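# Pack the tool kit case with a wedged sprung catch

## Task

Pack the tools lying on the bench (cutter, screwdriver and marker pen, whichever are there) into the grey kit case and lock it again. Swing the lever off the lid and push the wooden wedge in behind the sprung catch so that it stays open by itself, then open the lid, lay every tool inside, and shut the lid while the catch is still wedged. Finally pull the wedge out so that the catch springs home over the lid, leave the wedge lying flat on the bench to the left of the case (as seen from the robot) and well clear of it, swing the lever fully back over the lid, and leave the other things on the bench where they are.

Things in the scene. Friction and masses are not known exactly. Their poses are not given: they have to be found in the camera images.
- case: Grey kit case fixed to the bench: box 180 (x) x 240 (y) x 56 mm, walls and floor 6 mm; origin at the centre of its underside, x away from the robot (to the hinge), y left, z up. Front wall face at x -90 mm; lever post on it at y -60; left half: rail and sprung catch. A tool is inside when its origin is between the walls and under 50 mm above the bench.
- channel_mouth (a point): Left (+y) end of the front face of the fixed aluminium rail: case (-102, 118, 15) mm. The rail (y 45 to 118, 36 mm high) and the catch's bar in front of it form the wedge channel: 10 mm wide with the catch home, open at the left end (bar flared to y 136), running to the right (case -y), its floor the bench.
- catch (a joint): Sprung catch (m): 0 = home, nose 12 mm over the tongue on the lid's front edge; slides to case -x up to 0.024, springs back (3 N at 0, 6 N at 0.016); lid free from 0.013, and cannot shut if the catch is home. Bar z 4 to 32, y 5 to 118 mm, inner face x -112 when home; nose and upright to z 73 at y 5 to 35; bracket to x -164. Wedge's full width in: 0.016, held by friction.
- wedge: Loose wooden wedge 145 x 26 x 30 mm, lying flat, 70 g. Origin on the underside, x to the thin end, z up. Own frame: thin end (4 mm, y 9 to 13) at x 60, blunt end at x -85; side y +13 flat all along; side y -13 from x -85 to 10, then sloping to the thin end. At the end its origin is over 190 mm from the case's middle along case +y.
- lid (a joint): Lid angle (rad): 0 = shut, grows as it opens about the far edge, stop at 1.85. Its stiff hinge stays where it is left (moving it takes about 3 N at the bar), so press it right down to shut it. Fully upright, its tip is 255 mm above the bench; a monitor hangs above and behind the case, so do not raise the hand high there.
- lid_bar (a point): Middle of the lid's black grip bar (round, 12 mm thick, 100 mm long, along case y), 40 mm above the lid's top face and 18 mm in from its front edge; case frame (-72, 35, 103) mm when shut. Moves with the lid.
- lid_hinge (a point): Point on the lid's hinge axis (axis along case y), case frame (90, 0, 56) mm. The lid is a 7 mm plate 180 x 240 mm from here to the front, and carries an 18 mm long tongue at the front edge (case y 0 to 40 mm).
- lever (a joint): Swing lever (rad): 0 = along case +x, over the lid (closed); turns clockwise seen from above about an upright pivot, clear of the lid from 1.35, stop at 1.7 (along case -y). Stays where it is left (about 1 N at the knob).
- lever_knob (a point): Middle of the upright black knob at the lever's tip: 14 mm thick below, 20 mm thick above, 36 mm high (18 mm below to 18 mm above this point), 55 mm from the pivot and about 90 mm above the bench. Moves with the lever.
- lever_pivot (a point): Lever's pivot axis, on a post in front of the case, case frame (-114, -60, 64) mm.
- cutter: Yellow snap-off cutter, 23 x 182 x 20 mm, lying along its own y; origin at the middle of its underside; take it across the handle (22 mm wide, 14 mm high, y -64 to +91 mm).
- screwdriver: Screwdriver with blue handle, 28 x 200 x 28 mm, lying along its own y; origin at the middle of its underside; the handle (28 mm wide and high) reaches from y = +12 to +100 mm: take it there, about y = +40 mm. The 6 mm shaft lies 14 mm up.
- marker_0: White marker with black cap, 17 x 123 x 18 mm, lying along its own y; origin at the middle of its underside.
- jar: Bystander: glass jar with lid, 62 mm across, 78 mm high.
- tin_lid: Bystander: pressed tin lid, 62 mm across, 10 mm high, in front of the case.
- tape_black: Bystander: roll of black tape, 66 mm across, 19 mm high.
- wedge_grip (a point): Where to take the wedge: across its 26 mm width, 52 mm behind its origin (wedge x -52), 15 mm above its underside; there the fingers stay clear of the case. Moves with the wedge.
- wedge_seat (a point): Where the wedge's origin belongs when driven in (case (-115, 95, 0) mm; x axis of the wedge along case -y, flat side on the rail, thin end first, moved along case -y). The blunt half then sticks out to the left. Pushing in takes up to about 15 N.

How it is judged:
On the way, in this order (a step that is already met when the one before it is completed fails the run):
1. lever swung off the shut lid, and the catch held open by the wedge alone (hand off the wedge) (value of joint lever above 1.35 rad and value of joint lid below 0.05 rad and contact force between the fingers and wedge below 0.3 N and y of wedge in the frame of case between 0.06 and 0.125 m and value of joint catch above 0.013 m), for 0.3 s.
2. lid opened (value of joint lid above 1.2 rad), for 0.2 s.
3. every tool present lies in the open case, released (value of joint lid above 1.2 rad and x of cutter in the frame of case between -0.084 and 0.084 m and y of cutter in the frame of case between -0.114 and 0.114 m and z of cutter in the frame of case between 0 and 0.05 m and x of screwdriver in the frame of case between -0.084 and 0.084 m and y of screwdriver in the frame of case between -0.114 and 0.114 m and z of screwdriver in the frame of case between 0 and 0.05 m and x of marker_0 in the frame of case between -0.084 and 0.084 m and y of marker_0 in the frame of case between -0.114 and 0.114 m and z of marker_0 in the frame of case between 0 and 0.05 m and contact force between the fingers and cutter below 0.3 N and contact force between the fingers and screwdriver below 0.3 N and contact force between the fingers and marker_0 below 0.3 N), for 0.3 s.
4. lid shut while the catch is still wedged open (value of joint lid below 0.04 rad and value of joint catch above 0.013 m and x of cutter in the frame of case between -0.084 and 0.084 m and y of cutter in the frame of case between -0.114 and 0.114 m and z of cutter in the frame of case between 0 and 0.05 m and x of screwdriver in the frame of case between -0.084 and 0.084 m and y of screwdriver in the frame of case between -0.114 and 0.114 m and z of screwdriver in the frame of case between 0 and 0.05 m and x of marker_0 in the frame of case between -0.084 and 0.084 m and y of marker_0 in the frame of case between -0.114 and 0.114 m and z of marker_0 in the frame of case between 0 and 0.05 m), for 0.2 s.
5. wedge out, catch home over the shut lid (value of joint lid below 0.04 rad and value of joint catch below 0.003 m), for 0.2 s.
At the end, for the whole second after the job is handed in: Every tool present inside the case; lid shut (below 0.04 rad); catch home (below 3 mm); lever back over the lid (below 0.25 rad); wedge lying flat on the bench, its origin more than 190 mm to the left of the case's middle (case y) (all of step 5 and x of cutter in the frame of case between -0.084 and 0.084 m and y of cutter in the frame of case between -0.114 and 0.114 m and z of cutter in the frame of case between 0 and 0.05 m and x of screwdriver in the frame of case between -0.084 and 0.084 m and y of screwdriver in the frame of case between -0.114 and 0.114 m and z of screwdriver in the frame of case between 0 and 0.05 m and x of marker_0 in the frame of case between -0.084 and 0.084 m and y of marker_0 in the frame of case between -0.114 and 0.114 m and z of marker_0 in the frame of case between 0 and 0.05 m and y of wedge in the frame of case above 0.19 m and height (world z) of wedge below 0.01 m and angle between wedge's own z axis and vertical below 0.15 rad and value of joint lever below 0.25 rad and linear speed of wedge below 0.02 m/s); the robot touches nothing.
It fails at once if a bystander pushed more than 6 cm or tipped over (distance of any of jar, tin_lid, tape_black from where it was at the start of the episode above 0.06 m or angle between any of jar, tin_lid, tape_black's own z axis and vertical above 0.6 rad).
Of cutter, screwdriver, marker_0 only 2 to 3 are there at a start; the rules pass over those that are not, and their reading is None.
At some moment in a run one of wedge may be knocked a few centimetres aside while the robot is not near it.
Once in a run the grip may slacken for a moment while it holds something.
It also fails if it takes over 210 s, if anything falls off the work surface, if the arm or the gripper's body presses on something with over 40 N, if the wrist force passes 120 N, or if a joint passes its speed limit or range.

## Robot

A 7-joint arm with a two-finger parallel gripper is mounted at the origin on a cart in front of the work surface, level with it; the furniture and walls round the work are solid. World frame = base frame: x ahead of the robot, y to its left, z up, the work surface at z = 0. Lengths are in m, angles in rad, forces in N, time in s.
With the tool pointing down it reaches from about 0.4 to 0.9 m from the base axis. Payload 5.5 kg.
Tool frame: the origin (TCP) lies on the centre line of the jaws, within the pads' length; the fingertips stand 25 mm ahead of it and the grasp point (between the pads) lies 6 mm ahead of it; z points along the fingers, y is the direction in which the jaws open and shut (so a half turn about z gives the same grasp; the last joint's range is limited). The gripper opens to 85 mm and grips with 20 to 120 N. Pads are 22 mm wide; open, the fingers measure 114 mm over their backs; the gripper's body (76 mm by 85 mm) begins 54 mm behind the grasp point. The pads swing forward as they close: fully open they stand 13 mm farther back than shut.
Start: joints at [1.498, 0.501, -0.427, 1.55, 0.221, 1.138, -0.21], TCP at [0.214, -0.614, 0.225] pointing down, gripper open.
Joint ranges: [-2.88, 2.88], [-0.31, 2.03], [-1.54, 1.56], [0.2, 2.42], [-1.41, 4.55], [0.19, 2.02], [-2.57, 2.57]. Speed limits (rad/s): [2.57, 2.57, 3.14, 3.14, 3.14, 3.14, 3.14].

## Interface

Orientations are given as a unit quaternion [x, y, z, w].
In Python, from plant import robot gives the robot as it stands.
- The arm moves only by the tool step_arm, never from a script. Its argument "increments" is a list of rows, each an object with "travel": the shift along the tool's x, y, z in cm, a list of three; "twist": the turn about the tool's z in degrees. A call has 1 to 20 rows; each row shifts and turns the commanded pose from where the row before left it, along the tool's axes as they then stand; what a row does not reach is not made up. A row lasts 1/10 s, in which the tool goes at most 50 mm and 8.59 degrees, less where a joint would pass 70% of its speed; a pose out of reach is approached as far as the arm can. A call with a gripper value outside its range is refused whole. "grip" is the opening in per cent of the stroke, from 0 (shut) to 100 (fully open), set as the call begins (left out, the last holds). The fingers move at their own pace and stop on an object; "force" is the grip in N (left out, the last holds). Time passes only in rows, so rows that do not move let the fingers close. It gives the time, the measured TCP pose, the force and the opening at its end, in the units of the state.
- robot.get_obs(): the state, without advancing time (a new reading comes with each control period).
- robot.capture(name): name is "scene" or "top" or "wrist"; returns the picture (400x640x3 uint8, red, green, blue); there is no depth.
- robot.camera_params(name): a dict with "fx", "fy", "cx", "cy" (pixels), "cam_to_world" (4x4, takes a point from camera to world coordinates); the wrist camera has in their place "T_tool_cam" (4x4, takes a point from camera to tool coordinates, whose origin is the TCP and whose axes are the flange's). Camera axes: x right, y down, z forward; pixel columns grow to the right and rows downward; lengths in m; the calibration is good to about 2 mm. The wrist camera is an equidistant fisheye: a pixel r from the principal point sees the ray r / f radians off the axis. A picture is of the moment at which its call begins: read the wrist's pose just before it. camera_params takes no time and is no camera call.
- robot.sign_off(): hands the job in, once; it reports no verdict.
The state is a dict: "time": time; "joints": joint angles; "qd": joint speeds; "joint_torque": joint torques, N m; "eef_pos": TCP position; "eef_rot": TCP orientation; "ft_force": force on the tool from outside, world axes, zero at the start; "ft_torque": the same for the moment, N m; "grip_width": finger opening in m.
Only numpy, scipy, OpenCV 4.12 (cv2) and the standard library are available. Lean on these libraries where they do the work, as an engineer would, in place of code of your own. Each camera call takes 0.05 s, during which the arm holds its last target.

## Working session

There is one attempt and no reset: what is moved stays moved. The work goes in short steps, Python scripts to look and compute and a tool call to move; the robot and the scene stay as the last step left them, time stands still between calls to the robot, and variables do not carry over. Pictures are saved under pics/ and viewed, and the job is handed in when it is done.

Besides the shell and the picture viewer there is one more tool, called after "Emit:" by a JSON object that holds its "method" and its "body", one argument or row to a line. step_arm: Moves the arm, as the interface text tells. Its arguments: {"type":"object","properties":{"increments":{"type":"array","items":{"type":"object","properties":{"travel":{"type":"array","items":{"type":"number"}},"twist":{"type":"number"}}}},"grip":{"type":"number"},"force":{"type":"number"}},"required":["increments"]}

```bash
ls -la; mkdir -p pics
python3 - <<'E'
from plant import robot
import cv2, numpy as np
np.set_printoptions(precision=4,suppress=True)
print(robot.get_obs())
for n in("scene","top","wrist"):
    im=robot.capture(n); cv2.imwrite(f"pics/a_{n}.png",im[:,:,::-1])
    print(n,robot.camera_params(n))
E
```

```text
total 12
drwxr-xr-x  3 agent agent 4096 Dec  6 11:53 .
drwxr-xr-x 23 root  root  4096 Dec  6 11:53 ..
drwxr-xr-x  2 agent agent 4096 Dec  6 11:53 pics
{'time': 0.0, 'joints': array([ 1.4982,  0.5018, -0.4268,  1.5515,  0.2208,  1.1383, -0.2103]), 'qd': array([-0.0006,  0.0017, -0.0017, -0.0013,  0.0001,  0.0007,  0.0015]), 'joint_torque': array([ -0.0003, -56.9515,  -5.8167, -28.094 ,   0.0106,   0.012 ,
         0.    ]), 'eef_pos': array([ 0.2139, -0.613 ,  0.2244]), 'eef_rot': array([ 0.9859,  0.1671, -0.0001, -0.001 ]), 'ft_force': array([0.3386, 0.2356, 0.4351]), 'ft_torque': array([-0.0422,  0.0005,  0.0448]), 'grip_width': 0.08549590191790117}
scene {'fx': 361.83851925074055, 'fy': 361.83851925074055, 'cx': 319.48225782011883, 'cy': 199.34861080887777, 'cam_to_world': array([[-0.7765, -0.4217,  0.4682,  0.0893],
       [-0.63  ,  0.5335, -0.5644,  0.7482],
       [-0.0117, -0.7332, -0.6799,  0.7499],
       [ 0.    ,  0.    ,  0.    ,  1.    ]])}
top {'fx': 399.5478443608889, 'fy': 399.5478443608889, 'cx': 320.34280251415754, 'cy': 201.39933178217146, 'cam_to_world': array([[ 0.0183, -0.9912,  0.1307,  0.4007],
       [-0.9998, -0.0176,  0.0064,  0.235 ],
       [-0.004 , -0.1308, -0.9914,  1.1527],
       [ 0.    ,  0.    ,  0.    ,  1.    ]])}
wrist {'fx': 309.70691628693146, 'fy': 309.70691628693146, 'cx': 321.66065605741977, 'cy': 194.71111093495304, 'T_tool_cam': array([[-0.0006, -0.9639, -0.2662,  0.0679],
       [ 1.    , -0.0008,  0.0006,  0.0009],
       [-0.0008, -0.2662,  0.9639, -0.149 ],
       [ 0.    ,  0.    ,  0.    ,  1.    ]])}
```

View pics/a_scene.png

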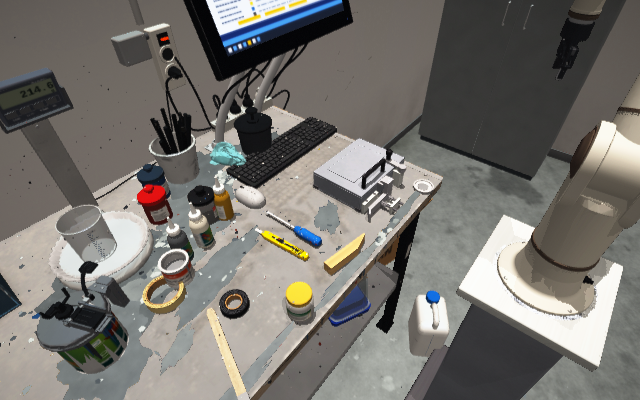

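View pics/a_top.png

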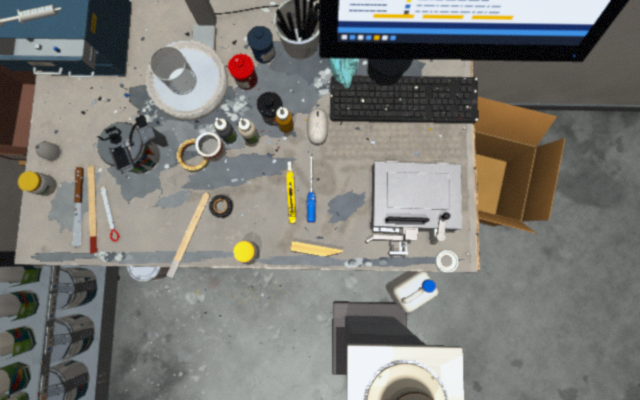

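View pics/a_wrist.png

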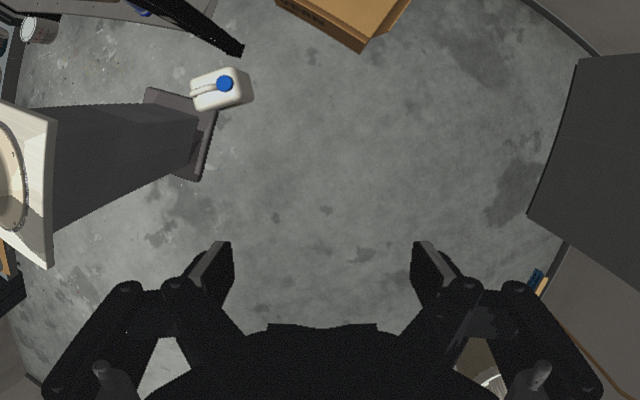

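```bash
cat > h.py <<'E'
from plant import robot
import cv2, numpy as np
from scipy.spatial.transform import Rotation as R
np.set_printoptions(precision=4,suppress=True)
def ray(name,u,v,P=None,obs=None):
    P=P or robot.camera_params(name)
    if name=="wrist":
        x,y=u-P['cx'],v-P['cy']; r=np.hypot(x,y); th=r/P['fx']
        d=np.array([np.sin(th)*x/max(r,1e-9),np.sin(th)*y/max(r,1e-9),np.cos(th)])
        T=np.eye(4);T[:3,:3]=R.from_quat(obs['eef_rot']).as_matrix();T[:3,3]=obs['eef_pos']
        M=T@P['T_tool_cam']
    else:
        d=np.array([(u-P['cx'])/P['fx'],(v-P['cy'])/P['fy'],1]);M=P['cam_to_world']
    return M[:3,3],M[:3,:3]@d
def onz(name,u,v,z,P=None,obs=None):
    o,d=ray(name,u,v,P,obs); t=(z-o[2])/d[2]; return o+t*d
def proj(name,p,P=None,obs=None):
    P=P or robot.camera_params(name)
    M=P['cam_to_world'] if name!="wrist" else None
    if name=="wrist":
        T=np.eye(4);T[:3,:3]=R.from_quat(obs['eef_rot']).as_matrix();T[:3,3]=obs['eef_pos'];M=T@P['T_tool_cam']
    c=M[:3,:3].T@(np.asarray(p)-M[:3,3])
    if name=="wrist":
        r=np.hypot(c[0],c[1]);th=np.arctan2(r,c[2]);return np.array([P['cx']+P['fx']*th*c[0]/r,P['cy']+P['fx']*th*c[1]/r])
    return np.array([P['cx']+P['fx']*c[0]/c[2],P['cy']+P['fy']*c[1]/c[2]])
E
python3 - <<'E'
from h import *
im=cv2.imread('pics/a_top.png')
cv2.imwrite('pics/b1.png',cv2.resize(im[150:280,350:480],None,fx=4.5,fy=4.5,interpolation=cv2.INTER_CUBIC))
cv2.imwrite('pics/b2.png',cv2.resize(im[150:280,200:360],None,fx=4.5,fy=4.5,interpolation=cv2.INTER_CUBIC))
im=cv2.imread('pics/a_scene.png')
cv2.imwrite('pics/b3.png',cv2.resize(im[125:235,305:450],None,fx=5,fy=5,interpolation=cv2.INTER_CUBIC))
E
```

```text
(no output)
```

View pics/b1.png

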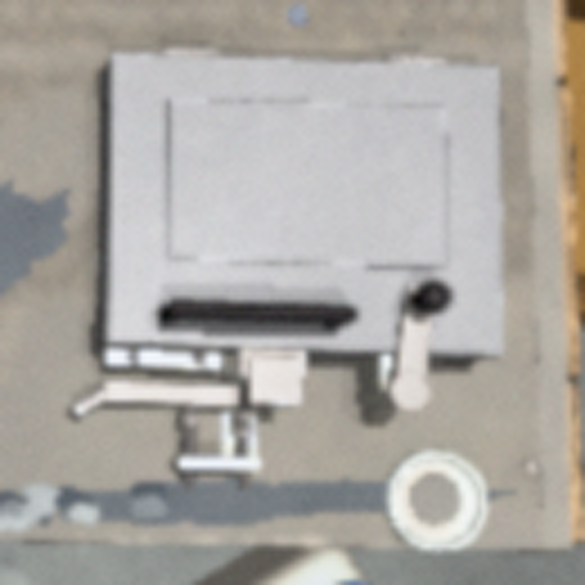

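View pics/b2.png

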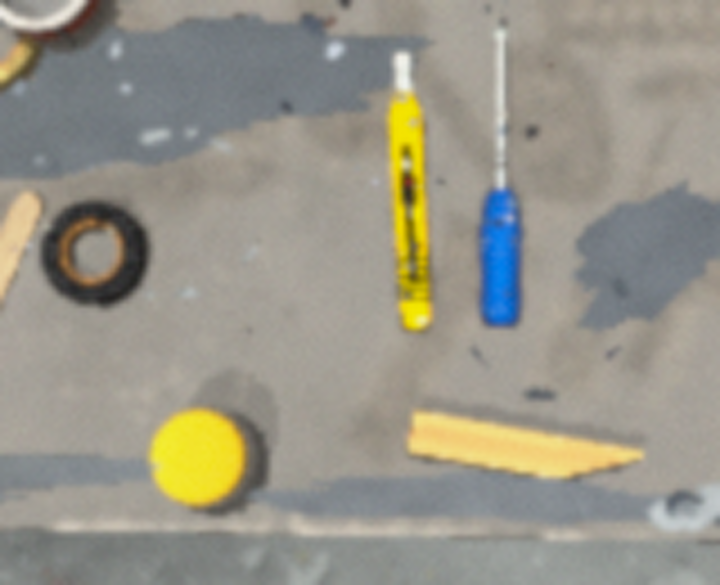

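View pics/b3.png

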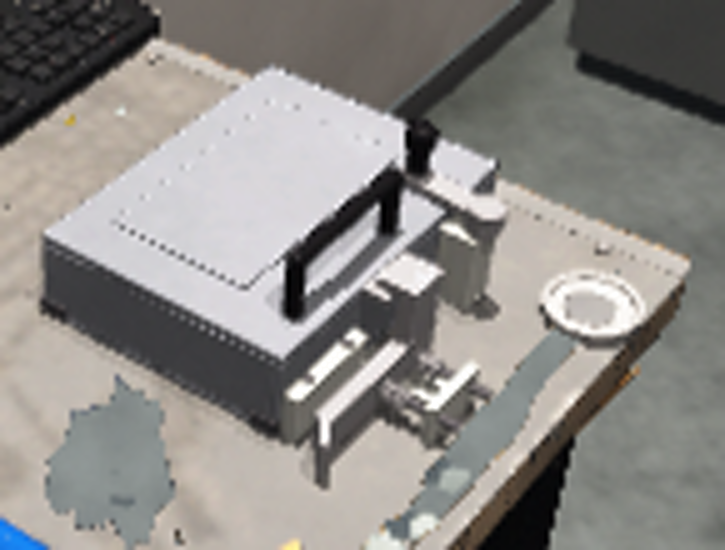

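Run:
```python
from h import *
P=robot.camera_params("top")
f=lambda x,y,z,ox: onz("top",ox+(x-2)/4.5,150+(y-2)/4.5,z,P)
c=np.array([f(110,55,.063,350),f(499,67,.063,350),f(500,355,.063,350),f(106,348,.063,350)])
print(c); ctr=c.mean(0)[:2]
print("center",ctr,"sizes",[np.linalg.norm(c[i]-c[i-1]) for i in range(4)])
yv=(c[0]-c[1]+c[3]-c[2])[:2]; xv=(c[0]-c[3]+c[1]-c[2])[:2]
print("yaw",np.degrees(np.arctan2(-yv[0],yv[1])),np.degrees(np.arctan2(xv[1],xv[0])))
im=cv2.imread('pics/a_top.png')
hsv=cv2.cvtColor(im,cv2.COLOR_BGR2HSV)
# wedge mask
def blob(lo,hi,roi):
    m=cv2.inRange(hsv,lo,hi); k=np.zeros_like(m); x0,y0,x1,y1=roi; k[y0:y1,x0:x1]=m[y0:y1,x0:x1]
    cs,_=cv2.findContours(k,cv2.RETR_EXTERNAL,cv2.CHAIN_APPROX_NONE); c=max(cs,key=cv2.contourArea)
    return c
for n,lo,hi,roi,z in(("wedge",(12,80,120),(30,255,255),(285,235,350,265),.03),("cutter",(22,150,100),(35,255,255),(280,155,302,228),.014),("blue",(100,120,80),(125,255,255),(300,180,325,228),.02),("jar",(22,150,100),(35,255,255),(225,230,265,270),.078)):
    c=blob(lo,hi,roi); r=cv2.minAreaRect(c); b=cv2.boxPoints(r)
    print(n,cv2.contourArea(c),r); print(np.array([onz("top",*p,z,P) for p in b]))
print("wedge tip/corners", [f(x,y,.03,200) for x,y in((643,455),(415,410),(408,452),(550,478))])
print("sd tip",f(501,30,.014,200),"end",f(500,327,.02,200), "cutter tip",f(402,55,.01,200),"end",f(416,330,.014,200))
print("bar",f(160,313,.103,350),f(357,313,.103,350),"knob",f(434,295,.108,350),"pivot",f(410,390,.08,350))
print("tinlid",f(437,500,.01,350),"jar",f(198,457,.078,200),"tape",f(95,252,.019,200))
print("bench edge",f(545,545,0,350),f(100,545,0,200),f(570,100,0,350))
```

```text
[[ 0.6584  0.0946  0.063 ]
 [ 0.655  -0.1457  0.063 ]
 [ 0.4769 -0.1414  0.063 ]
 [ 0.4769  0.0969  0.063 ]]
center [ 0.5668 -0.0239] sizes [np.float64(0.1815259714354957), np.float64(0.24026191088763516), np.float64(0.17809395192210992), np.float64(0.23823508190900822)]
yaw -0.40326188566829796 -1.049707894533711
wedge 394.5 ((315.823974609375, 249.96800231933594), (51.87678527832031, 10.196470260620117), 10.304845809936523)
[[0.4095 0.326  0.03  ]
 [0.4375 0.3217 0.03  ]
 [0.4143 0.1786 0.03  ]
 [0.3865 0.1834 0.03  ]]
cutter 294.5 ((290.5599670410156, 196.58001708984375), (51.03241729736328, 7.26657247543335), 86.8201675415039)
[[0.6372 0.3451 0.014 ]
 [0.6388 0.324  0.014 ]
 [0.4907 0.3119 0.014 ]
 [0.4892 0.3326 0.014 ]]
blue 183.5 ((311.0, 206.5), (29.0, 8.0), 90.0)
[[0.5766 0.281  0.02  ]
 [0.577  0.2581 0.02  ]
 [0.4936 0.2564 0.02  ]
 [0.4932 0.2792 0.02  ]]
jar 309.5 ((243.5, 251.0), (20.0, 19.0), 90.0)
[[0.4313 0.4713 0.078 ]
 [0.4322 0.4204 0.078 ]
 [0.3792 0.4183 0.078 ]
 [0.3783 0.4689 0.078 ]]
wedge tip/corners [array([0.4113, 0.1781, 0.03  ]), array([0.4365, 0.3201, 0.03  ]), array([0.4105, 0.3237, 0.03  ]), array([0.3961, 0.2354, 0.03  ])]
sd tip [0.6834 0.2723 0.014 ] end [0.4899 0.2687 0.02  ] cutter tip [0.6666 0.3364 0.01  ] end [0.4876 0.3221 0.014 ]
bar [0.4951 0.0704 0.103 ] [ 0.4972 -0.0447  0.103 ] knob [ 0.5081 -0.0884  0.108 ] pivot [ 0.454  -0.0815  0.08  ]
tinlid [ 0.3888 -0.1177  0.01  ] jar [0.4049 0.4446 0.078 ] tape [0.5332 0.5272 0.019 ]
bench edge [ 0.3618 -0.1882  0.    ] [0.3488 0.5194 0.    ] [ 0.6485 -0.2133  0.    ]
```

Emit:
{"method": "step_arm", "body": {
  "increments": [
    {"twist":6.4},
    {"twist":6.4},
    {"twist":6.4},
    {"travel":[2,-4,-0.5]},
    {"travel":[2,-4,-0.5]},
    {"travel":[2,-4,-0.5]},
    {"travel":[2,-4,-0.5]},
    {"travel":[2,-4,-0.5]},
    {"travel":[2,-4,-0.5]},
    {"travel":[2,-4,-0.5]},
    {"travel":[2,-4,-0.5]},
    {"travel":[2,-4,-0.5]},
    {"travel":[2,-4,-0.5]},
    {"travel":[2,-4,-0.5]},
    {"travel":[2,-4,-0.5]},
    {"travel":[2,-4,-0.5]},
    {"travel":[2,-4,-0.5]}
  ],
  "grip": 35
}}

```text
invalid input
```

Emit:
{"method": "step_arm", "body": {
  "increments": [
    {"travel":[0,0,0],"twist":6.4},
    {"travel":[0,0,0],"twist":6.4},
    {"travel":[0,0,0],"twist":6.4},
    {"travel":[2,-4,-0.5],"twist":0},
    {"travel":[2,-4,-0.5],"twist":0},
    {"travel":[2,-4,-0.5],"twist":0},
    {"travel":[2,-4,-0.5],"twist":0},
    {"travel":[2,-4,-0.5],"twist":0},
    {"travel":[2,-4,-0.5],"twist":0},
    {"travel":[2,-4,-0.5],"twist":0},
    {"travel":[2,-4,-0.5],"twist":0},
    {"travel":[2,-4,-0.5],"twist":0},
    {"travel":[2,-4,-0.5],"twist":0},
    {"travel":[2,-4,-0.5],"twist":0},
    {"travel":[2,-4,-0.5],"twist":0},
    {"travel":[2,-4,-0.5],"twist":0},
    {"travel":[2,-4,-0.5],"twist":0}
  ],
  "grip": 35
}}

```text
time: 1.85
eef_pos: [0.4942, -0.0519, 0.2957]
eef_rot: [1.0, 0.0, 0.0, 0.0]
ft_force: [0.4, -0.9, -0.7]
grip_width: 0.03
```

Run:
```python
from h import *
o=robot.get_obs(); im=robot.capture("wrist"); print(o['eef_pos'],o['eef_rot'],o['joints'])
np.save('pics/c_obs.npy',np.r_[o['eef_pos'],o['eef_rot']])
cv2.imwrite("pics/c_wrist.png",im[:,:,::-1])
cv2.imwrite("pics/c_wrist2.png",cv2.resize(im[:,:,::-1],(800,500),interpolation=cv2.INTER_CUBIC))
P=robot.camera_params("wrist")
C=np.array([.5668,-.0239]);
for n,p in dict(lFL=(-90,120,63),lFR=(-90,-120,63),lBL=(90,120,63),lBR=(90,-120,63),mouth=(-102,118,36),knob=(-59,-60,108),piv=(-114,-60,72),bar1=(-72,85,109),bar2=(-72,-15,109)).items():
    a=np.radians(-.7);q=np.array(p)/1000;w=[C[0]+q[0]*np.cos(a)-q[1]*np.sin(a),C[1]+q[0]*np.sin(a)+q[1]*np.cos(a),q[2]]
    print(n,proj("wrist",w,P,o))
```

```text
[ 0.4942 -0.0519  0.2957] [1.     0.0002 0.0001 0.0003] [ 0.738   0.1897 -0.7732  1.8322  0.1438  1.1763 -1.6522]
lFL [207.9755 179.2765]
lFR [391.5478 180.9424]
lBL [205.3279  42.2755]
lBR [395.9979  40.2127]
mouth [216.4237 183.3816]
knob [349.1344 161.7874]
piv [345.1934 200.4014]
bar1 [221.2429 172.7481]
bar2 [308.2173 172.9954]
```

View pics/c_wrist2.png

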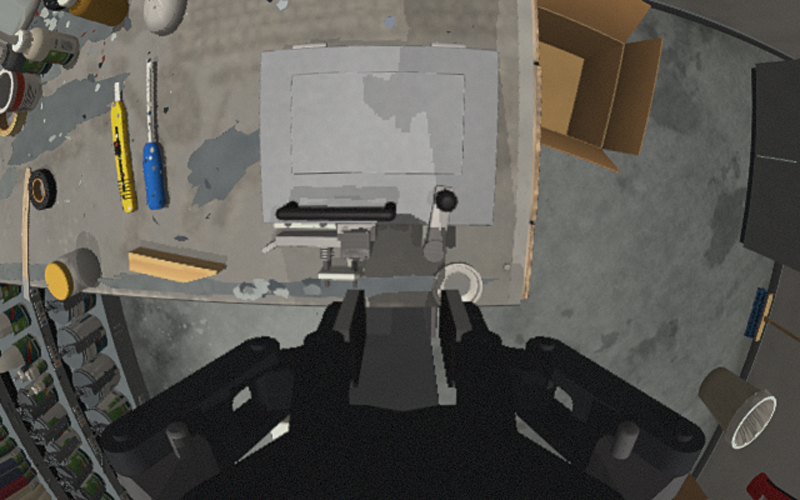

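Run:
```python
from h import *
a=np.load('pics/c_obs.npy'); o=dict(eef_pos=a[:3],eef_rot=a[3:]); P=robot.camera_params("wrist")
g=lambda x,y,z:onz("wrist",x/1.25-.1,y/1.25-.1,z,P,o)
print("knob",g(447,200,.108),"pivot",g(433,247,.072),"barL",g(277,212,.103),g(395,212,.103))
print("lid",g(262,222,.063),g(493,224,.063),g(494,48,.063),g(262,52,.063))
print("wedge",g(128,265,.03),g(131,247,.03),g(226,266,.03),g(203,280,.03))
im=cv2.imread('pics/c_wrist.png')
cv2.imwrite('pics/c_crop.png',cv2.resize(im[140:245,190:400],None,fx=3.8,fy=3.8,interpolation=cv2.INTER_CUBIC))
```

```text
knob [ 0.5092 -0.0924  0.108 ] pivot [ 0.4559 -0.0838  0.072 ] barL [0.4985 0.0634 0.103 ] [ 0.4974 -0.0464  0.103 ]
lid [0.4806 0.0948 0.063 ] [ 0.4778 -0.1463  0.063 ] [ 0.6578 -0.1439  0.063 ] [0.6586 0.0892 0.063 ]
wedge [0.4177 0.3225 0.03  ] [0.4433 0.3104 0.03  ] [0.4197 0.1614 0.03  ] [0.4004 0.198  0.03  ]
```

View pics/c_crop.png

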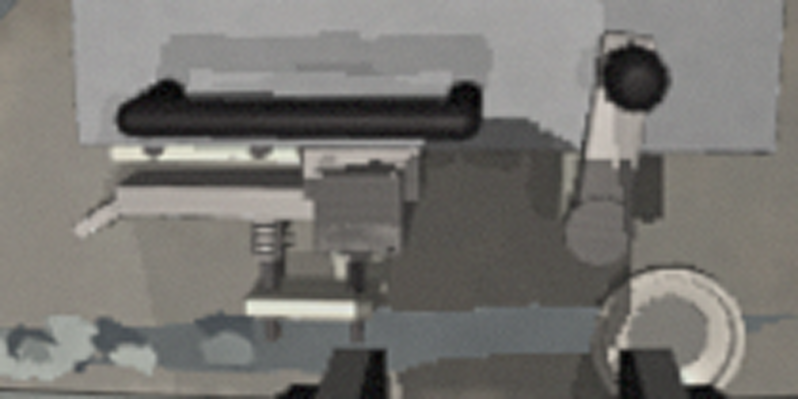

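Emit:
{"method": "step_arm", "body": {
  "increments": [
    {"travel":[0,0,0],"twist":-8.5},
    {"travel":[0,0,0],"twist":-8.5},
    {"travel":[0,0,0],"twist":-8.5},
    {"travel":[0,0,0],"twist":-8.5},
    {"travel":[0,0,0],"twist":-8.5},
    {"travel":[0,0,0],"twist":-8.5},
    {"travel":[0,0,0],"twist":-8.5},
    {"travel":[0,0,0],"twist":-8.5},
    {"travel":[0,0,0],"twist":-8.5},
    {"travel":[0,0,0],"twist":-8.5},
    {"travel":[0,0,0],"twist":-8.5},
    {"travel":[0,0,0],"twist":-8.5},
    {"travel":[0,0,0],"twist":-8.5},
    {"travel":[0,0,0],"twist":-8.5},
    {"travel":[0,0,0],"twist":-8.5},
    {"travel":[0,0,0],"twist":-7.5},
    {"travel":[-3.75,-1.63,2],"twist":0},
    {"travel":[0,0,4],"twist":0},
    {"travel":[0,0,4],"twist":0},
    {"travel":[0,0,0],"twist":0}
  ]
}}

```text
time: 3.9
eef_pos: [0.5045, -0.092, 0.1907]
eef_rot: [0.383, 0.924, -0.001, -0.005]
ft_force: [-0.8, 0.8, -0.3]
grip_width: 0.03
```

```bash
cat > look.py <<'E'
import sys
from h import *
o=robot.get_obs(); im=robot.capture(sys.argv[1])[:,:,::-1]
np.save(f'pics/{sys.argv[2]}.npy',np.r_[o['eef_pos'],o['eef_rot']])
cv2.imwrite(f'pics/{sys.argv[2]}_raw.png',im)
if len(sys.argv)>3:
    x0,y0,x1,y1=map(int,sys.argv[3].split(',')); im=im[y0:y1,x0:x1]
s=min(800/im.shape[1],600/im.shape[0]); cv2.imwrite(f'pics/{sys.argv[2]}.png',cv2.resize(im,None,fx=s,fy=s,interpolation=cv2.INTER_CUBIC))
rm=R.from_quat(o['eef_rot']).as_matrix()
print("scale",s,o['time'],o['eef_pos'],"psi",np.degrees(np.arctan2(rm[1,0],rm[0,0])),"j",o['joints'],"F",o['ft_force'],"w",o['grip_width'])
E
python3 look.py wrist d1
```

```text
scale 1.25 3.9 [ 0.5045 -0.092   0.1907] psi 135.01959524696971 j [ 0.9635  0.466  -1.0465  1.905   0.4619  1.0491  0.5059] F [-0.8051  0.8063 -0.3423] w 0.03001566237088525
```

View pics/d1.png

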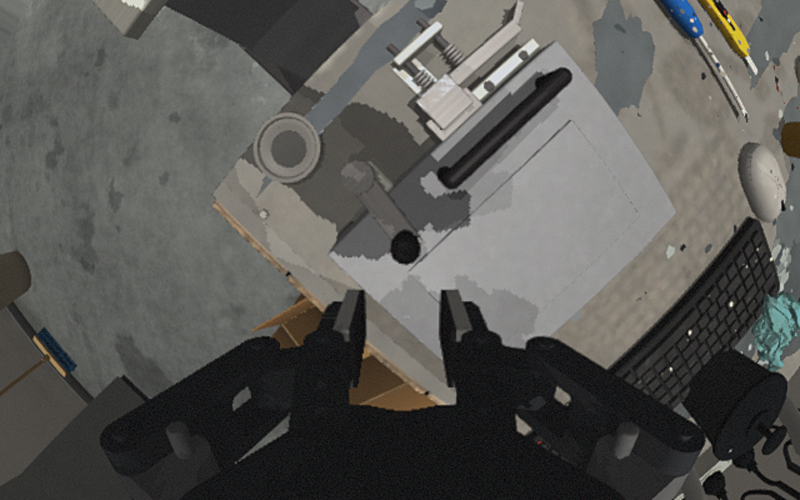

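```bash
cat > pix.py <<'E'
import sys
from h import *
# pix.py cam name scale x0 y0 z  u,v ...
cam,name,s,x0,y0,z=sys.argv[1],sys.argv[2],*map(float,sys.argv[3:7])
a=np.load(f'pics/{name}.npy'); o=dict(eef_pos=a[:3],eef_rot=a[3:]); P=robot.camera_params(cam)
for q in sys.argv[7:]:
    u,v=map(float,q.split(',')); print(q,onz(cam,x0+(u+.5)/s-.5,y0+(v+.5)/s-.5,z,P,o))
E
python3 pix.py wrist d1 1.25 0 0 .108 404,247; python3 pix.py wrist d1 1.25 0 0 .103 447,178 562,76
python3 -c "
from h import *
o=robot.get_obs();print(o['time'],o['eef_pos'],o['eef_rot'])"
```

```text
404,247 [ 0.5046 -0.091   0.108 ]
447,178 [ 0.4931 -0.0422  0.103 ]
562,76 [0.4969 0.059  0.103 ]
3.95 [ 0.5067 -0.0913  0.1937] [ 0.382   0.9241 -0.0001 -0.0027]
```

Emit:
{"method": "step_arm", "body": {
  "increments": [
    {"travel":[0,0,3],"twist":0},
    {"travel":[0,0,3],"twist":0},
    {"travel":[0,0,2],"twist":0},
    {"travel":[0,0,0.5],"twist":0},
    {"travel":[0,0,0],"twist":0},
    {"travel":[0,0,0],"twist":0}
  ]
}}

```text
time: 4.55
eef_pos: [0.5104, -0.0915, 0.1124]
eef_rot: [0.382, 0.924, 0.0, 0.002]
ft_force: [0.4, 0.1, -0.7]
grip_width: 0.0299
```

```bash
python3 look.py wrist d2; python3 look.py scene d3 340,130,440,210
```

```text
scale 1.25 4.55 [ 0.5104 -0.0915  0.1124] psi 135.04752365673502 j [ 0.8713  0.5712 -0.9467  1.9647  0.5921  0.9064  0.4031] F [ 0.4014  0.07   -0.7375] w 0.029948453987693666
scale 7.5 4.6 [ 0.5103 -0.0916  0.1123] psi 135.04057515733572 j [ 0.8714  0.5712 -0.9466  1.9649  0.5923  0.9062  0.4029] F [-0.421  -0.4019 -0.2561] w 0.030050633431146292
```

View pics/d2.png

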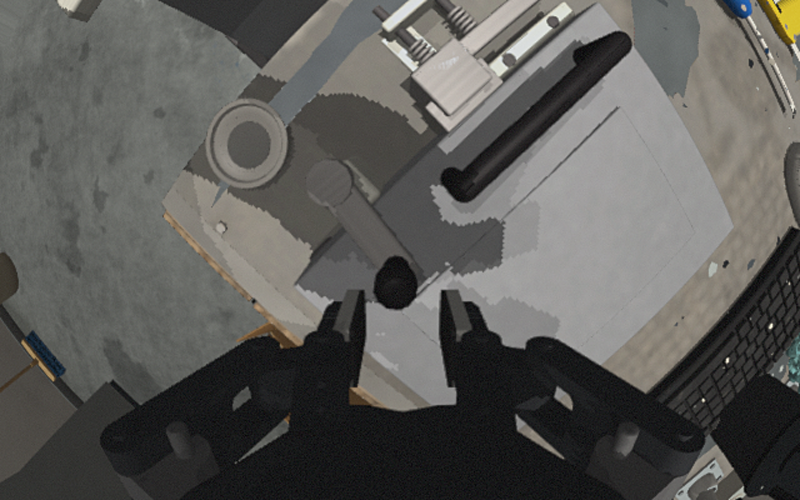

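View pics/d3.png

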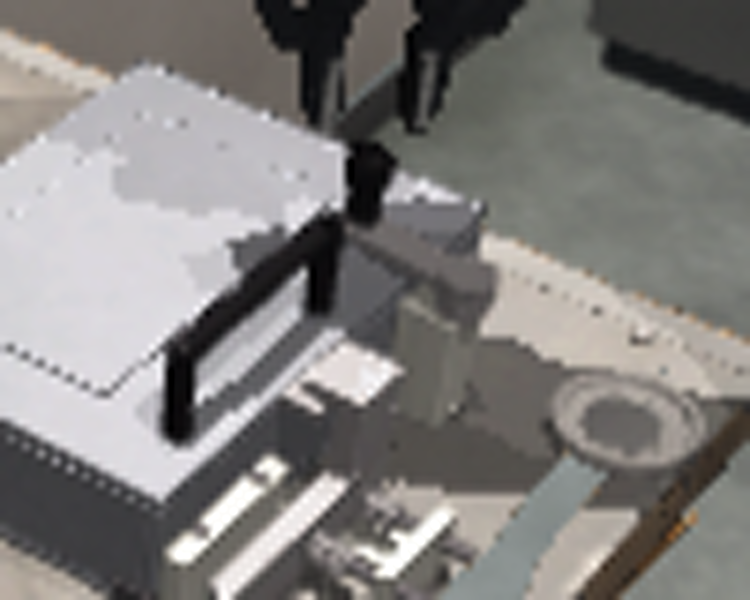

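```bash
python3 - <<'E'
from h import *
a=np.load('pics/d3.npy'); Rm=R.from_quat(a[3:]).as_matrix()
o=dict(eef_pos=a[:3],eef_rot=a[3:]); P=robot.camera_params("wrist");S=robot.camera_params("scene")
for z in (.0,.006,.012,.025):
  for y in(-.015,0,.015):
    w=a[:3]+Rm@[0,y,z]; print(z,y,w,"scene",(proj("scene",w,S)-[340,130])*7.5,"wrist",proj("wrist",w,P,o)*1.25)
for k in((.507,-.091,.108),(.507,-.091,.072)): print((proj("scene",k,S)-[340,130])*7.5,proj("wrist",k,P,o)*1.25)
E
python3 pix.py wrist d2 1.25 0 0 .108 396,275
```

```text
0.0 -0.015 [ 0.4997 -0.1022  0.1123] scene [397.2938 129.1023] wrist [366.443  300.9035]
0.0 0 [ 0.5103 -0.0916  0.1123] scene [361.1665 131.6213] wrist [402.0794 301.0501]
0.0 0.015 [ 0.5209 -0.081   0.1123] scene [324.9708 134.145 ] wrist [437.7189 300.8723]
0.006 -0.015 [ 0.4998 -0.1022  0.1063] scene [395.4081 141.2755] wrist [367.6265 295.3211]
0.006 0 [ 0.5104 -0.0916  0.1063] scene [359.4123 143.7967] wrist [402.0833 295.4428]
0.006 0.015 [ 0.521  -0.081   0.1063] scene [323.3487 146.3225] wrist [436.543  295.2904]
0.012 -0.015 [ 0.4998 -0.1022  0.1003] scene [393.5362 153.3593] wrist [368.7385 290.0903]
0.012 0 [ 0.5104 -0.0916  0.1003] scene [357.671  155.8825] wrist [402.087  290.1906]
0.012 0.015 [ 0.521  -0.081   0.1003] scene [321.7385 158.4104] wrist [435.4381 290.06  ]
0.025 -0.015 [ 0.4998 -0.1023  0.0873] scene [389.5273 179.2387] wrist [370.93   279.8225]
0.025 0 [ 0.5104 -0.0916  0.0873] scene [353.9418 181.766 ] wrist [402.0943 279.8867]
0.025 0.015 [ 0.521  -0.081   0.0873] scene [318.29  184.298] wrist [433.2607 279.7934]
[366.2215 144.0178] [397.5667 290.9707]
[355.9714 215.5432] [398.2507 264.0337]
396,275 [ 0.5014 -0.0862  0.108 ]
```

```bash
python3 - <<'E'
from h import *
a=np.load('pics/d3.npy'); Rm=R.from_quat(a[3:]).as_matrix()
o=dict(eef_pos=a[:3],eef_rot=a[3:]); P=robot.camera_params("wrist");S=robot.camera_params("scene")
for z in (.0,.006,.012,.018,.025):
  for x in(-.011,.011):
   for y in(-.015,.015):
    w=a[:3]+Rm@[x,y,z]; print(z,x,y,"scene",(proj("scene",w,S)-[340,130])*7.5,"wrist",proj("wrist",w,P,o)*1.25)
E
python3 - <<'E'
import cv2
im=cv2.imread('pics/d2_raw.png');cv2.imwrite('pics/d2c.png',cv2.resize(im[190:340,250:400],None,fx=4,fy=4,interpolation=cv2.INTER_CUBIC)*2)
E
```

```text
0.0 -0.011 -0.015 scene [390.5334 113.7579] wrist [367.3433 324.0354]
0.0 -0.011 0.015 scene [318.7189 118.7354] wrist [436.8493 324.0068]
0.0 0.011 -0.015 scene [404.1528 144.6708] wrist [365.59   276.4773]
0.0 0.011 0.015 scene [331.3142 149.78  ] wrist [438.5396 276.4432]
0.006 -0.011 -0.015 scene [388.6859 125.9   ] wrist [368.4499 317.8828]
0.006 -0.011 0.015 scene [317.1313 130.882 ] wrist [435.7492 317.8545]
0.006 0.011 -0.015 scene [402.2279 156.8746] wrist [366.8488 271.5795]
0.006 0.011 0.015 scene [329.6566 161.988 ] wrist [437.2897 271.5461]
0.012 -0.011 -0.015 scene [386.852  137.9535] wrist [369.4936 312.0979]
0.012 -0.011 0.015 scene [315.5554 142.9398] wrist [434.7116 312.07  ]
0.012 0.011 -0.015 scene [400.3173 168.9882] wrist [368.0273 267.0049]
0.012 0.011 0.015 scene [328.0113 174.1056] wrist [436.1195 266.9721]
0.018 -0.011 -0.015 scene [385.0313 149.9195] wrist [370.479  306.6512]
0.018 -0.011 0.015 scene [313.9909 154.9098] wrist [433.7319 306.6236]
0.018 0.011 -0.015 scene [398.4207 181.0125] wrist [369.1327 262.7237]
0.018 0.011 0.015 scene [326.3782 186.1336] wrist [435.0218 262.6917]
0.025 -0.011 -0.015 scene [382.9239 163.7704] wrist [371.561  300.6885]
0.025 -0.011 0.015 scene [312.1799 168.7652] wrist [432.6561 300.6613]
0.025 0.011 -0.015 scene [396.2257 194.9293] wrist [370.3384 258.065 ]
0.025 0.011 0.015 scene [324.4881 200.0545] wrist [433.8246 258.0337]
```

View pics/d2c.png

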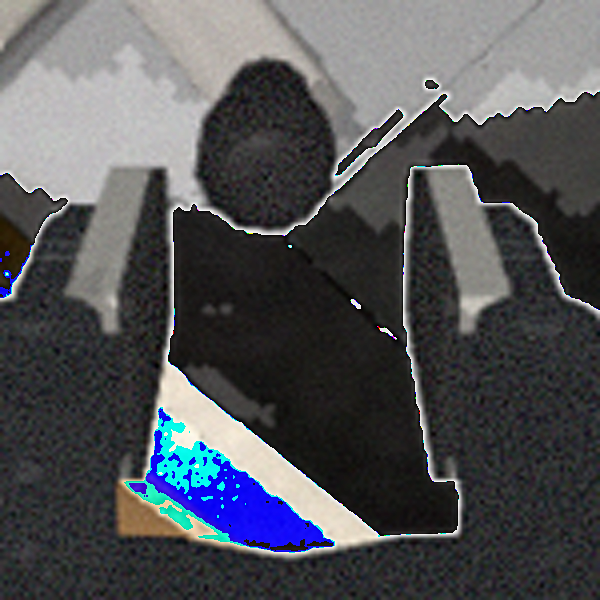

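Emit:
{"method": "step_arm", "body": {
  "increments": [
    {"travel":[0,0,0.5],"twist":0},
    {"travel":[0,0,0.5],"twist":0},
    {"travel":[0,0,0],"twist":0}
  ]
}}

```text
time: 4.95
eef_pos: [0.5082, -0.0916, 0.0998]
eef_rot: [0.382, 0.924, -0.0, -0.001]
ft_force: [-0.1, 0.2, 0.4]
grip_width: 0.0299
```

```bash
python3 look.py scene d4 340,130,440,210;  python3 look.py wrist d5 250,190,400,302
```

```text
scale 7.5 4.95 [ 0.5082 -0.0916  0.0998] psi 135.03269082244802 j [ 0.8587  0.5882 -0.9298  1.9737  0.6101  0.8884  0.3891] F [-0.1115  0.2264  0.3956] w 0.02989252894327284
scale 5.333333333333333 5.0 [ 0.5084 -0.0915  0.1   ] psi 135.04351233032955 j [ 0.8588  0.588  -0.9302  1.9734  0.6098  0.8887  0.3894] F [ 0.5227  0.7177 -0.2919] w 0.03014370629513581
```

View pics/d4.png

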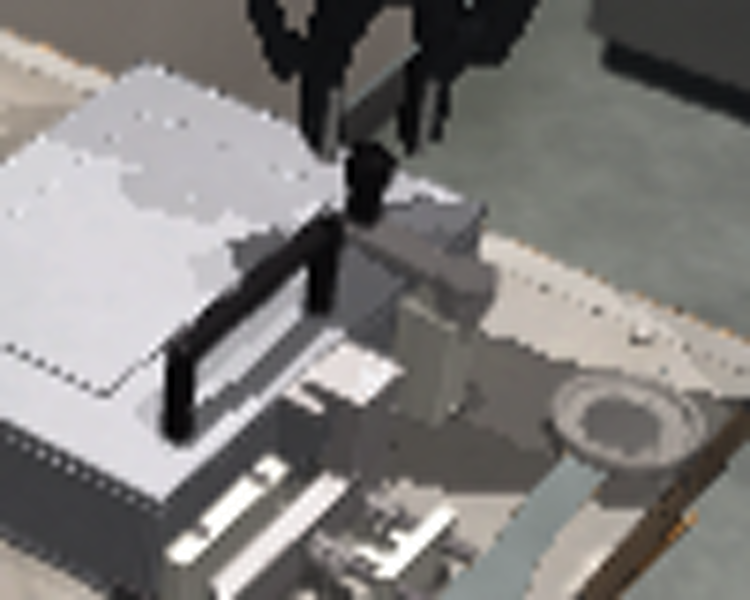

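View pics/d5.png

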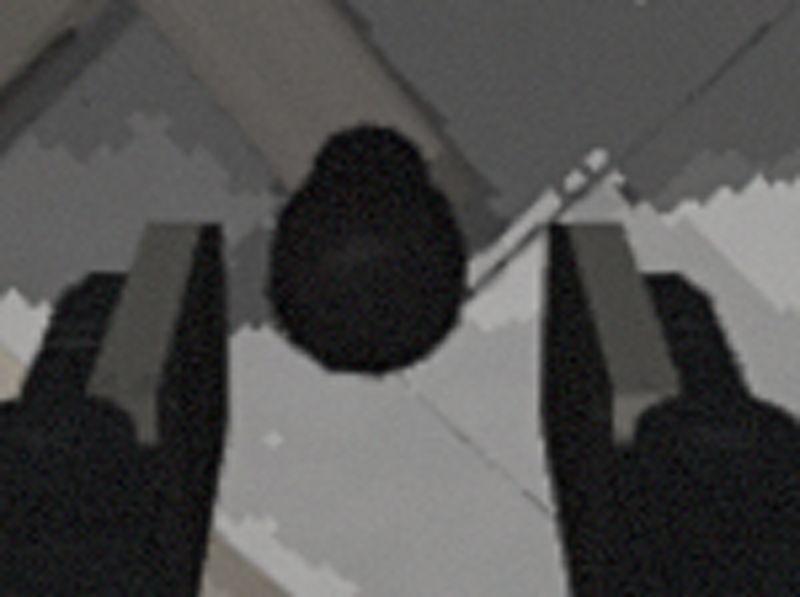

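Emit:
{"method": "step_arm", "body": {
  "increments": [
    {"travel":[0,0,0.4],"twist":0},
    {"travel":[0,0,0.4],"twist":0},
    {"travel":[0,0,0.4],"twist":0},
    {"travel":[0,0,0],"twist":0}
  ]
}}

```text
time: 5.45
eef_pos: [0.5083, -0.0914, 0.0877]
eef_rot: [0.382, 0.924, -0.0, -0.001]
ft_force: [-0.1, -0.4, 0.2]
grip_width: 0.0295
```

```bash
python3 look.py scene d6 340,130,440,210;  python3 look.py wrist d7 250,190,400,302
```

```text
scale 7.5 5.45 [ 0.5083 -0.0914  0.0877] psi 135.04664403891584 j [ 0.8446  0.6052 -0.9127  1.9802  0.6302  0.8686  0.3736] F [-0.1263 -0.4128  0.1836] w 0.029473067917407607
scale 5.333333333333333 5.5 [ 0.5085 -0.0914  0.088 ] psi 135.04827290775597 j [ 0.8447  0.6049 -0.9131  1.9799  0.6299  0.8689  0.3738] F [-0.5822  0.6801  0.5508] w 0.03001215075939911
```

View pics/d6.png

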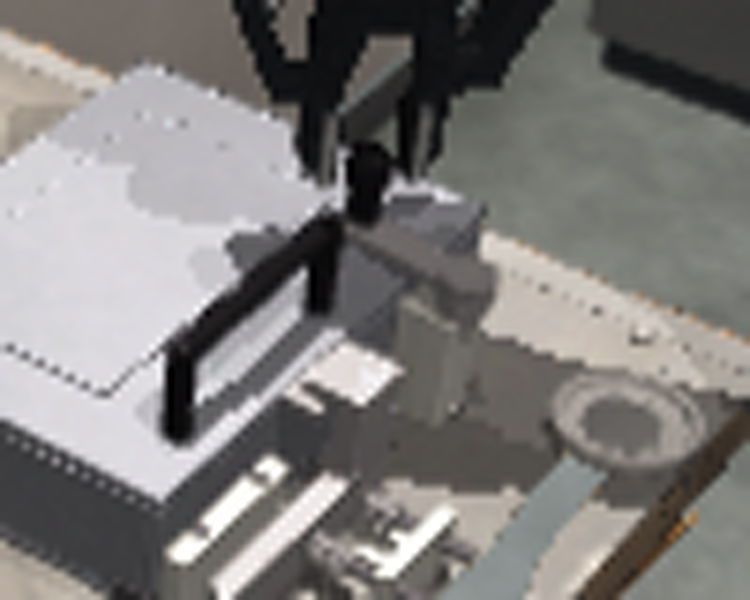

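View pics/d7.png

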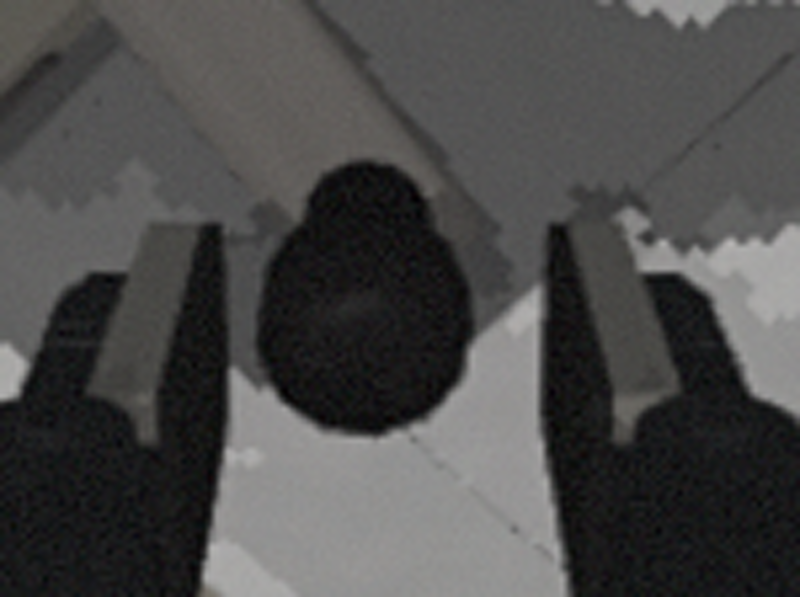

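Emit:
{"method": "step_arm", "body": {
  "increments": [
    {"travel":[0,0,0.5],"twist":0},
    {"travel":[-0.43,-1.17,0],"twist":0},
    {"travel":[-0.43,-1.17,0],"twist":0},
    {"travel":[-0.07,-1,0],"twist":0},
    {"travel":[-0.07,-1,0],"twist":0},
    {"travel":[0.28,-1,0],"twist":0},
    {"travel":[0.28,-1,0],"twist":0},
    {"travel":[0.6,-0.8,0],"twist":0},
    {"travel":[0.6,-0.8,0],"twist":0},
    {"travel":[0,0,0],"twist":0}
  ]
}}

```text
time: 6.55
eef_pos: [0.4448, -0.1425, 0.083]
eef_rot: [0.382, 0.924, -0.001, -0.001]
ft_force: [-0.3, -0.5, -0.3]
grip_width: 0.0298
```

```bash
python3 look.py wrist e1
```

```text
scale 1.25 6.55 [ 0.4448 -0.1425  0.083 ] psi 135.03047636884068 j [ 1.0227  0.5423 -0.9378  2.0967  0.6158  0.8066  0.4896] F [-0.3398 -0.4652 -0.3134] w 0.029843084667975826
```

View pics/e1.png

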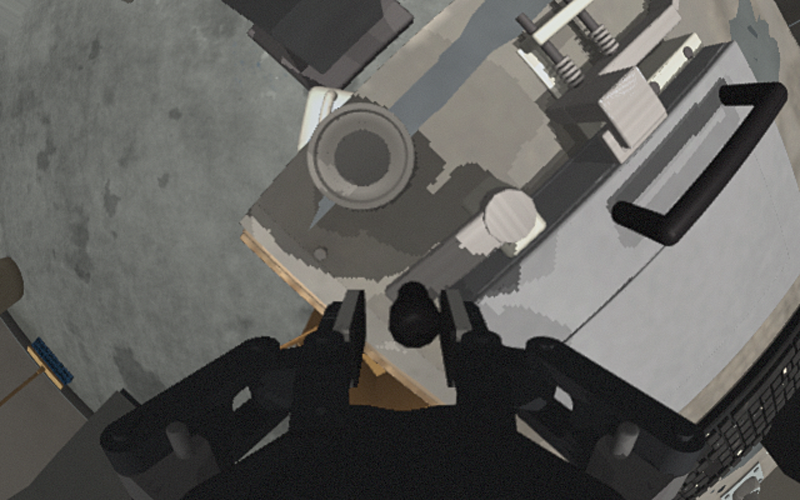

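```bash
python3 pix.py wrist e1 1.25 0 0 .108 412,322;python3 pix.py wrist e1 1.25 0 0 .072 512,215;python3 pix.py wrist e1 1.25 0 0 .103 640,224 778,105; python3 pix.py wrist e1 1.25 0 0 .063 405,295 740,50
```

```text
412,322 [ 0.4453 -0.1379  0.108 ]
512,215 [ 0.4537 -0.0843  0.072 ]
640,224 [ 0.4833 -0.0495  0.103 ]
778,105 [0.5025 0.0568 0.103 ]
405,295 [ 0.4497 -0.1456  0.063 ]
740,50 [0.4873 0.0933 0.063 ]
```

Emit:
{"method": "step_arm", "body": {
  "increments": [
    {"travel":[0,0,-4.5],"twist":0},
    {"travel":[0,0,-4.5],"twist":0},
    {"travel":[0,0,-4.5],"twist":0},
    {"travel":[0,0,0],"twist":8},
    {"travel":[0,0,0],"twist":8},
    {"travel":[0,0,0],"twist":8},
    {"travel":[0,0,0],"twist":8},
    {"travel":[0,0,0],"twist":8},
    {"travel":[0,0,0],"twist":8},
    {"travel":[0,0,0],"twist":6},
    {"travel":[4.79,-1.14,0],"twist":0},
    {"travel":[4.79,-1.14,0],"twist":0},
    {"travel":[4.79,-1.14,0],"twist":0},
    {"travel":[4.79,-1.14,0],"twist":0},
    {"travel":[4.79,-1.14,0],"twist":0},
    {"travel":[4.79,-1.14,0],"twist":0},
    {"travel":[4.79,-1.14,0],"twist":0},
    {"travel":[4.79,-1.14,0],"twist":0},
    {"travel":[0,0,0],"twist":0},
    {"travel":[0,0,0],"twist":0}
  ],
  "grip": 60
}}

```text
time: 8.6
eef_pos: [0.4155, 0.2525, 0.2183]
eef_rot: [0.758, 0.652, -0.0, -0.0]
ft_force: [0.2, -0.3, -1.3]
grip_width: 0.0515
```

```bash
python3 look.py wrist f1
```

```text
scale 1.25 8.6 [0.4155 0.2525 0.2183] psi 81.3739886371612 j [ 0.2949  0.3508 -1.0635  1.9446  0.3527  1.0496 -1.0735] F [ 0.1971 -0.265  -1.3497] w 0.05149910068369598
```

View pics/f1.png

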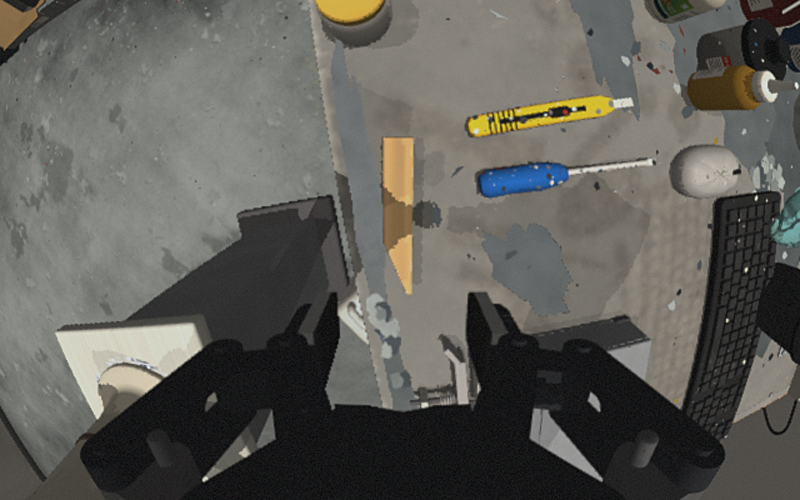

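```bash
python3 pix.py wrist f1 1.25 0 0 .03 383,138 413,138 412,293 384,240; python3 pix.py wrist f1 1.25 0 0 .02 568,172 479,184;python3 pix.py wrist f1 1.25 0 0 .014 655,162 ; python3 pix.py wrist f1 1.25 0 0 .012 468,127 612,104; python3 -c "
from h import *
P=robot.camera_params('top')
for p in [(.42,.29,.015)]: print(proj('top',p,P))"
```

```text
383,138 [0.4101 0.3218 0.03  ]
413,138 [0.4357 0.3179 0.03  ]
412,293 [0.4141 0.1769 0.03  ]
384,240 [0.3965 0.2319 0.03  ]
568,172 [0.5785 0.2695 0.02  ]
479,184 [0.4895 0.2685 0.02  ]
655,162 [0.6889 0.2699 0.014 ]
468,127 [0.4875 0.3213 0.012 ]
612,104 [0.6401 0.3325 0.012 ]
[302.6509 246.893 ]
```

Emit:
{"method": "step_arm", "body": {
  "increments": [
    {"travel":[3.48,-0.29,4],"twist":0},
    {"travel":[0,0,4],"twist":0},
    {"travel":[0,0,4],"twist":0},
    {"travel":[0,0,4],"twist":0},
    {"travel":[0,0,2.3],"twist":0},
    {"travel":[0,0,0],"twist":0},
    {"travel":[0,0,0],"twist":0}
  ]
}}

```text
time: 9.35
eef_pos: [0.42, 0.2817, 0.038]
eef_rot: [0.761, 0.649, -0.0, 0.0]
ft_force: [-0.1, 0.7, 0.8]
grip_width: 0.0512
```

```bash
python3 look.py scene g1 280,190,420,290;  python3 look.py wrist g2 200,150,440,320
```

```text
scale 5.714285714285714 9.35 [0.42   0.2817 0.038 ] psi 80.89671335340226 j [ 0.0009  0.6476 -0.8077  2.0272  0.6862  0.7595 -1.3894] F [-0.0942  0.6749  0.7561] w 0.05118522938050473
scale 3.3333333333333335 9.4 [0.4206 0.2826 0.0389] psi 80.91962390635142 j [ 0.0008  0.6465 -0.8087  2.0264  0.6862  0.7594 -1.3896] F [0.0643 0.8188 0.1252] w 0.05111684529385991
```

View pics/g1.png

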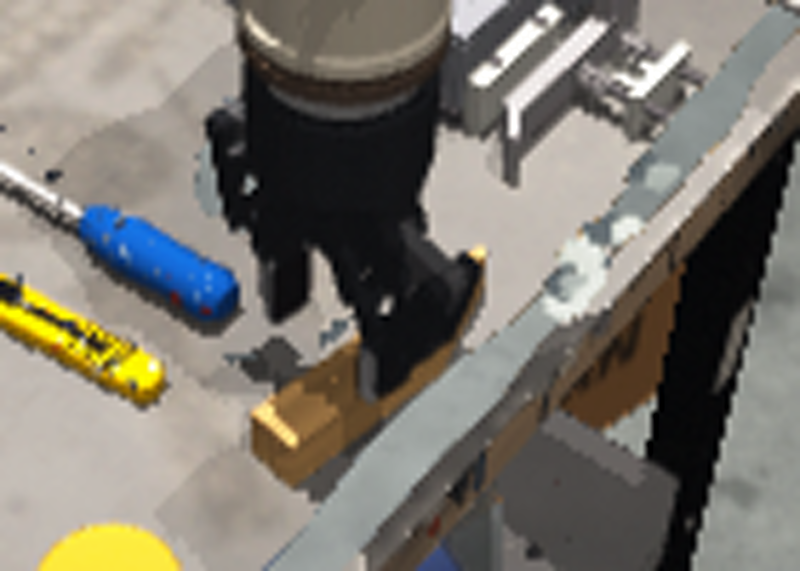

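View pics/g2.png

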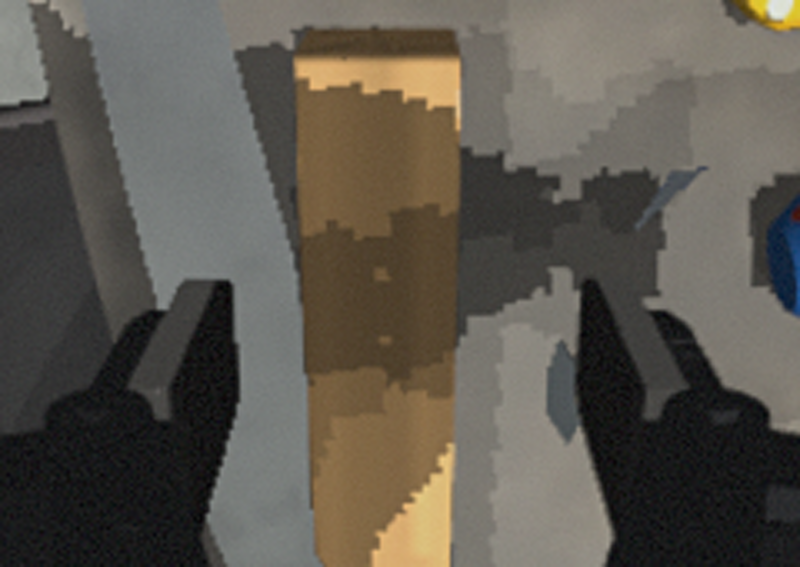

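Emit:
{"method": "step_arm", "body": {
  "increments": [
    {"travel":[0.42,-0.34,0],"twist":0},
    {"travel":[0,0,0.7],"twist":0},
    {"travel":[0,0,0.5],"twist":0},
    {"travel":[0,0,0],"twist":0},
    {"travel":[0,0,0],"twist":0}
  ]
}}

```text
time: 9.95
eef_pos: [0.4164, 0.2878, 0.0255]
eef_rot: [0.76, 0.65, -0.0, 0.0]
ft_force: [-0.6, -0.8, -0.7]
grip_width: 0.0512
```

```bash
python3 look.py scene g3 280,190,420,290
```

```text
scale 5.714285714285714 9.95 [0.4164 0.2878 0.0255] psi 81.05826530764764 j [-0.0284  0.6673 -0.7878  2.0297  0.7092  0.7392 -1.4181] F [-0.6281 -0.8224 -0.6697] w 0.05115076760472453
```

View pics/g3.png

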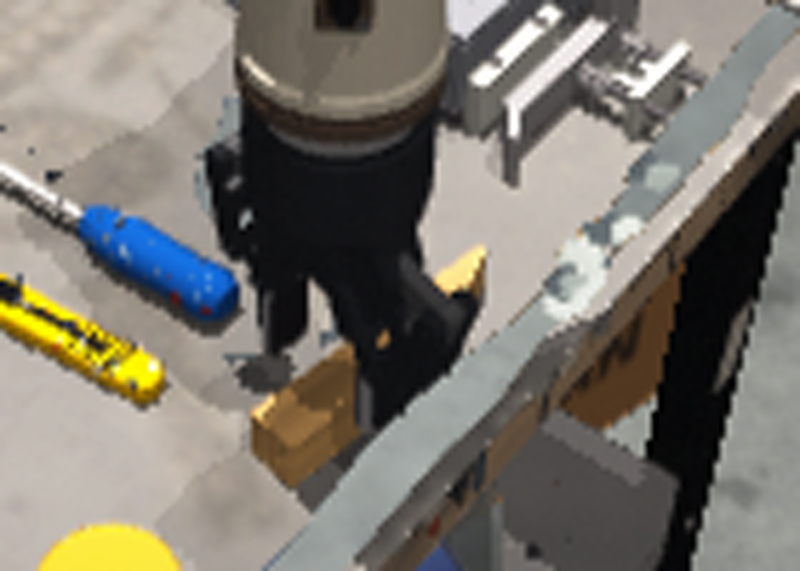

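Emit:
{"method": "step_arm", "body": {
  "increments": [
    {"travel":[0,0,0],"twist":0},
    {"travel":[0,0,0],"twist":0},
    {"travel":[0,0,0],"twist":0},
    {"travel":[0,0,0],"twist":0},
    {"travel":[0,0,0],"twist":0},
    {"travel":[0,0,0],"twist":0}
  ],
  "grip": 15,
  "force": 80
}}

```text
time: 10.6
eef_pos: [0.4166, 0.2878, 0.0258]
eef_rot: [0.76, 0.65, 0.0, 0.0]
ft_force: [0.2, 0.7, 0.1]
grip_width: 0.0129
```

```bash
python3 look.py scene g4 280,190,420,290;  python3 look.py wrist g5 200,150,440,320
```

```text
scale 5.714285714285714 10.6 [0.4166 0.2878 0.0258] psi 81.0388119138611 j [-0.0281  0.6669 -0.7882  2.0296  0.7091  0.7391 -1.4182] F [0.1577 0.7456 0.0618] w 0.012904984097500728
scale 3.3333333333333335 10.65 [0.4167 0.2878 0.0258] psi 81.04107267977186 j [-0.028   0.6669 -0.7882  2.0297  0.7092  0.7391 -1.4182] F [ 0.09    0.1571 -0.1134] w 0.01283180944189105
```

View pics/g4.png

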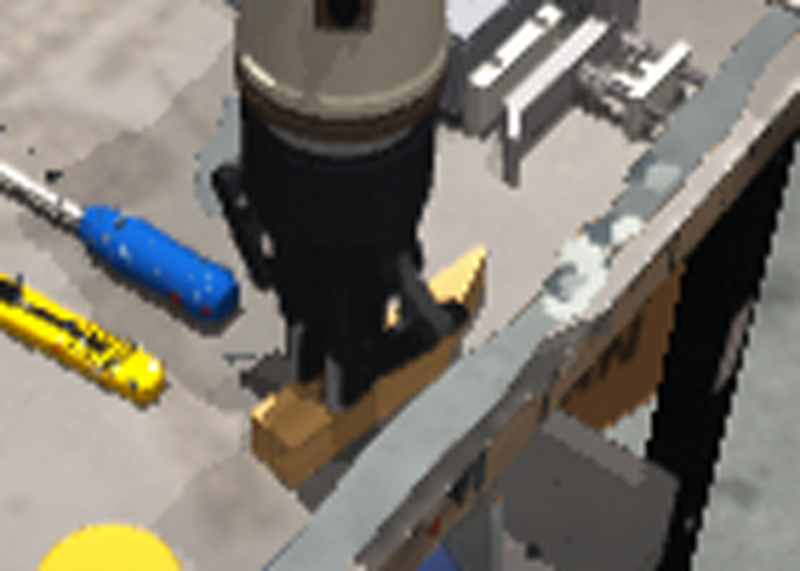

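View pics/g5.png

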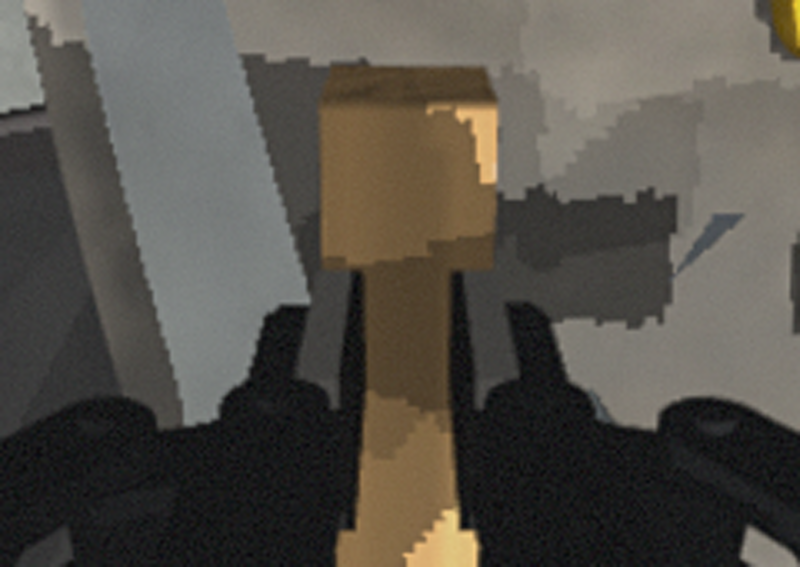

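Emit:
{"method": "step_arm", "body": {
  "increments": [
    {"travel":[0,0,0],"twist":0},
    {"travel":[0,0,0],"twist":0},
    {"travel":[0,0,0],"twist":0},
    {"travel":[0,0,0],"twist":0},
    {"travel":[0,0,0.7],"twist":0},
    {"travel":[0,0,0.7],"twist":0},
    {"travel":[0,0,0],"twist":0}
  ],
  "grip": 55
}}

```text
time: 11.4
eef_pos: [0.4159, 0.2872, 0.0105]
eef_rot: [0.76, 0.65, -0.001, -0.0]
ft_force: [-0.2, -0.1, -1.1]
grip_width: 0.0468
```

```bash
python3 look.py scene g6 280,190,420,290;  python3 look.py wrist g7 200,150,440,320
```

```text
scale 5.714285714285714 11.4 [0.4159 0.2872 0.0105] psi 81.04491582323688 j [-0.0466  0.6902 -0.7635  2.0334  0.7353  0.7156 -1.4388] F [-0.1793 -0.0993 -1.0623] w 0.04679444355280048
scale 3.3333333333333335 11.45 [0.416  0.2875 0.0109] psi 81.05073180401675 j [-0.0464  0.6897 -0.7642  2.0331  0.7348  0.716  -1.4384] F [-1.3896 -0.2387 -0.5281] w 0.04683375205805062
```

View pics/g6.png

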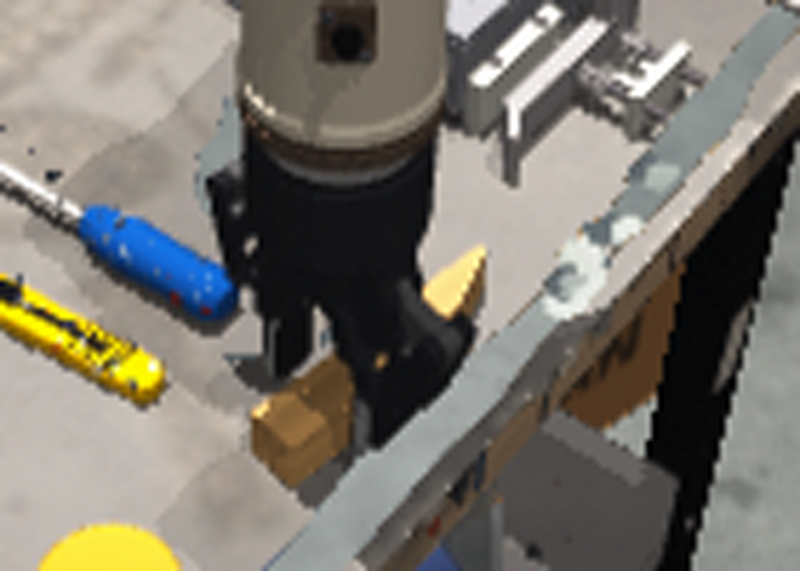

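View pics/g7.png

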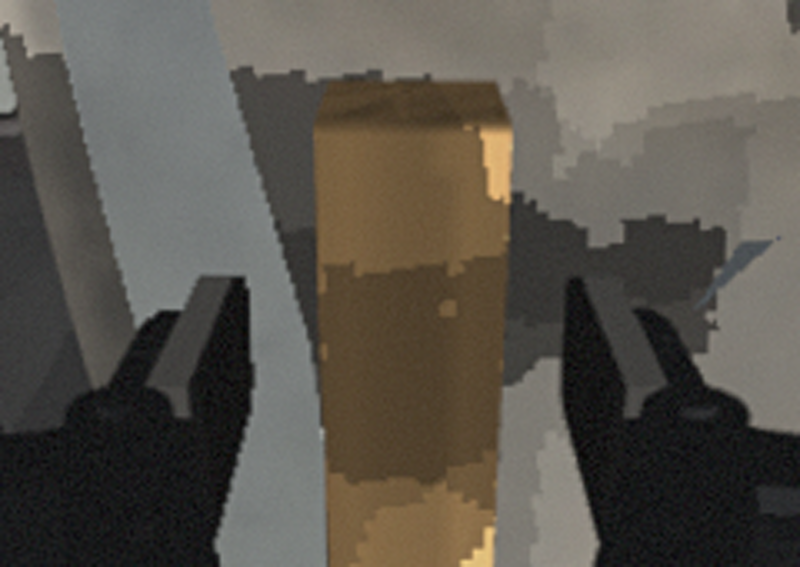

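Emit:
{"method": "step_arm", "body": {
  "increments": [
    {"travel":[0,0.1,0.6],"twist":0},
    {"travel":[0,0,0.6],"twist":0},
    {"travel":[0,0,0],"twist":0},
    {"travel":[0,0,0],"twist":0}
  ]
}}

```text
time: 11.9
eef_pos: [0.4174, 0.2876, -0.0005]
eef_rot: [0.76, 0.65, -0.0, -0.0]
ft_force: [0.2, -0.5, 0.2]
grip_width: 0.0471
```

Emit:
{"method": "step_arm", "body": {
  "increments": [
    {"travel":[0,0,0],"twist":0},
    {"travel":[0,0,0],"twist":0},
    {"travel":[0,0,0],"twist":0},
    {"travel":[0,0,0],"twist":0},
    {"travel":[0,0,0],"twist":0}
  ],
  "grip": 20,
  "force": 80
}}

```text
time: 12.4
eef_pos: [0.4179, 0.288, 0.0002]
eef_rot: [0.76, 0.65, 0.0, 0.0]
ft_force: [-0.8, -0.1, 5.5]
grip_width: 0.0248
```

```bash
python3 look.py scene g8 280,190,420,290;  python3 look.py wrist g9 200,150,440,320
```

```text
scale 5.714285714285714 12.4 [0.4179 0.288  0.0002] psi 81.04441987303204 j [-0.06    0.7071 -0.7454  2.0324  0.7562  0.6976 -1.4537] F [-0.8195 -0.1452  5.5472] w 0.024807699379954695
scale 3.3333333333333335 12.45 [0.4179 0.288  0.0002] psi 81.04558345985329 j [-0.06    0.7071 -0.7454  2.0324  0.7562  0.6976 -1.4536] F [-0.6795 -0.3733  6.6863] w 0.024544793419637355
```

View pics/g8.png

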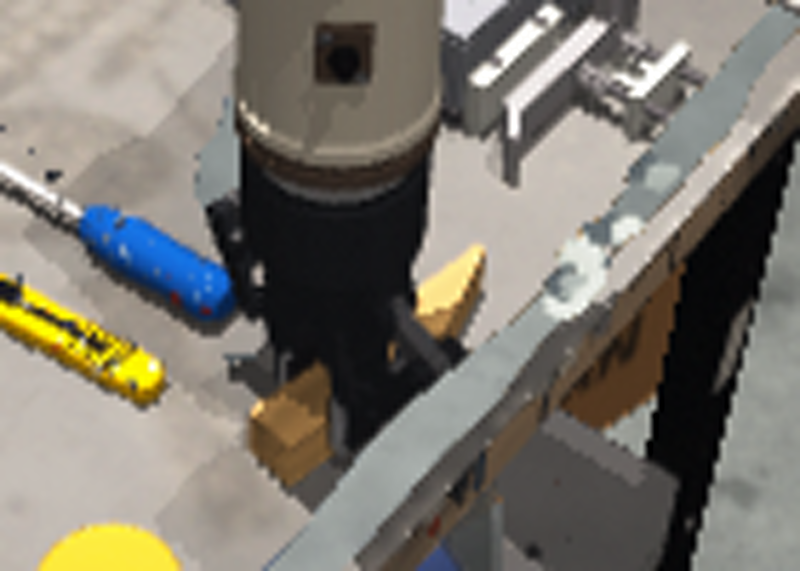

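View pics/g9.png

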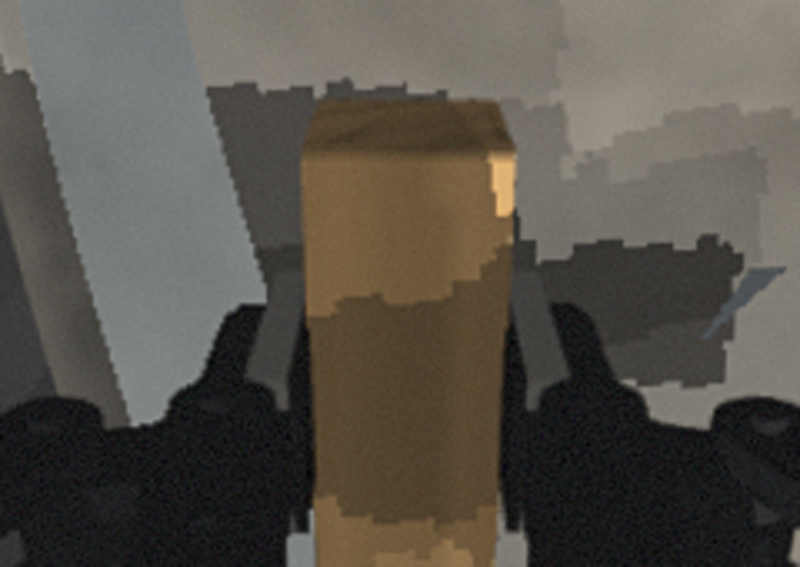

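Run:
```python
import cv2
im=cv2.imread('pics/d1_raw.png');cv2.imwrite('pics/d1c.png',cv2.resize(im[0:120,310:470],None,fx=5,fy=5,interpolation=cv2.INTER_CUBIC))
im=cv2.imread('pics/c_wrist.png');cv2.imwrite('pics/c_c.png',cv2.resize(im[160:230,200:330],None,fx=6,fy=6,interpolation=cv2.INTER_CUBIC))
```

```text
(no output)
```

View pics/d1c.png

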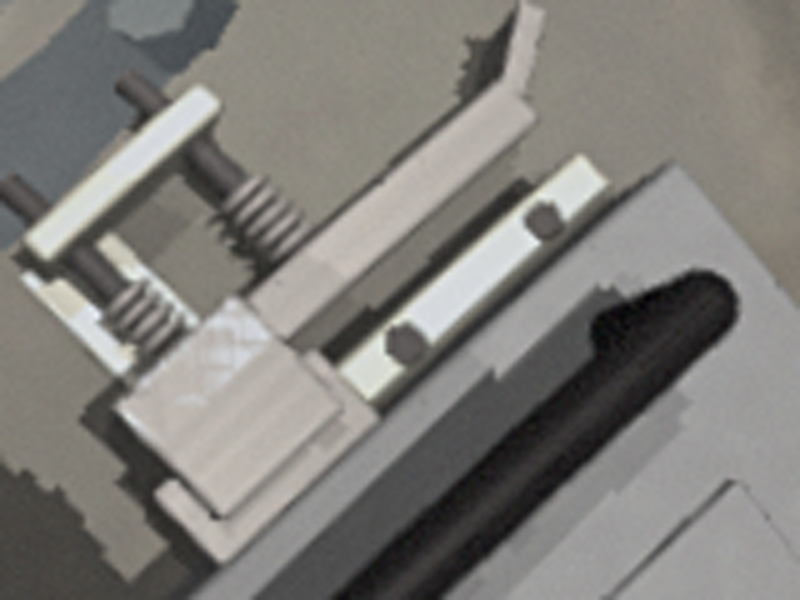

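View pics/c_c.png

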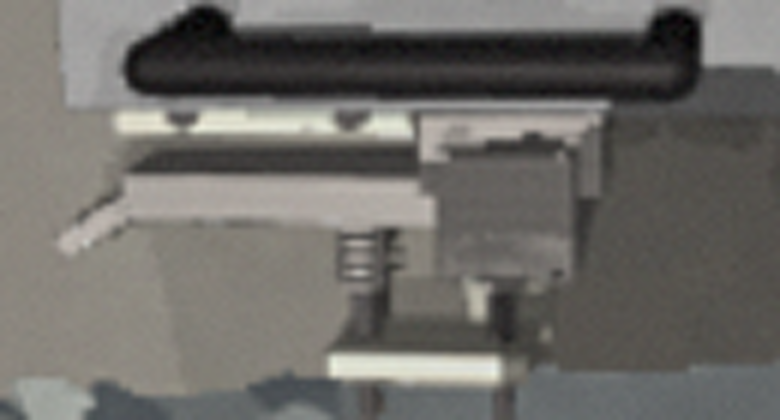

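```bash
cp pics/c_obs.npy pics/cc.npy
echo rail c; python3 pix.py wrist cc 6 200 160 .036 116,134 412,136; echo bar c; python3 pix.py wrist cc 6 200 160 .032 130,174 435,194
echo rail d1; python3 pix.py wrist d1 5 310 0 .036 584,155 340,362;echo bar d1; python3 pix.py wrist d1 5 310 0 .032 535,115 290,338
python3 - <<'E'
from h import *
C=np.array([.568,-.0255]);a=np.radians(-.6)
W=lambda x,y:C+np.array([x*np.cos(a)-y*np.sin(a),x*np.sin(a)+y*np.cos(a)])
print("pred rail",W(-.102,.118),W(-.102,.045),"bar",W(-.112,.118))
E
```

```text
rail c
116,134 [0.4666 0.0914 0.036 ]
412,136 [0.4656 0.02   0.036 ]
bar c
130,174 [0.4559 0.09   0.032 ]
435,194 [0.4509 0.0159 0.032 ]
rail d1
584,155 [0.4694 0.0929 0.036 ]
340,362 [0.4669 0.0231 0.036 ]
bar d1
535,115 [0.4567 0.0928 0.032 ]
290,338 [0.4567 0.0201 0.032 ]
pred rail [0.4672 0.0936] [0.4665 0.0206] bar [0.4572 0.0937]
```

Emit:
{"method": "step_arm", "body": {
  "increments": [
    {"travel":[0,0,-0.4],"twist":0},
    {"travel":[0,0,0],"twist":-4.2},
    {"travel":[0,0,0],"twist":-4.2},
    {"travel":[-1.25,0.93,0],"twist":0},
    {"travel":[-1.25,0.93,0],"twist":0},
    {"travel":[-1.25,0.93,0],"twist":0},
    {"travel":[-1.25,0.93,0],"twist":0},
    {"travel":[0,0,0],"twist":0},
    {"travel":[0,0,0],"twist":0}
  ]
}}

```text
time: 13.4
eef_pos: [0.4541, 0.2374, 0.0037]
eef_rot: [0.711, 0.703, -0.0, -0.0]
ft_force: [0.7, 0.2, -1.0]
grip_width: 0.0244
```

```bash
python3 look.py scene i1 310,160,430,250;  python3 look.py wrist i2; python3 look.py top i3 280,200,420,280
```

```text
scale 6.666666666666667 13.4 [0.4541 0.2374 0.0037] psi 89.38558067669281 j [ 0.0872  0.7219 -0.7824  2.0187  0.7765  0.7263 -1.198 ] F [ 0.7489  0.2159 -1.0169] w 0.02442767394254165
scale 1.25 13.45 [0.4537 0.238  0.0038] psi 89.4614267649136 j [ 0.0863  0.7219 -0.7829  2.0189  0.7765  0.7263 -1.198 ] F [ 0.3179  0.7606 -0.6937] w 0.024640802112207788
scale 5.714285714285714 13.5 [0.4535 0.2383 0.0038] psi 89.50577362008647 j [ 0.0858  0.7219 -0.7831  2.0189  0.7765  0.7263 -1.1979] F [ 0.3148  0.1333 -1.0746] w 0.024403863249921984
```

View pics/i1.png

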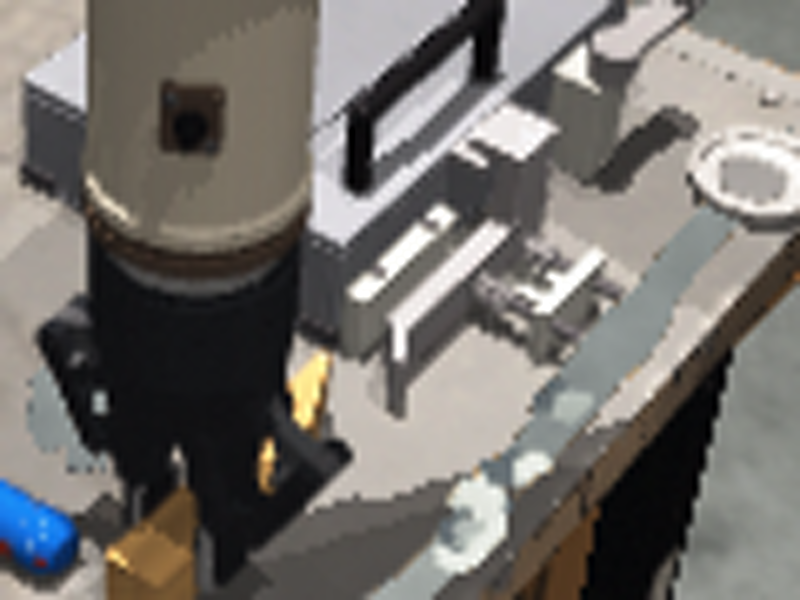

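View pics/i2.png

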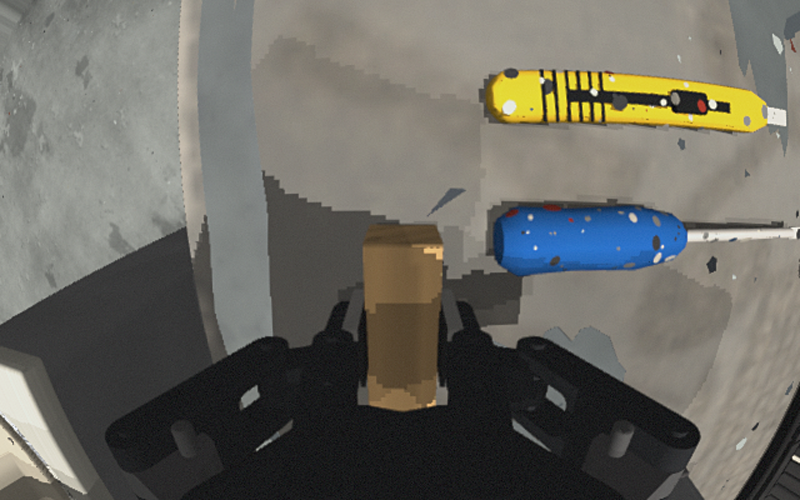

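View pics/i3.png

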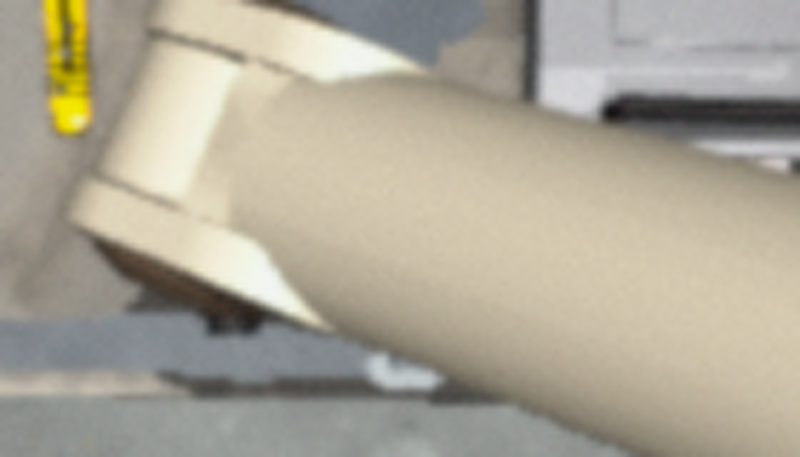

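```bash
python3 pix.py scene i1 6.6667 310 160 .034 328,353; python3 pix.py scene i1 6.6667 310 160 .036 365,302; python3 pix.py scene i1 6.6667 310 160 .032 398,320; python3 pix.py wrist i2 1.25 0 0 .034 364,245 442,247;python3 - <<'E'
from h import *
C=np.array([.568,-.0255]);a=np.radians(-.6)
print(.4541+.011*1, .2374-.112)
o=robot.get_obs();print(o['eef_pos'],o['time'])
E
```

```text
328,353 [0.4619 0.1279 0.034 ]
365,302 [0.466  0.0944 0.036 ]
398,320 [0.4509 0.0913 0.032 ]
364,245 [0.4426 0.2714 0.034 ]
442,247 [0.4676 0.2705 0.034 ]
0.4651 0.1254
[0.4536 0.2384 0.0038] 13.55
```

Emit:
{"method": "step_arm", "body": {
  "increments": [
    {"travel":[0,-0.15,0.2],"twist":0},
    {"travel":[-1.2,0,0],"twist":0},
    {"travel":[-1.2,0,0],"twist":0},
    {"travel":[-1.2,0,0],"twist":0},
    {"travel":[-0.8,0,0],"twist":0},
    {"travel":[-0.6,0,0],"twist":0},
    {"travel":[0,0,0],"twist":0},
    {"travel":[0,0,0],"twist":0}
  ]
}}

```text
time: 14.35
eef_pos: [0.4536, 0.187, 0.0022]
eef_rot: [0.711, 0.703, 0.001, 0.001]
ft_force: [4.0, 0.8, 0.2]
grip_width: 0.025
```

```bash
python3 look.py scene i4 310,160,430,250
```

```text
scale 6.666666666666667 14.35 [0.4536 0.187  0.0022] psi 89.40907327888809 j [ 0.185   0.6968 -0.7805  2.0726  0.7862  0.6931 -1.1304] F [3.9689 0.7536 0.1938] w 0.025043055525075946
```

View pics/i4.png

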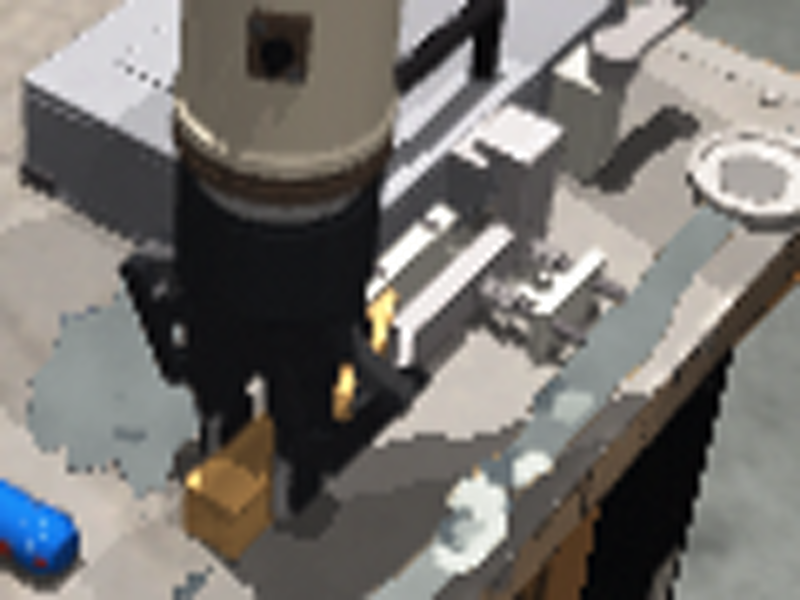

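Emit:
{"method": "step_arm", "body": {
  "increments": [
    {"travel":[-0.8,0.03,0],"twist":0},
    {"travel":[-0.8,0.03,0],"twist":0},
    {"travel":[-0.8,0.03,0],"twist":0},
    {"travel":[-0.8,0,0],"twist":0},
    {"travel":[0,0,0],"twist":0}
  ],
  "force": 100
}}

```text
time: 14.9
eef_pos: [0.4545, 0.1573, 0.0025]
eef_rot: [0.71, 0.704, 0.002, -0.0]
ft_force: [4.6, 4.0, -0.5]
grip_width: 0.0239
```

Emit:
{"method": "step_arm", "body": {
  "increments": [
    {"travel":[-0.8,0,0],"twist":0},
    {"travel":[-0.8,0,0],"twist":0},
    {"travel":[-0.8,0,0],"twist":0},
    {"travel":[-0.8,0,0],"twist":0},
    {"travel":[0,0,0],"twist":0},
    {"travel":[0,0,0],"twist":0}
  ]
}}

```text
time: 15.5
eef_pos: [0.4541, 0.1234, 0.0021]
eef_rot: [0.711, 0.703, 0.001, 0.001]
ft_force: [6.3, 0.7, -1.7]
grip_width: 0.0245
```

```bash
python3 look.py scene i5 310,160,430,250; python3 look.py wrist i6
```

```text
scale 6.666666666666667 15.5 [0.4541 0.1234 0.0021] psi 89.40861218720161 j [ 0.3198  0.6723 -0.7812  2.1204  0.7906  0.6652 -1.021 ] F [ 6.3445  0.7164 -1.6561] w 0.024486477976628052
scale 1.25 15.55 [0.4541 0.1234 0.0021] psi 89.4140989783138 j [ 0.3196  0.6722 -0.7811  2.1204  0.7906  0.6653 -1.021 ] F [ 7.7918 -0.0382 -2.0868] w 0.02411759258967063
```

View pics/i5.png

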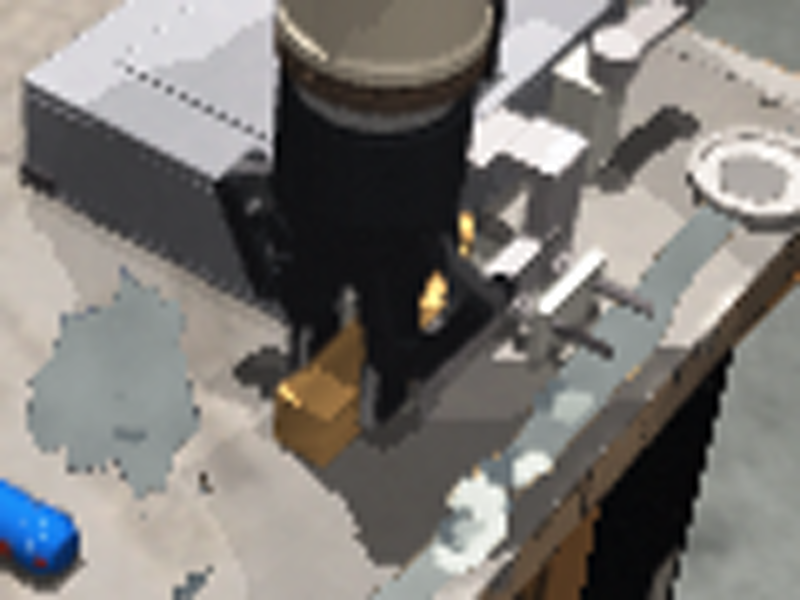

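View pics/i6.png

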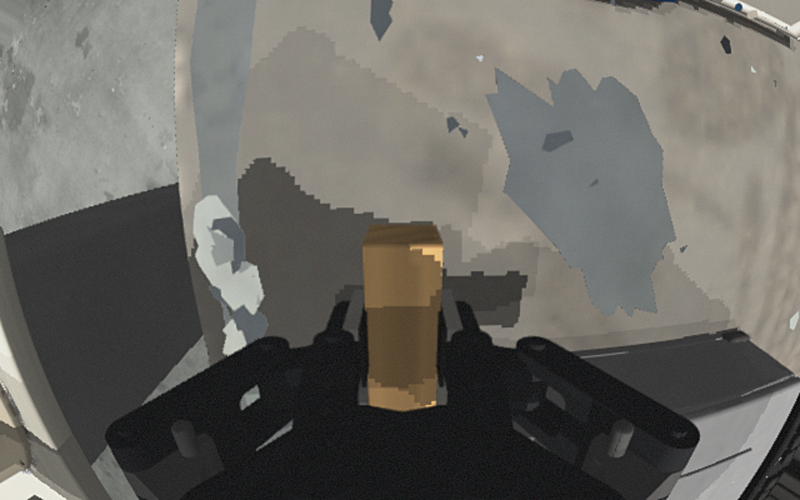

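Emit:
{"method": "step_arm", "body": {
  "increments": [
    {"travel":[0,0,0],"twist":0},
    {"travel":[0,0,0],"twist":0},
    {"travel":[0,0,0],"twist":0},
    {"travel":[0,0,0],"twist":0},
    {"travel":[0,0,-3],"twist":0},
    {"travel":[0,0,-4],"twist":0},
    {"travel":[0,0,-4],"twist":0},
    {"travel":[0,0,-4],"twist":0},
    {"travel":[0,0,0],"twist":0}
  ],
  "grip": 50,
  "force": 40
}}

```text
time: 16.5
eef_pos: [0.4544, 0.1247, 0.1557]
eef_rot: [0.71, 0.704, 0.002, 0.002]
ft_force: [0.3, -0.1, 0.0]
grip_width: 0.0428
```

```bash
python3 look.py scene i7 310,150,430,240; python3 look.py wrist i8
```

```text
scale 6.666666666666667 16.5 [0.4544 0.1247 0.1557] psi 89.45877062059198 j [ 0.5562  0.4323 -1.0581  2.0433  0.4766  0.9275 -0.7673] F [ 0.2877 -0.06    0.0058] w 0.04275376628693336
scale 1.25 16.55 [0.4533 0.1236 0.1536] psi 89.41864397799485 j [ 0.5549  0.4347 -1.0551  2.046   0.4788  0.9259 -0.7689] F [-0.3556 -0.1158 -0.8452] w 0.04271183192859111
```

View pics/i7.png

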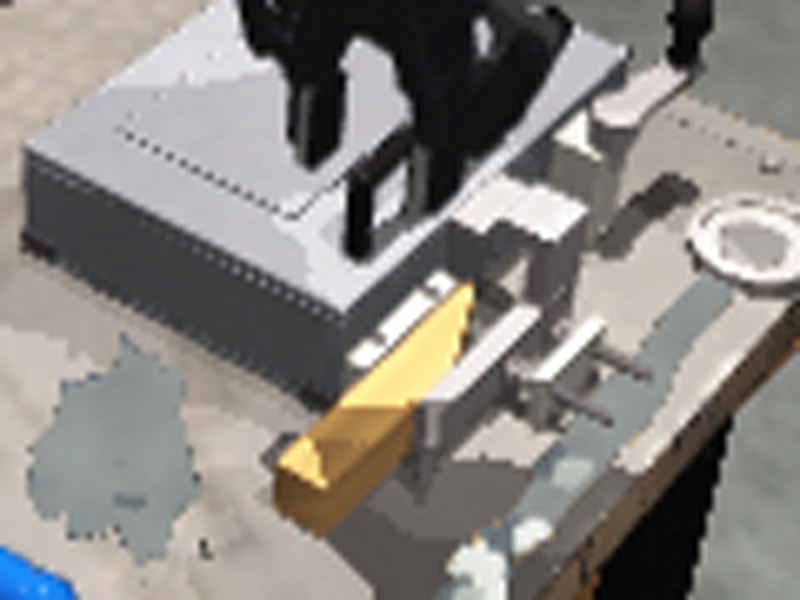

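View pics/i8.png

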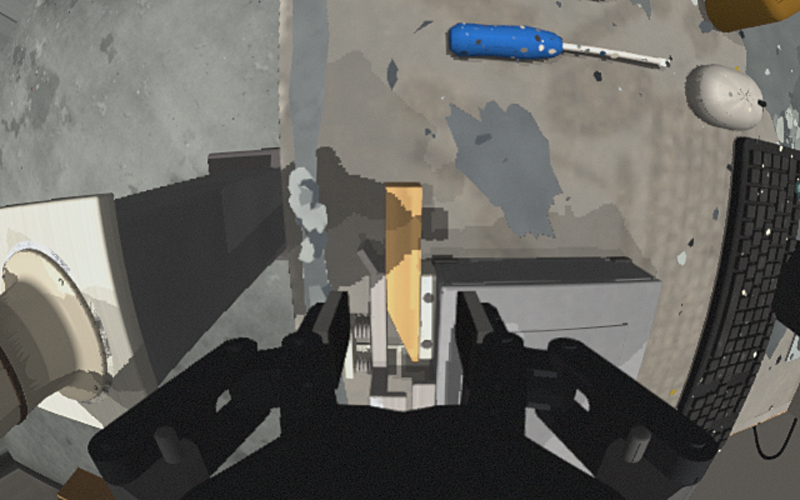

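Run:
```python
from h import *
def tri(us,ut):
    o1,d1=ray("scene",*us);o2,d2=ray("top",*ut)
    A=np.c_[d1,-d2];t=np.linalg.lstsq(A,o2-o1,rcond=None)[0];p,q=o1+t[0]*d1,o2+t[1]*d2
    print((p+q)/2,np.linalg.norm(p-q))
tri((218,80),(321,58)); tri((353,10),(583,63))
tri((351,22),(583,63))
```

```text
[0.8112 0.2483 0.3654] 0.011991637119003565
[ 0.7797 -0.2645  0.4163] 0.003899056522106945
[ 0.805  -0.2958  0.3692] 0.0067336183909701185
```

Emit:
{"method": "step_arm", "body": {
  "increments": [
    {"travel":[-3.77,1.46,0],"twist":0},
    {"travel":[-3.77,1.46,0],"twist":0},
    {"travel":[-3.77,1.45,0],"twist":0},
    {"travel":[0,0,0],"twist":0},
    {"travel":[0,0,2],"twist":0},
    {"travel":[0,0,2],"twist":0},
    {"travel":[0,0,1.5],"twist":0},
    {"travel":[0,0,0],"twist":0},
    {"travel":[0,0,0],"twist":0}
  ]
}}

```text
time: 17.5
eef_pos: [0.4945, 0.0106, 0.0962]
eef_rot: [0.71, 0.704, -0.0, -0.001]
ft_force: [0.6, 0.2, -0.6]
grip_width: 0.0424
```

```bash
python3 look.py scene j1 310,110,430,200; python3 look.py wrist j2 200,120,440,300
```

```text
scale 6.666666666666667 17.5 [0.4945 0.0106 0.0962] psi 89.50679468005018 j [ 0.6793  0.5612 -0.9384  2.0265  0.6022  0.8577 -0.6101] F [ 0.644   0.2308 -0.6247] w 0.04244417920095651
scale 3.3333333333333335 17.55 [0.4952 0.0105 0.0969] psi 89.4886732510783 j [ 0.6798  0.5603 -0.939   2.0258  0.6022  0.8576 -0.6101] F [0.1646 0.1756 0.4559] w 0.0427841052714835
```

View pics/j1.png

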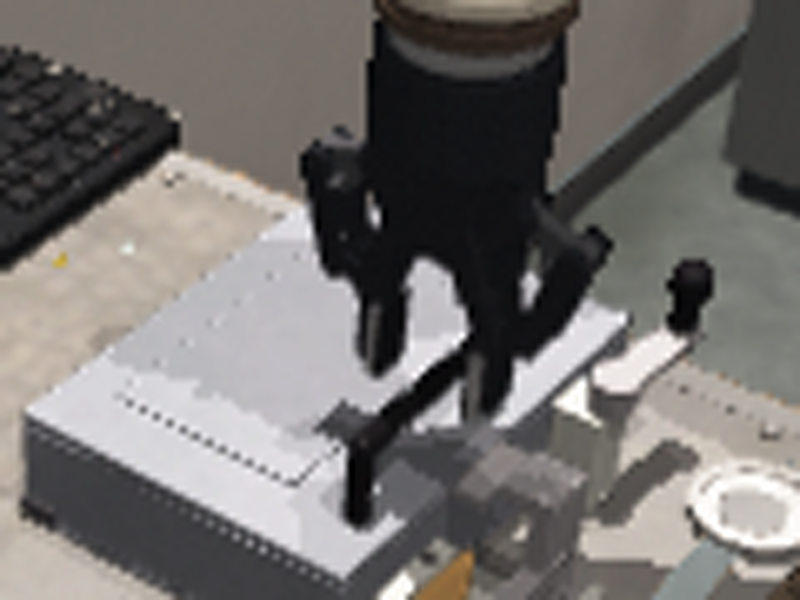

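View pics/j2.png

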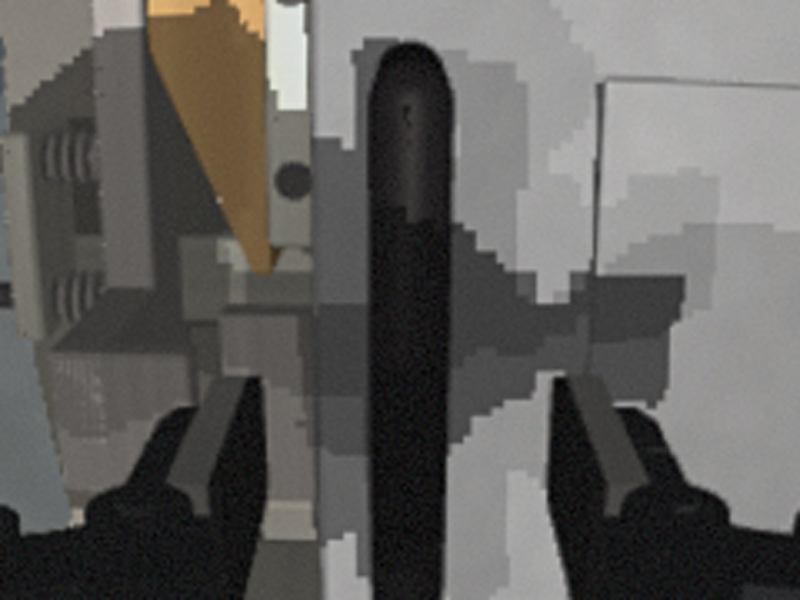

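Emit:
{"method": "step_arm", "body": {
  "increments": [
    {"travel":[0,0,0.6],"twist":0},
    {"travel":[0,0,0.6],"twist":0},
    {"travel":[0,0,0],"twist":0},
    {"travel":[0,0,0],"twist":0}
  ]
}}

```text
time: 18.0
eef_pos: [0.4951, 0.0098, 0.0846]
eef_rot: [0.711, 0.704, -0.0, -0.0]
ft_force: [0.4, 1.1, -0.3]
grip_width: 0.0427
```

Emit:
{"method": "step_arm", "body": {
  "increments": [
    {"travel":[0,0,0],"twist":0},
    {"travel":[0,0,0],"twist":0},
    {"travel":[0,0,0],"twist":0},
    {"travel":[0,0,0],"twist":0},
    {"travel":[0,0,0],"twist":0}
  ],
  "grip": 8,
  "force": 30
}}

```text
time: 18.5
eef_pos: [0.4955, 0.0099, 0.0849]
eef_rot: [0.711, 0.704, 0.0, 0.0]
ft_force: [-0.7, 0.0, 1.5]
grip_width: 0.0107
```

```bash
python3 look.py scene j3 310,110,430,200;python3 - <<'E'
import numpy as np
r=np.hypot(.162,.047);p0=np.arctan2(.047,-.162)
prev=None
for th in np.arange(0,1.41,.1):
    x,z=r*np.cos(p0-th),r*np.sin(p0-th)
    if prev: print(round(th,2),"ty %.2f tz %.2f"%((x-prev[0])*100,-(z-prev[1])*100), "abs x %.4f z %.4f"%(.658+x,.056+z))
    prev=(x,z)
E
```

```text
scale 6.666666666666667 18.5 [0.4955 0.0099 0.0849] psi 89.43315515166208 j [ 0.6646  0.5776 -0.9197  2.0323  0.6248  0.837  -0.6277] F [-0.7197  0.0098  1.4579] w 0.010681718392926006
0.1 ty 0.55 tz -1.59 abs x 0.5015 z 0.1189
0.2 ty 0.71 tz -1.53 abs x 0.5086 z 0.1342
0.3 ty 0.86 tz -1.45 abs x 0.5171 z 0.1488
0.4 ty 1.00 tz -1.36 abs x 0.5271 z 0.1624
0.5 ty 1.13 tz -1.25 abs x 0.5384 z 0.1749
0.6 ty 1.25 tz -1.13 abs x 0.5508 z 0.1863
0.7 ty 1.35 tz -1.00 abs x 0.5644 z 0.1963
0.8 ty 1.45 tz -0.86 abs x 0.5788 z 0.2050
0.9 ty 1.53 tz -0.72 abs x 0.5941 z 0.2121
1.0 ty 1.59 tz -0.56 abs x 0.6100 z 0.2177
1.1 ty 1.64 tz -0.40 abs x 0.6264 z 0.2217
1.2 ty 1.67 tz -0.23 abs x 0.6431 z 0.2240
1.3 ty 1.68 tz -0.06 abs x 0.6600 z 0.2247
1.4 ty 1.68 tz 0.10 abs x 0.6768 z 0.2236
```

View pics/j3.png

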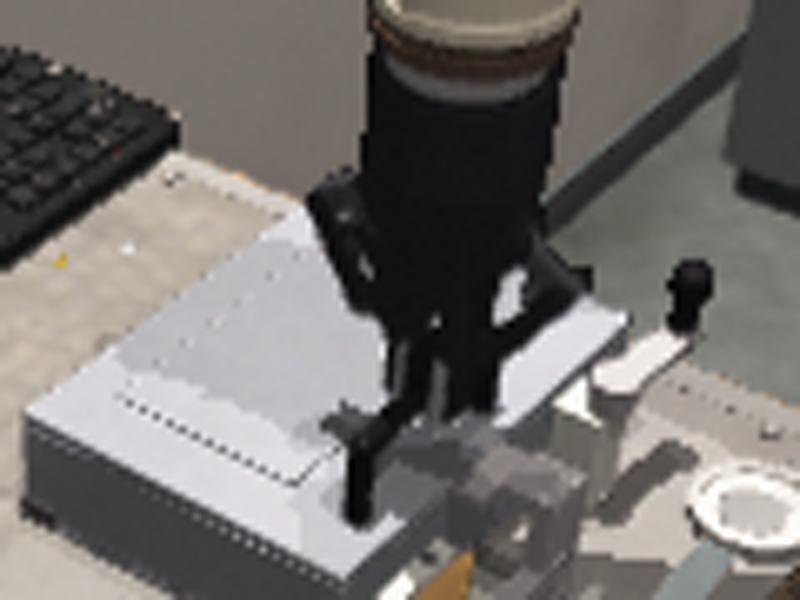

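Emit:
{"method": "step_arm", "body": {
  "increments": [
    {"travel":[0,0.55,-1.6],"twist":0},
    {"travel":[0,0.7,-1.53],"twist":0},
    {"travel":[0,0.86,-1.45],"twist":0},
    {"travel":[0,1,-1.36],"twist":0},
    {"travel":[0,1.13,-1.25],"twist":0},
    {"travel":[0,0,0],"twist":0}
  ]
}}

```text
time: 19.15
eef_pos: [0.5357, 0.0092, 0.1572]
eef_rot: [0.711, 0.704, -0.002, -0.001]
ft_force: [-8.3, -1.3, 7.7]
grip_width: 0.0106
```

```bash
python3 look.py scene j4 290,90,450,210
```

```text
scale 5.0 19.15 [0.5357 0.0092 0.1572] psi 89.42085529061566 j [ 0.6946  0.5424 -0.9847  1.8847  0.533   1.0102 -0.5334] F [-8.2863 -1.3225  7.734 ] w 0.010598925064356772
```

View pics/j4.png

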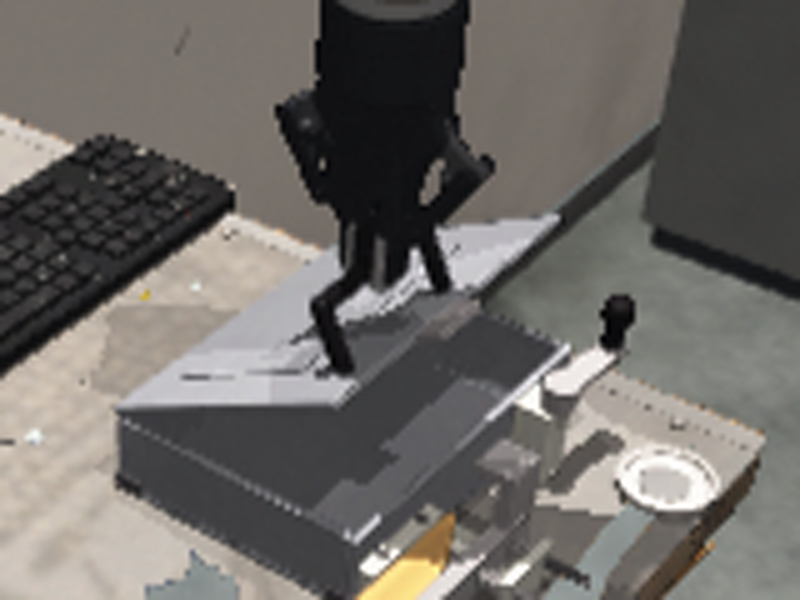

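Emit:
{"method": "step_arm", "body": {
  "increments": [
    {"travel":[0,1.25,-1.13],"twist":0},
    {"travel":[0,1.35,-1],"twist":0},
    {"travel":[0,1.45,-0.86],"twist":0},
    {"travel":[0,1.53,-0.72],"twist":0},
    {"travel":[0,1.59,-0.56],"twist":0},
    {"travel":[0,1.64,-0.4],"twist":0},
    {"travel":[0,0,0],"twist":0}
  ]
}}

```text
time: 19.9
eef_pos: [0.6273, 0.0079, 0.2048]
eef_rot: [0.711, 0.703, 0.0, 0.001]
ft_force: [-1.7, -3.0, 10.4]
grip_width: 0.0107
```

```bash
python3 look.py scene j5 290,60,450,180
```

```text
scale 5.0 19.9 [0.6273 0.0079 0.2048] psi 89.36514767494495 j [ 0.6021  0.6308 -0.9541  1.6209  0.5488  1.1792 -0.4881] F [-1.7105 -3.0051 10.4144] w 0.010720226210378993
```

View pics/j5.png

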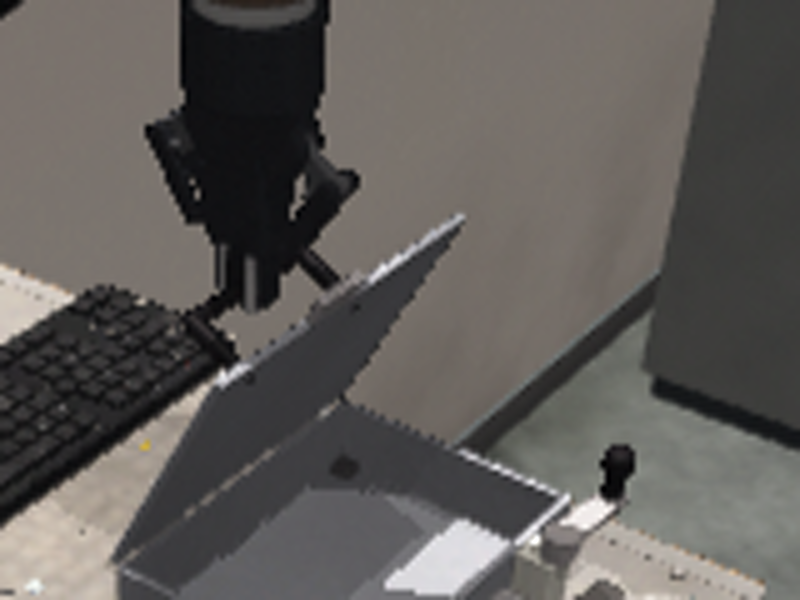

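Emit:
{"method": "step_arm", "body": {
  "increments": [
    {"travel":[0,1.67,-0.2],"twist":0},
    {"travel":[0,1.68,-0.06],"twist":0},
    {"travel":[0,1.68,0.1],"twist":0},
    {"travel":[0,1.2,0.18],"twist":0},
    {"travel":[0,0,0],"twist":0},
    {"travel":[0,0,0],"twist":0}
  ]
}}

```text
time: 20.55
eef_pos: [0.688, 0.0069, 0.2028]
eef_rot: [0.711, 0.703, -0.0, 0.0]
ft_force: [1.0, -2.5, 0.5]
grip_width: 0.0106
```

```bash
python3 look.py scene j6 240,30,480,210
```

```text
scale 3.3333333333333335 20.55 [0.688  0.0069 0.2028] psi 89.39281231379168 j [ 0.5183  0.7282 -0.9109  1.4545  0.589   1.2472 -0.4679] F [ 1.0402 -2.4924  0.4813] w 0.010574495092135277
```

View pics/j6.png

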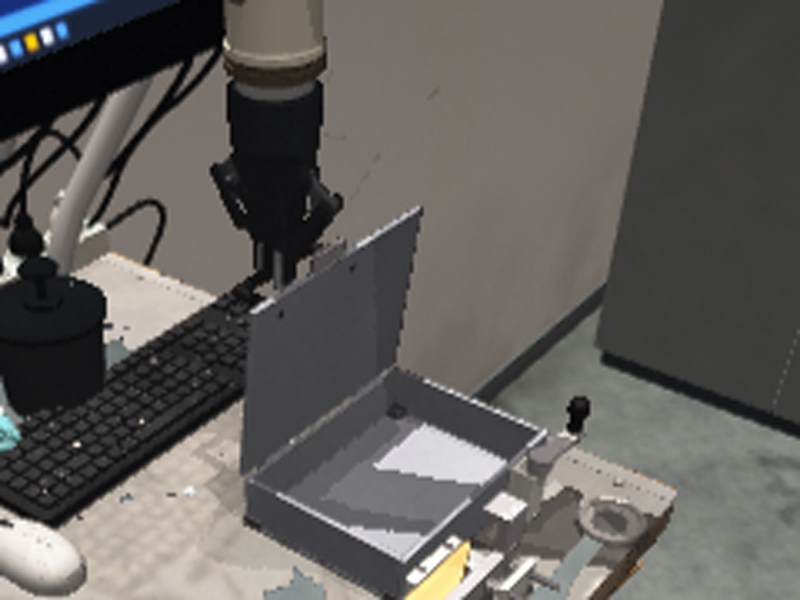

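Emit:
{"method": "step_arm", "body": {
  "increments": [
    {"travel":[0,0,0],"twist":0},
    {"travel":[0,0,0],"twist":0},
    {"travel":[0,0,0],"twist":0},
    {"travel":[0,0,-1.5],"twist":0},
    {"travel":[0,0,-2],"twist":0},
    {"travel":[0,0,-2.2],"twist":0},
    {"travel":[0,0,0],"twist":0}
  ],
  "grip": 28
}}

```text
time: 21.3
eef_pos: [0.69, 0.0093, 0.2652]
eef_rot: [0.71, 0.704, 0.003, 0.002]
ft_force: [0.6, 1.1, -0.1]
grip_width: 0.0239
```

```bash
python3 look.py scene j7 240,30,480,210
```

```text
scale 3.3333333333333335 21.3 [0.69   0.0093 0.2652] psi 89.4620710310737 j [ 0.5254  0.6778 -0.942   1.3886  0.5488  1.3408 -0.4382] F [ 0.5594  1.0973 -0.0834] w 0.023866762006499013
```

View pics/j7.png

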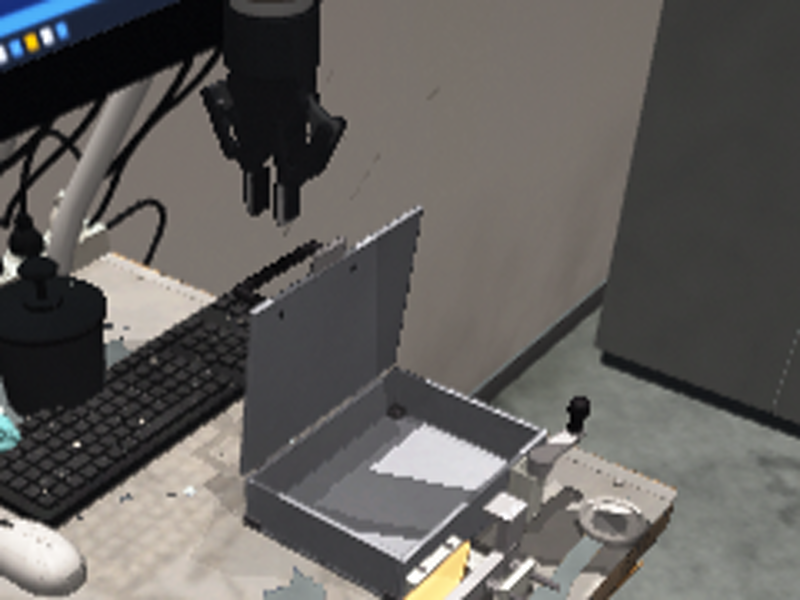

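Emit:
{"method": "step_arm", "body": {
  "increments": [
    {"travel":[0,-4.67,0],"twist":0},
    {"travel":[0,-4.67,0],"twist":0},
    {"travel":[0,-4.67,0],"twist":0},
    {"travel":[0,0,0],"twist":-8.24},
    {"travel":[0,0,0],"twist":-8.24},
    {"travel":[0,0,0],"twist":-8.24},
    {"travel":[0,0,0],"twist":-8.24},
    {"travel":[0,0,0],"twist":-8.24},
    {"travel":[0,0,0],"twist":-8.24},
    {"travel":[0,0,0],"twist":-8.24},
    {"travel":[0,0,0],"twist":-8.24},
    {"travel":[0,0,0],"twist":-8.24},
    {"travel":[0,0,0],"twist":-8.24},
    {"travel":[0,0,0],"twist":-8.24},
    {"travel":[0,4.33,0],"twist":0},
    {"travel":[0,4.33,0],"twist":0},
    {"travel":[0,4.33,0],"twist":0},
    {"travel":[0,4.33,0],"twist":0},
    {"travel":[0,4.33,0],"twist":0}
  ],
  "grip": 50
}}

```text
time: 23.25
eef_pos: [0.5472, 0.2271, 0.2597]
eef_rot: [-0.001, 1.0, -0.0, -0.0]
ft_force: [1.2, -1.0, -0.2]
grip_width: 0.0424
```

Emit:
{"method": "step_arm", "body": {
  "increments": [
    {"travel":[0,4.33,4],"twist":0},
    {"travel":[0,0,4],"twist":0},
    {"travel":[0,0,0],"twist":0},
    {"travel":[0,0,0],"twist":0}
  ]
}}

```text
time: 23.65
eef_pos: [0.5472, 0.2618, 0.186]
eef_rot: [-0.001, 1.0, -0.0, -0.001]
ft_force: [0.0, 0.1, 0.8]
grip_width: 0.0427
```

```bash
python3 look.py wrist k1; python3 look.py top k2 200,100,480,280
```

```text
scale 1.25 23.65 [0.5472 0.2618 0.186 ] psi -179.9317566959129 j [ 0.3175  0.7705 -1.2192  1.685   0.7605  1.2468  0.4954] F [0.0499 0.1182 0.7668] w 0.0427039056805547
scale 2.857142857142857 23.7 [0.5482 0.2621 0.1873] psi -179.99126479043295 j [ 0.3185  0.7693 -1.2204  1.6837  0.7605  1.2465  0.4953] F [ 0.1186 -0.392  -0.632 ] w 0.04274855799671671
```

View pics/k1.png

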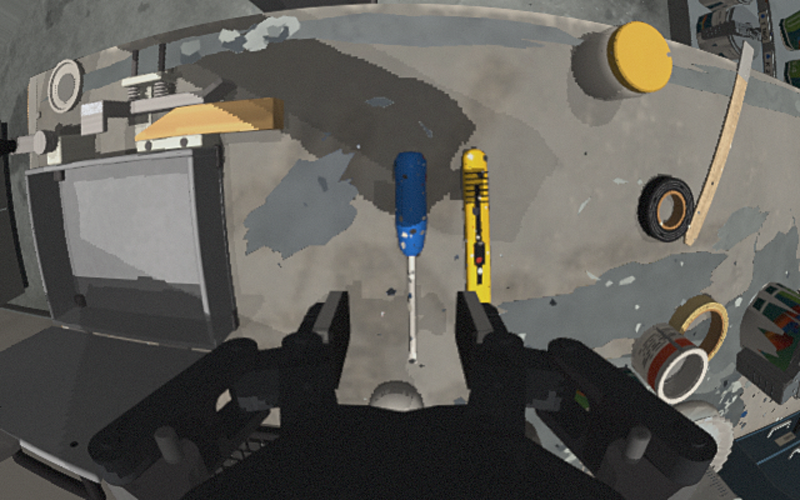

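View pics/k2.png

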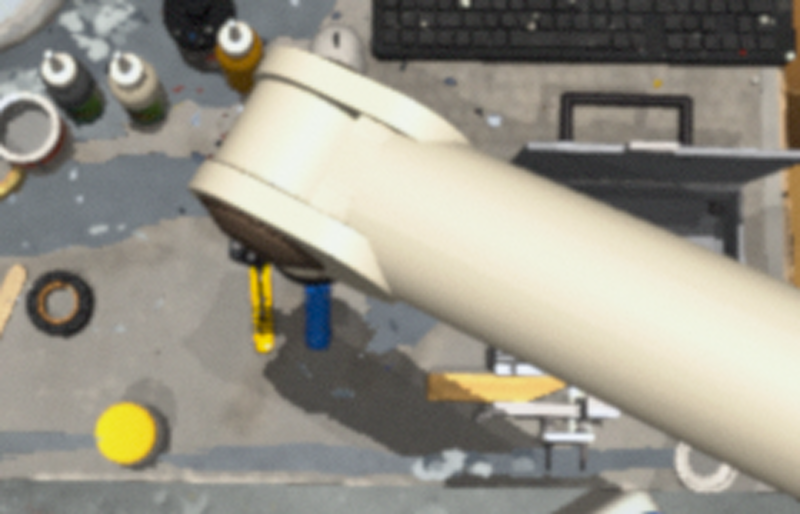

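```bash
python3 pix.py wrist k1 1.25 0 0 .014 409,152 411,256 413,360; python3 pix.py wrist k1 1.25 0 0 .007 475,150 480,300;python3 -c "
from h import *
o=robot.get_obs();print(o['eef_pos'],o['time'])"
```

```text
409,152 [0.491  0.2663 0.014 ]
411,256 [0.5803 0.2684 0.014 ]
413,360 [0.6862 0.2713 0.014 ]
475,150 [0.4886 0.3225 0.007 ]
480,300 [0.6257 0.3335 0.007 ]
[0.5487 0.2622 0.188 ] 23.75
```

Emit:
{"method": "step_arm", "body": {
  "increments": [
    {"travel":[0,0.55,2],"twist":-1.2},
    {"travel":[0,0,4],"twist":0},
    {"travel":[0,0,4],"twist":0},
    {"travel":[0,0,4],"twist":0},
    {"travel":[0,0,2.5],"twist":0},
    {"travel":[0,0,0],"twist":0},
    {"travel":[0,0,0.8],"twist":0},
    {"travel":[0,0,0.8],"twist":0},
    {"travel":[0,0,0],"twist":0}
  ]
}}

```text
time: 24.65
eef_pos: [0.5481, 0.2679, 0.0056]
eef_rot: [-0.011, 1.0, 0.0, 0.0]
ft_force: [0.3, 0.4, -0.2]
grip_width: 0.0429
```

```bash
python3 look.py wrist k3 200,120,440,300
```

```text
scale 3.3333333333333335 24.65 [0.5481 0.2679 0.0056] psi -178.74406071440765 j [ 0.2007  0.9723 -1.0182  1.7699  0.986   1.0041  0.3726] F [ 0.2863  0.3701 -0.2157] w 0.0429365044416172
```

View pics/k3.png

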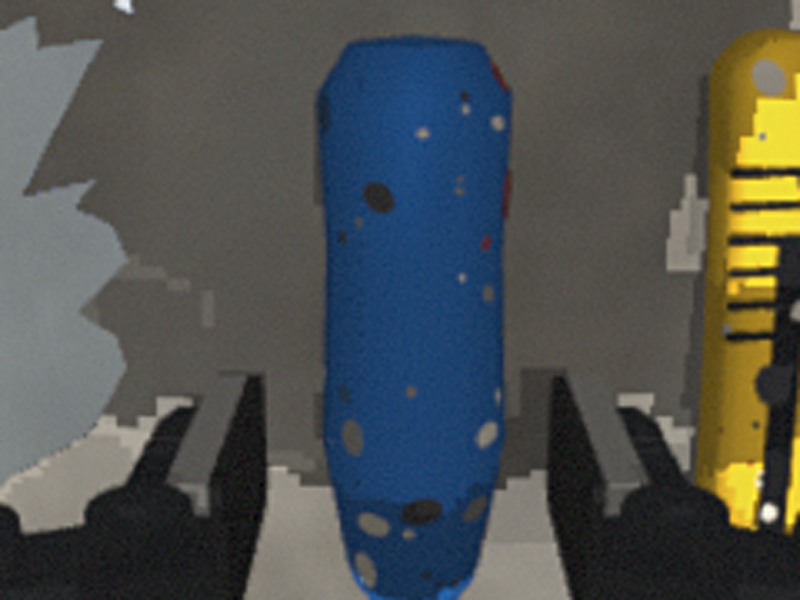

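Emit:
{"method": "step_arm", "body": {
  "increments": [
    {"travel":[0.5,0.05,0],"twist":0},
    {"travel":[0.5,0,0],"twist":0},
    {"travel":[0,0,0],"twist":0}
  ]
}}

```text
time: 25.0
eef_pos: [0.5366, 0.2687, 0.0056]
eef_rot: [-0.012, 1.0, 0.0, -0.0]
ft_force: [0.3, 0.2, 0.6]
grip_width: 0.0426
```

Emit:
{"method": "step_arm", "body": {
  "increments": [
    {"travel":[0,0,0],"twist":0},
    {"travel":[0,0,0],"twist":0},
    {"travel":[0,0,0],"twist":0},
    {"travel":[0,0,0],"twist":0}
  ],
  "grip": 15,
  "force": 60
}}

```text
time: 25.4
eef_pos: [0.5379, 0.2686, 0.0058]
eef_rot: [-0.011, 1.0, 0.0, 0.0]
ft_force: [-0.2, -0.6, 5.6]
grip_width: 0.0263
```

Emit:
{"method": "step_arm", "body": {
  "increments": [
    {"travel":[0,0,-2],"twist":0},
    {"travel":[0,0,-3],"twist":0},
    {"travel":[0,0,0],"twist":0}
  ]
}}

```text
time: 25.7
eef_pos: [0.5396, 0.2705, 0.0598]
eef_rot: [-0.011, 1.0, 0.002, 0.003]
ft_force: [0.1, 1.0, 0.0]
grip_width: 0.026
```

```bash
python3 look.py wrist k4; python3 look.py scene k5 200,150,440,330
```

```text
scale 1.25 25.7 [0.5396 0.2705 0.0598] psi -178.71055325661817 j [ 0.2357  0.8989 -1.0864  1.7788  0.9182  1.059   0.3962] F [0.1017 1.0495 0.0413] w 0.0260338097155673
scale 3.3333333333333335 25.75 [0.539  0.2694 0.058 ] psi -178.72811194402544 j [ 0.2354  0.9004 -1.0841  1.7802  0.9193  1.0582  0.3955] F [-0.0778  0.2269 -1.9836] w 0.025735742503762173
```

View pics/k4.png

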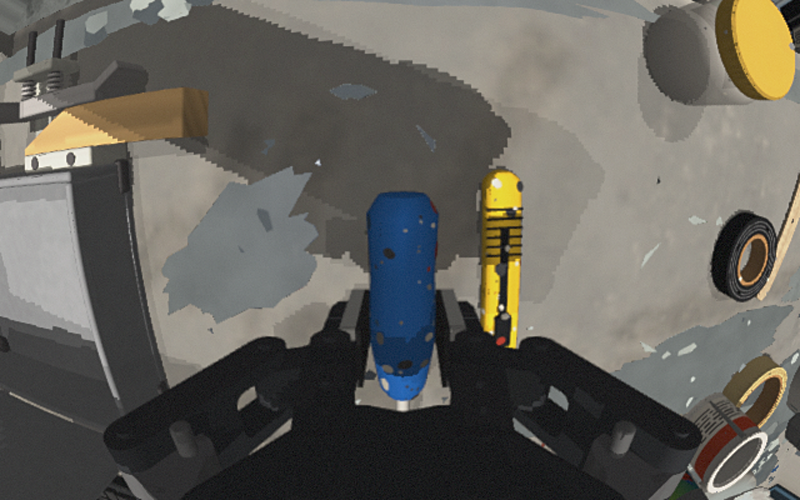

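View pics/k5.png

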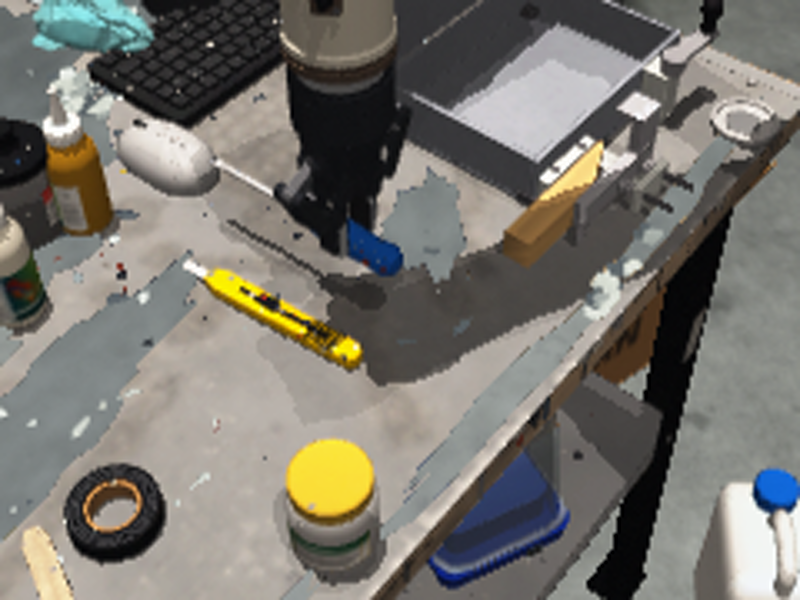

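Emit:
{"method": "step_arm", "body": {
  "increments": [
    {"travel":[0,0,-4],"twist":0},
    {"travel":[0,0,-4],"twist":0},
    {"travel":[0,0,0],"twist":8.35},
    {"travel":[0,0,0],"twist":8.35},
    {"travel":[0,0,0],"twist":8.35},
    {"travel":[0,0,0],"twist":8.35},
    {"travel":[0,0,0],"twist":8.35},
    {"travel":[0,0,0],"twist":8.35},
    {"travel":[0,0,0],"twist":8.35},
    {"travel":[0,0,0],"twist":8.35},
    {"travel":[0,0,0],"twist":8.35},
    {"travel":[0,0,0],"twist":8.35},
    {"travel":[0,0,0],"twist":8.35},
    {"travel":[-4.86,0.86,0],"twist":0},
    {"travel":[-4.86,0.86,0],"twist":0},
    {"travel":[-4.86,0.86,0],"twist":0},
    {"travel":[-4.86,0.86,0],"twist":0},
    {"travel":[-4.86,0.86,0],"twist":0},
    {"travel":[0,0,0],"twist":0},
    {"travel":[0,0,0],"twist":0}
  ]
}}

```text
time: 27.8
eef_pos: [0.5776, 0.0225, 0.1343]
eef_rot: [0.712, 0.702, -0.001, -0.001]
ft_force: [0.3, 1.1, -0.7]
grip_width: 0.0262
```

```bash
python3 look.py wrist k6; python3 look.py scene k7 290,60,450,180
```

```text
scale 1.25 27.8 [0.5776 0.0225 0.1343] psi 89.17047601202898 j [ 0.5461  0.5965 -0.8443  1.8033  0.5277  0.9857 -0.5303] F [ 0.3197  1.0607 -0.6641] w 0.02623186034037698
scale 5.0 27.85 [0.5775 0.0249 0.1347] psi 89.37568653527352 j [ 0.544   0.5962 -0.8461  1.8036  0.5274  0.9855 -0.5303] F [0.6224 0.6258 0.119 ] w 0.026391169213802388
```

View pics/k6.png

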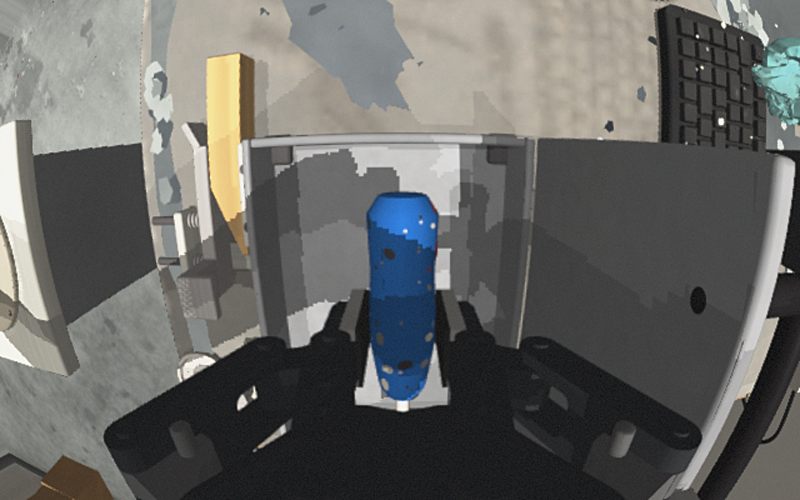

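View pics/k7.png

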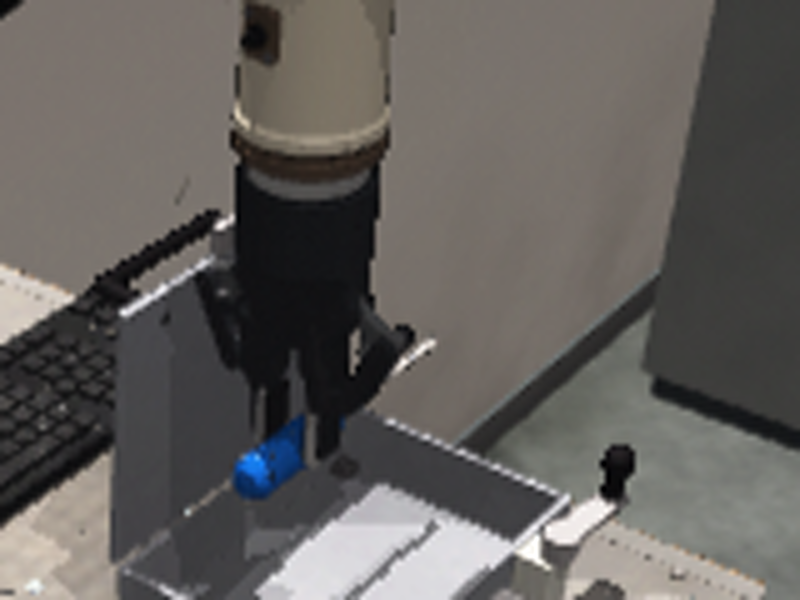

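Emit:
{"method": "step_arm", "body": {
  "increments": [
    {"travel":[0,0,4],"twist":0},
    {"travel":[0,0,4],"twist":0},
    {"travel":[0,0,2.5],"twist":0},
    {"travel":[0,0,0.8],"twist":0},
    {"travel":[0,0,0],"twist":0},
    {"travel":[0,0,0],"twist":0}
  ]
}}

```text
time: 28.5
eef_pos: [0.5791, 0.0264, 0.0235]
eef_rot: [0.71, 0.704, 0.001, 0.0]
ft_force: [0.9, 0.4, -0.9]
grip_width: 0.026
```

```bash
python3 look.py wrist k8
```

```text
scale 1.25 28.5 [0.5791 0.0264 0.0235] psi 89.5313717684432 j [ 0.4537  0.7437 -0.7276  1.8523  0.6722  0.8072 -0.6368] F [ 0.8719  0.4068 -0.8749] w 0.02604966413412505
```

View pics/k8.png

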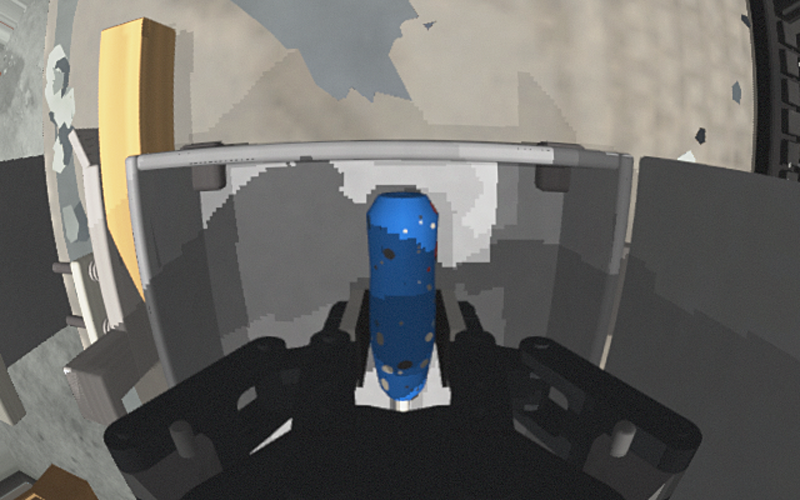

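Emit:
{"method": "step_arm", "body": {
  "increments": [
    {"travel":[0,0,0.5],"twist":0},
    {"travel":[0,0,0.4],"twist":0},
    {"travel":[0,0,0],"twist":0}
  ]
}}

```text
time: 28.85
eef_pos: [0.5779, 0.0246, 0.0131]
eef_rot: [0.711, 0.703, -0.0, 0.0]
ft_force: [-1.3, 0.3, -0.1]
grip_width: 0.026
```

Emit:
{"method": "step_arm", "body": {
  "increments": [
    {"travel":[0,0,0],"twist":0},
    {"travel":[0,0,0],"twist":0},
    {"travel":[0,0,0],"twist":0},
    {"travel":[0,0,-2],"twist":0},
    {"travel":[0,0,-4],"twist":0},
    {"travel":[0,0,-4],"twist":0},
    {"travel":[0,0,-4],"twist":0},
    {"travel":[0,0,0],"twist":0}
  ],
  "grip": 48
}}

```text
time: 29.65
eef_pos: [0.582, 0.0261, 0.1591]
eef_rot: [0.711, 0.704, 0.004, 0.003]
ft_force: [0.6, 0.3, 0.8]
grip_width: 0.0411
```

```bash
python3 look.py wrist k9
```

```text
scale 1.25 29.65 [0.582  0.0261 0.1591] psi 89.44682152796432 j [ 0.5585  0.5679 -0.8684  1.7843  0.506   1.0173 -0.5137] F [0.5974 0.2741 0.8207] w 0.0411452198851519
```

View pics/k9.png

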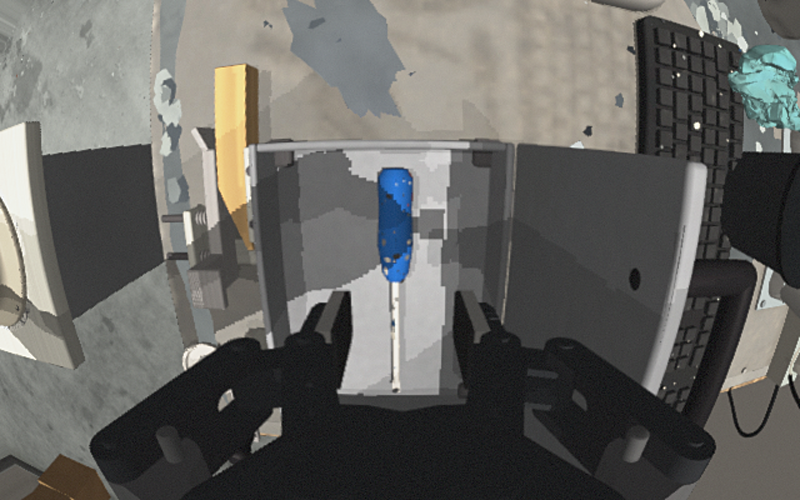

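Emit:
{"method": "step_arm", "body": {
  "increments": [
    {"travel":[4.32,-0.32,0],"twist":0},
    {"travel":[4.32,-0.32,0],"twist":0},
    {"travel":[4.32,-0.32,0],"twist":0},
    {"travel":[4.32,-0.32,0],"twist":0},
    {"travel":[4.32,-0.32,0],"twist":0},
    {"travel":[4.32,-0.32,0],"twist":0},
    {"travel":[4.32,-0.32,0],"twist":0},
    {"travel":[0,0,0],"twist":-7.92},
    {"travel":[0,0,0],"twist":-7.92},
    {"travel":[0,0,0],"twist":-7.92},
    {"travel":[0,0,0],"twist":-7.92},
    {"travel":[0,0,0],"twist":-7.92},
    {"travel":[0,0,0],"twist":-7.92},
    {"travel":[0,0,0],"twist":-7.92},
    {"travel":[0,0,0],"twist":-7.92},
    {"travel":[0,0,0],"twist":-7.92},
    {"travel":[0,0,0],"twist":-7.92},
    {"travel":[0,0,0],"twist":-7.92},
    {"travel":[0,0,0],"twist":-7.92}
  ]
}}

```text
time: 31.6
eef_pos: [0.5581, 0.327, 0.1515]
eef_rot: [-0.042, 0.999, -0.001, -0.001]
ft_force: [-0.5, 0.5, 0.3]
grip_width: 0.0413
```

Emit:
{"method": "step_arm", "body": {
  "increments": [
    {"travel":[0,0,4],"twist":0},
    {"travel":[0,0,3],"twist":0},
    {"travel":[0,0,0],"twist":0},
    {"travel":[0,0,0],"twist":0}
  ]
}}

```text
time: 32.0
eef_pos: [0.5579, 0.3274, 0.0824]
eef_rot: [-0.039, 0.999, -0.0, -0.001]
ft_force: [-0.9, -0.3, -0.2]
grip_width: 0.041
```

```bash
python3 look.py wrist l1
```

```text
scale 1.25 32.0 [0.5579 0.3274 0.0824] psi -175.50277577348263 j [ 0.1326  0.9334 -1.1022  1.6466  0.9006  1.1529  0.4407] F [-0.8729 -0.2614 -0.1736] w 0.04104946896340022
```

View pics/l1.png

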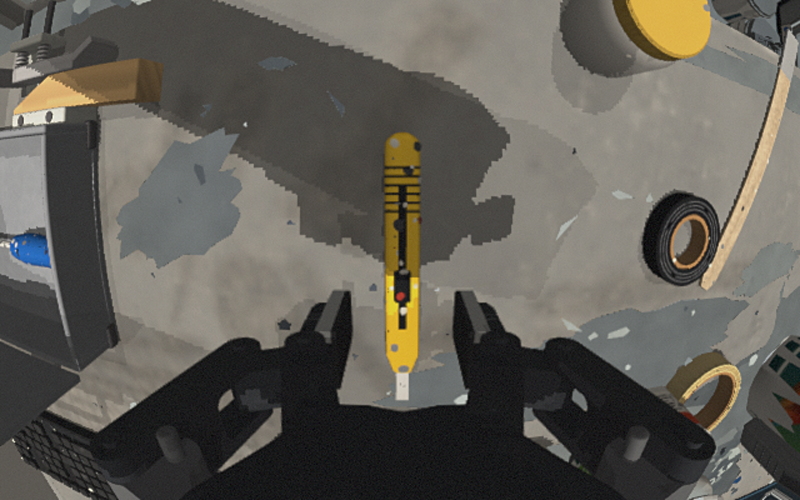

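Emit:
{"method": "step_arm", "body": {
  "increments": [
    {"travel":[0,0,4],"twist":0},
    {"travel":[0,0,2.5],"twist":0},
    {"travel":[0,0,0.8],"twist":0},
    {"travel":[0,0,0.5],"twist":0},
    {"travel":[0,0,0],"twist":0},
    {"travel":[0,0,0],"twist":0}
  ]
}}

```text
time: 32.65
eef_pos: [0.5596, 0.3284, 0.007]
eef_rot: [-0.039, 0.999, 0.001, 0.001]
ft_force: [0.5, -0.1, -0.5]
grip_width: 0.0411
```

Emit:
{"method": "step_arm", "body": {
  "increments": [
    {"travel":[0,0,0],"twist":0},
    {"travel":[0,0,0],"twist":0},
    {"travel":[0,0,0],"twist":0},
    {"travel":[0,0,0],"twist":0},
    {"travel":[0,0,0],"twist":0}
  ],
  "grip": 10,
  "force": 60
}}

```text
time: 33.15
eef_pos: [0.5594, 0.328, 0.0067]
eef_rot: [-0.039, 0.999, 0.0, 0.001]
ft_force: [-1.2, -1.0, 6.4]
grip_width: 0.0159
```

Emit:
{"method": "step_arm", "body": {
  "increments": [
    {"travel":[0,0,-2],"twist":0},
    {"travel":[0,0,-3],"twist":0},
    {"travel":[0,0,-4],"twist":0},
    {"travel":[0,0,-4],"twist":0},
    {"travel":[0,0,0],"twist":0}
  ]
}}

```text
time: 33.65
eef_pos: [0.5609, 0.3309, 0.143]
eef_rot: [-0.039, 0.999, 0.003, 0.004]
ft_force: [0.5, 0.4, -0.4]
grip_width: 0.0153
```

```bash
python3 look.py wrist l2; python3 look.py scene l3 200,120,440,300
```

```text
scale 1.25 33.65 [0.5609 0.3309 0.143 ] psi -175.49957283554645 j [ 0.1561  0.8694 -1.1587  1.6126  0.8418  1.2227  0.4752] F [ 0.5488  0.3881 -0.4115] w 0.01525710915771882
scale 3.3333333333333335 33.7 [0.5602 0.3294 0.14  ] psi -175.51501310355243 j [ 0.1556  0.8717 -1.1554  1.6151  0.843   1.2215  0.4745] F [-1.0299  0.9012 -1.6919] w 0.015139276663184643
```

View pics/l2.png

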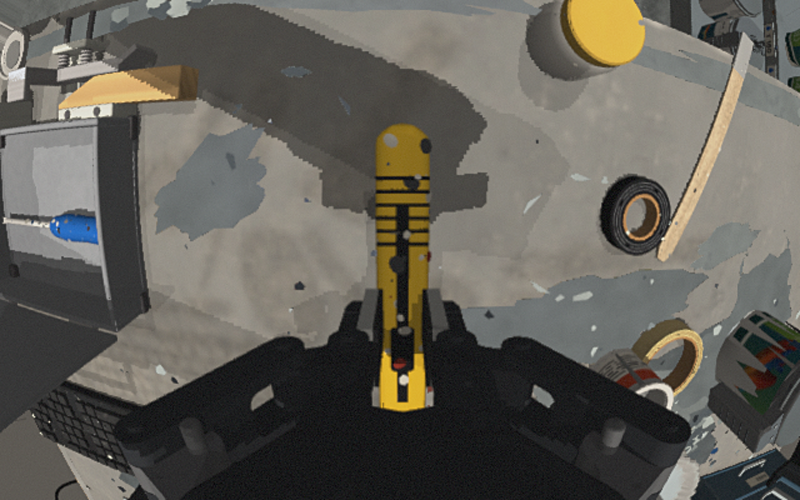

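View pics/l3.png

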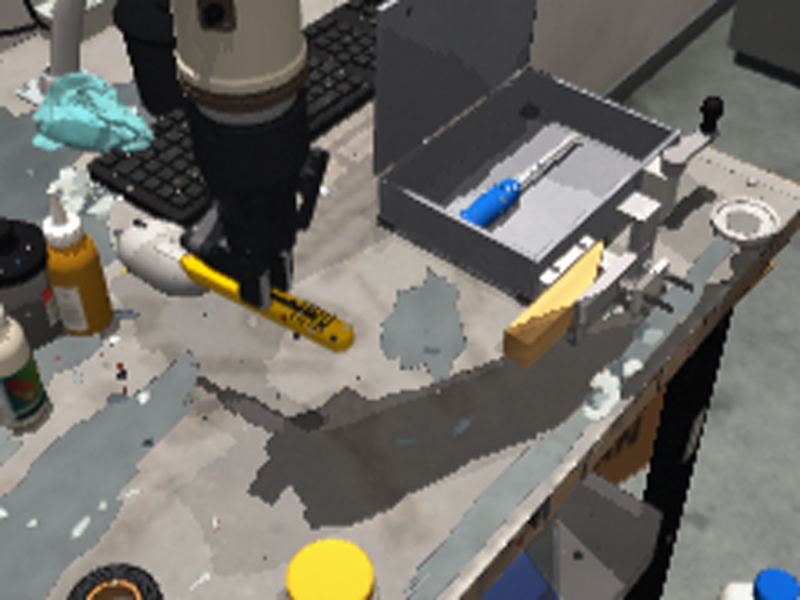

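Emit:
{"method": "step_arm", "body": {
  "increments": [
    {"travel":[0,0,0],"twist":7.92},
    {"travel":[0,0,0],"twist":7.92},
    {"travel":[0,0,0],"twist":7.92},
    {"travel":[0,0,0],"twist":7.92},
    {"travel":[0,0,0],"twist":7.92},
    {"travel":[0,0,0],"twist":7.92},
    {"travel":[0,0,0],"twist":7.92},
    {"travel":[0,0,0],"twist":7.92},
    {"travel":[0,0,0],"twist":7.92},
    {"travel":[0,0,0],"twist":7.92},
    {"travel":[0,0,0],"twist":7.92},
    {"travel":[0,0,0],"twist":7.92},
    {"travel":[-4.77,-0.43,0],"twist":0},
    {"travel":[-4.77,-0.43,0],"twist":0},
    {"travel":[-4.77,-0.43,0],"twist":0},
    {"travel":[-4.77,-0.43,0],"twist":0},
    {"travel":[-4.77,-0.43,0],"twist":0},
    {"travel":[-4.77,-0.43,0],"twist":0},
    {"travel":[-4.77,-0.43,0],"twist":0}
  ]
}}

```text
time: 35.65
eef_pos: [0.5237, -0.0083, 0.1343]
eef_rot: [0.711, 0.704, -0.001, -0.001]
ft_force: [1.1, -0.6, -1.2]
grip_width: 0.0152
```

Emit:
{"method": "step_arm", "body": {
  "increments": [
    {"travel":[0,0,0],"twist":0},
    {"travel":[0,0,3],"twist":0},
    {"travel":[0,0,0],"twist":0},
    {"travel":[0,0,0],"twist":0}
  ]
}}

```text
time: 36.05
eef_pos: [0.524, -0.0055, 0.1045]
eef_rot: [0.71, 0.704, -0.001, -0.001]
ft_force: [-0.5, -0.2, -1.0]
grip_width: 0.0154
```

```bash
python3 look.py wrist l4; python3 look.py scene l5 290,60,450,180
```

```text
scale 1.25 36.05 [ 0.524  -0.0055  0.1045] psi 89.47953182429421 j [ 0.6327  0.5581 -0.8513  1.9526  0.5422  0.8788 -0.5139] F [-0.5005 -0.201  -0.9818] w 0.015370283866530755
scale 5.0 36.1 [ 0.525  -0.0052  0.1053] psi 89.50570455424838 j [ 0.6326  0.5572 -0.852   1.9517  0.5424  0.8786 -0.5139] F [-0.5859  0.3591 -0.9451] w 0.015529267102611365
```

View pics/l4.png

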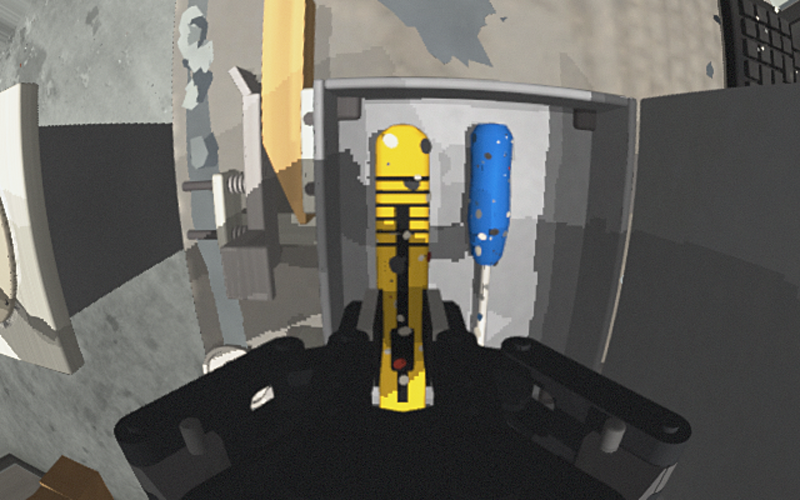

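View pics/l5.png

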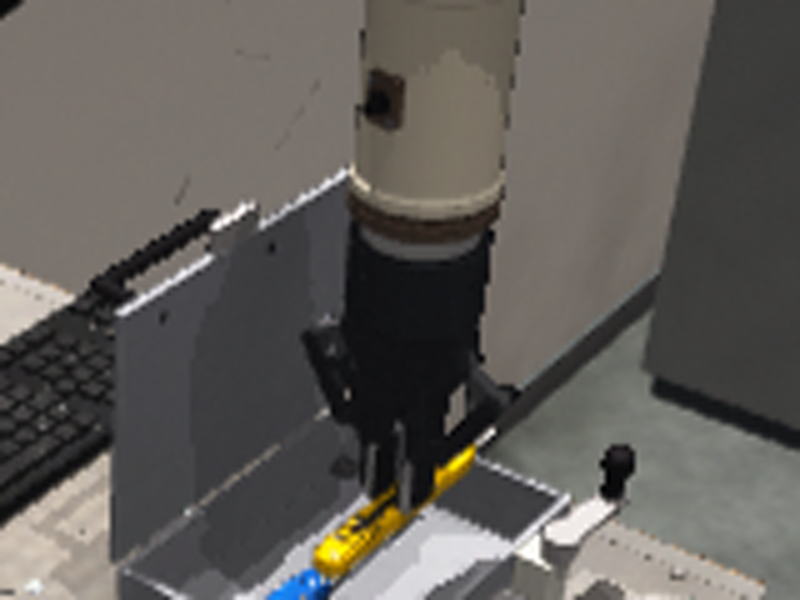

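Emit:
{"method": "step_arm", "body": {
  "increments": [
    {"travel":[0,0.3,3],"twist":0},
    {"travel":[0,0,3],"twist":0},
    {"travel":[0,0,1.5],"twist":0},
    {"travel":[0,0,0],"twist":0},
    {"travel":[0,0,0.7],"twist":0},
    {"travel":[0,0,0.4],"twist":0},
    {"travel":[0,0,0],"twist":0}
  ]
}}

```text
time: 36.85
eef_pos: [0.5287, -0.0061, 0.0196]
eef_rot: [0.711, 0.704, 0.0, 0.0]
ft_force: [0.7, 0.7, -0.2]
grip_width: 0.0153
```

```bash
python3 look.py wrist l6; python3 look.py scene l7 290,90,450,210
```

```text
scale 1.25 36.85 [ 0.5287 -0.0061  0.0196] psi 89.42860087256719 j [ 0.5377  0.6866 -0.7329  1.9787  0.6822  0.7383 -0.6211] F [ 0.6705  0.6622 -0.2285] w 0.015344578723889188
scale 5.0 36.9 [ 0.5287 -0.0061  0.0197] psi 89.42813124060758 j [ 0.5379  0.6864 -0.7332  1.9786  0.6821  0.7385 -0.621 ] F [ 0.01   -0.704  -1.6502] w 0.015468326934241461
```

View pics/l6.png

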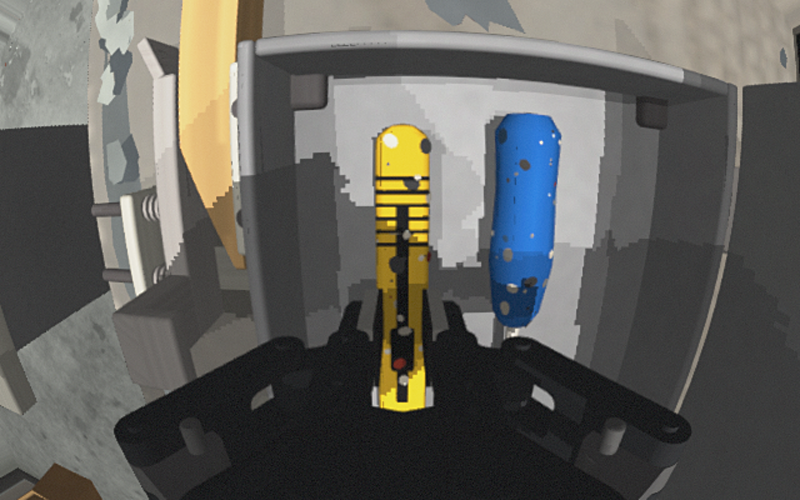

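View pics/l7.png

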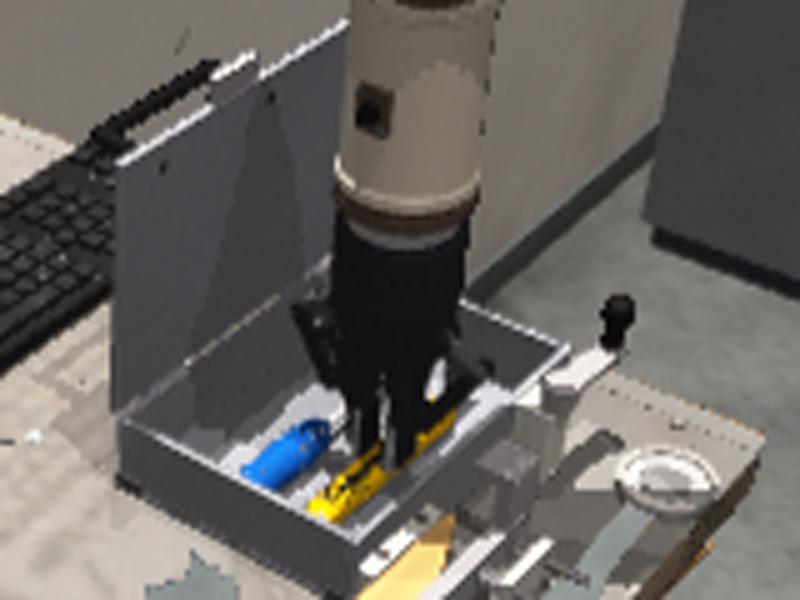

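Emit:
{"method": "step_arm", "body": {
  "increments": [
    {"travel":[0,0,0.5],"twist":0},
    {"travel":[0,0,0],"twist":0}
  ]
}}

```text
time: 37.15
eef_pos: [0.5281, -0.0063, 0.014]
eef_rot: [0.711, 0.704, -0.0, -0.0]
ft_force: [-0.8, 0.1, -0.6]
grip_width: 0.0155
```

Emit:
{"method": "step_arm", "body": {
  "increments": [
    {"travel":[0,0,0],"twist":0},
    {"travel":[0,0,0],"twist":0},
    {"travel":[0,0,0],"twist":0},
    {"travel":[0,0,-2],"twist":0},
    {"travel":[0,0,-4],"twist":0},
    {"travel":[0,0,-4],"twist":0},
    {"travel":[0,0,-4],"twist":0},
    {"travel":[0,0,0],"twist":0}
  ],
  "grip": 36
}}

```text
time: 37.95
eef_pos: [0.5322, -0.0053, 0.1596]
eef_rot: [0.711, 0.704, 0.003, 0.004]
ft_force: [0.7, -0.6, 0.0]
grip_width: 0.0307
```

```bash
python3 look.py wrist l8; python3 look.py scene l9 290,60,450,180
```

```text
scale 1.25 37.95 [ 0.5322 -0.0053  0.1596] psi 89.44673224055441 j [ 0.6826  0.4886 -0.9126  1.9053  0.4709  0.9671 -0.4565] F [ 0.6798 -0.6482  0.0062] w 0.03071192555855234
scale 5.0 38.0 [ 0.5305 -0.006   0.1572] psi 89.4172682852741 j [ 0.6818  0.4911 -0.9103  1.9081  0.4725  0.9657 -0.4576] F [-0.107  -0.8045 -0.925 ] w 0.030541354830792945
```

View pics/l8.png

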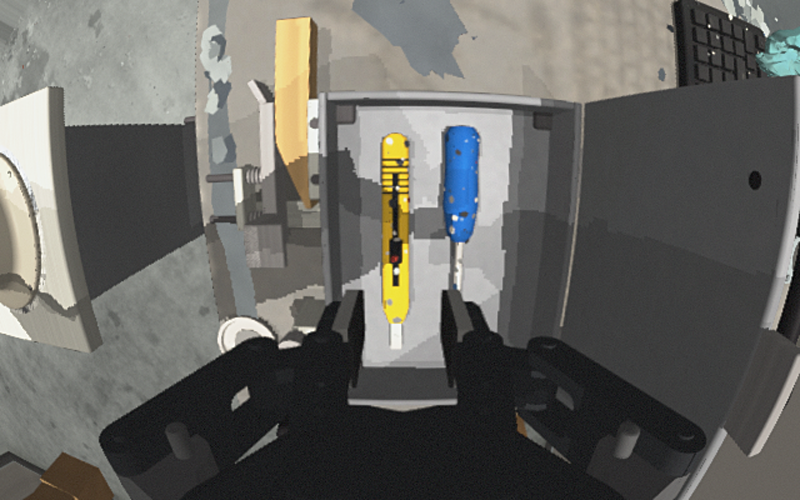

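View pics/l9.png

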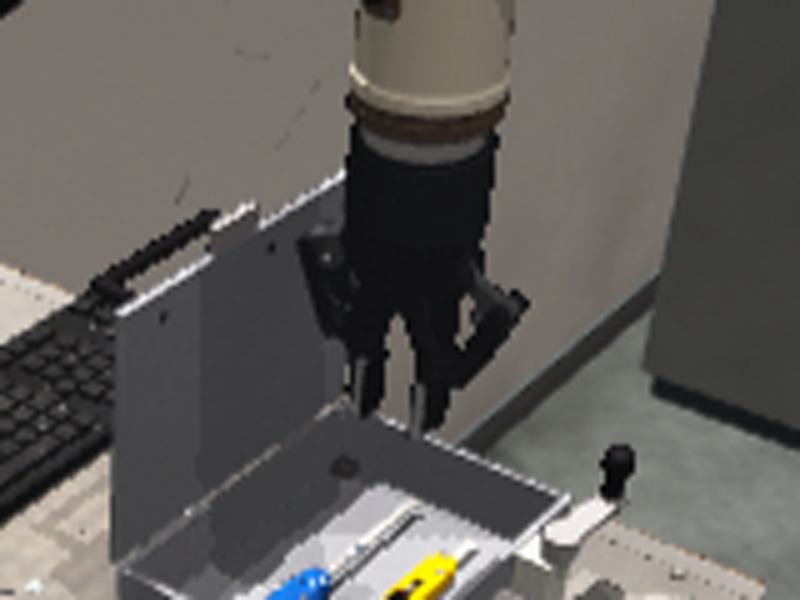

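Emit:
{"method": "step_arm", "body": {
  "increments": [
    {"travel":[0,0,-3.6],"twist":0},
    {"travel":[0,0,-3.6],"twist":0},
    {"travel":[0,0,-3.8],"twist":0},
    {"travel":[0.39,3.93,0],"twist":0},
    {"travel":[0.39,3.93,0],"twist":0},
    {"travel":[0.39,3.93,0],"twist":0},
    {"travel":[0.39,3.93,0],"twist":0},
    {"travel":[0,0,0],"twist":0},
    {"travel":[0,0,0],"twist":0}
  ],
  "grip": 28
}}

```text
time: 38.95
eef_pos: [0.685, 0.0086, 0.2613]
eef_rot: [0.71, 0.704, -0.001, -0.002]
ft_force: [-0.5, -0.1, -0.4]
grip_width: 0.024
```

```bash
python3 look.py wrist m1; python3 look.py scene m2 240,30,480,210
```

```text
scale 1.25 38.95 [0.685  0.0086 0.2613] psi 89.4799302871946 j [ 0.4986  0.6563 -0.8824  1.3971  0.5048  1.327  -0.4117] F [-0.4686 -0.0954 -0.4266] w 0.023985839481756675
scale 3.3333333333333335 39.0 [0.6845 0.0085 0.2622] psi 89.49140469926455 j [ 0.4996  0.6544 -0.8832  1.3983  0.5047  1.327  -0.4117] F [-0.0155  0.3298  0.4244] w 0.023769325569289793
```

View pics/m1.png

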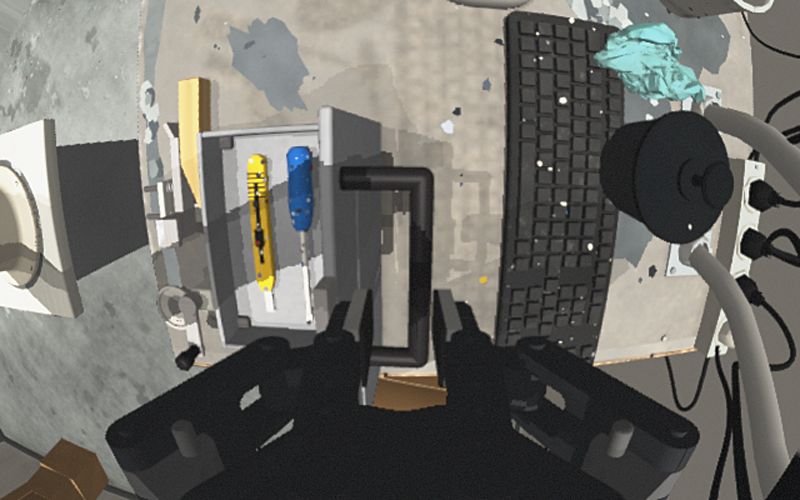

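View pics/m2.png

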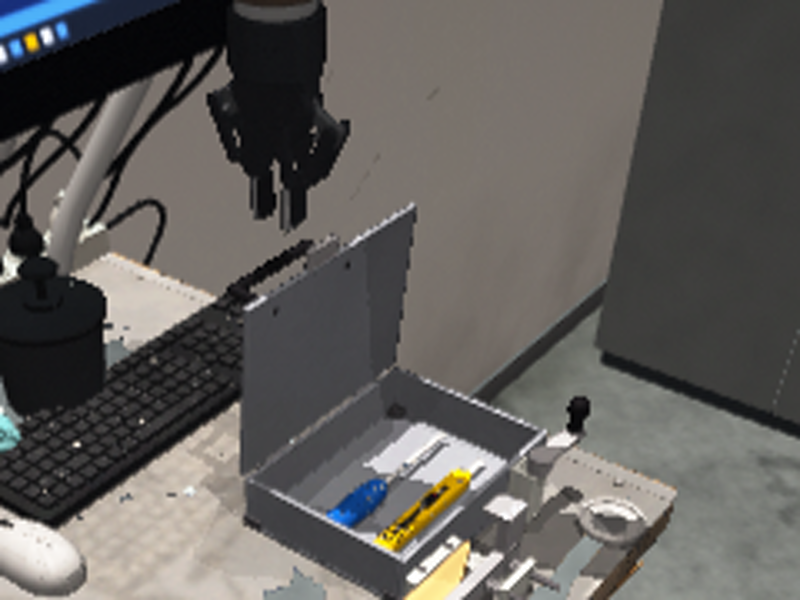

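```bash
python3 pix.py wrist m1 1.25 0 0 .222 421,230 420,340; python3 pix.py wrist m1 1.25 0 0 .236 326,110
```

```text
421,230 [0.6952 0.0302 0.222 ]
420,340 [ 0.695  -0.0324  0.222 ]
326,110 [0.6522 0.0895 0.236 ]
```

Emit:
{"method": "step_arm", "body": {
  "increments": [
    {"travel":[0,1,0],"twist":0},
    {"travel":[0,0,0],"twist":0},
    {"travel":[0,0,2],"twist":0},
    {"travel":[0,0,2],"twist":0},
    {"travel":[0,0,1.6],"twist":0},
    {"travel":[0,0,0],"twist":0}
  ]
}}

```text
time: 39.65
eef_pos: [0.694, 0.0069, 0.2056]
eef_rot: [0.711, 0.704, -0.002, -0.001]
ft_force: [-0.4, -0.2, -0.9]
grip_width: 0.024
```

```bash
python3 look.py wrist m3
```

```text
scale 1.25 39.65 [0.694  0.0069 0.2056] psi 89.4176569485444 j [ 0.4808  0.7154 -0.852   1.4309  0.5475  1.2466 -0.4355] F [-0.424  -0.1871 -0.8879] w 0.023958867022463852
```

View pics/m3.png

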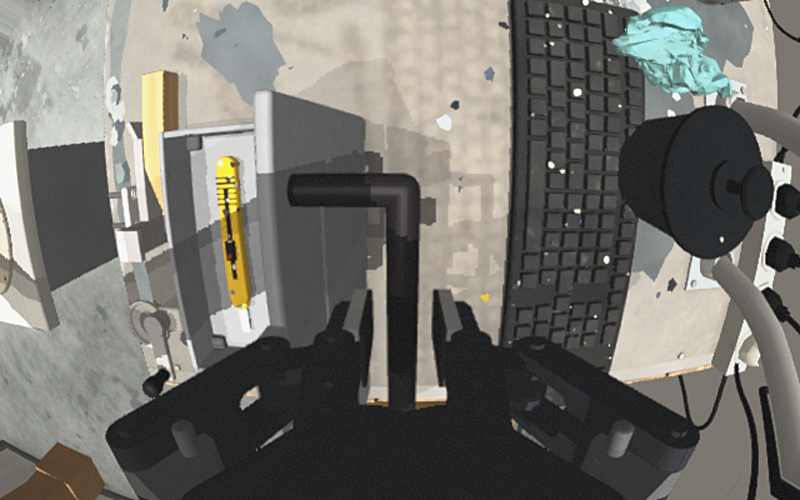

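Bar (col 402) centred between the pads. Close on it and run the arc back.

Emit:
{"method": "step_arm", "body": {
  "increments": [
    {"travel":[0,0,0],"twist":0},
    {"travel":[0,0,0],"twist":0},
    {"travel":[0,0,0],"twist":0},
    {"travel":[0,0,0],"twist":0}
  ],
  "grip": 8,
  "force": 30
}}

```text
time: 40.1
eef_pos: [0.6959, 0.0079, 0.2091]
eef_rot: [0.711, 0.704, 0.0, 0.0]
ft_force: [-1.3, -0.2, 1.2]
grip_width: 0.0101
```

Run:
```python
import numpy as np
r=np.hypot(.162,.047);p0=np.arctan2(.047,-.162)
prev=None
for th in np.arange(1.5,-.01,-.1):
    x,z=r*np.cos(p0-th),r*np.sin(p0-th)
    if prev: print(round(th,2),"ty %.2f tz %.2f"%((x-prev[0])*100,-(z-prev[1])*100), "abs x %.4f z %.4f"%(.658+x,.056+z))
    else: print(.658+x,.056+z)
    prev=(x,z)
```

```text
0.6934228377002227 0.22091883630823886
1.4 ty -1.66 tz -0.27 abs x 0.6768 z 0.2236
1.3 ty -1.68 tz -0.10 abs x 0.6600 z 0.2247
1.2 ty -1.68 tz 0.06 abs x 0.6431 z 0.2240
1.1 ty -1.67 tz 0.23 abs x 0.6264 z 0.2217
1.0 ty -1.64 tz 0.40 abs x 0.6100 z 0.2177
0.9 ty -1.59 tz 0.56 abs x 0.5941 z 0.2121
0.8 ty -1.53 tz 0.72 abs x 0.5788 z 0.2050
0.7 ty -1.45 tz 0.86 abs x 0.5644 z 0.1963
0.6 ty -1.35 tz 1.00 abs x 0.5508 z 0.1863
0.5 ty -1.25 tz 1.13 abs x 0.5384 z 0.1749
0.4 ty -1.13 tz 1.25 abs x 0.5271 z 0.1624
0.3 ty -1.00 tz 1.36 abs x 0.5171 z 0.1488
0.2 ty -0.86 tz 1.45 abs x 0.5086 z 0.1342
0.1 ty -0.71 tz 1.53 abs x 0.5015 z 0.1189
-0.0 ty -0.55 tz 1.59 abs x 0.4960 z 0.1030
```

Emit:
{"method": "step_arm", "body": {
  "increments": [
    {"travel":[0,-1.9,-0.3],"twist":0},
    {"travel":[0,-1.68,-0.1],"twist":0},
    {"travel":[0,-1.68,0.06],"twist":0},
    {"travel":[0,-1.67,0.23],"twist":0},
    {"travel":[0,-1.64,0.4],"twist":0},
    {"travel":[0,-1.59,0.56],"twist":0},
    {"travel":[0,-1.53,0.72],"twist":0},
    {"travel":[0,-1.45,0.86],"twist":0},
    {"travel":[0,0,0],"twist":0}
  ]
}}

```text
time: 41.0
eef_pos: [0.563, 0.0099, 0.1839]
eef_rot: [0.71, 0.704, -0.0, -0.0]
ft_force: [-1.4, 2.4, -0.8]
grip_width: 0.0106
```

```bash
python3 look.py scene m4 290,60,450,180
```

```text
scale 5.0 41.0 [0.563  0.0099 0.1839] psi 89.49306957577485 j [ 0.6415  0.5241 -0.9283  1.8017  0.4773  1.0589 -0.4736] F [-1.3852  2.4235 -0.7792] w 0.010641881704417802
```

View pics/m4.png

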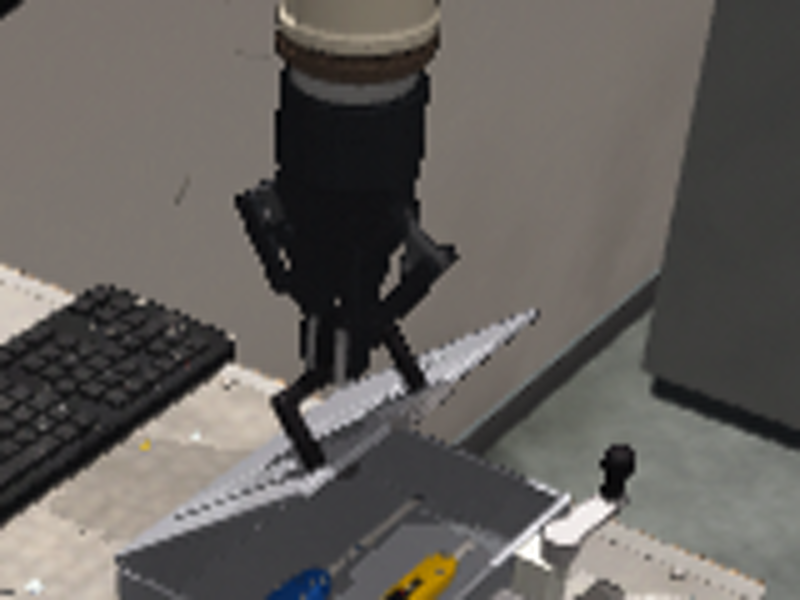

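Emit:
{"method": "step_arm", "body": {
  "increments": [
    {"travel":[0,-1.35,1],"twist":0},
    {"travel":[0,-1.25,1.13],"twist":0},
    {"travel":[0,-1.13,1.25],"twist":0},
    {"travel":[0,-1,1.36],"twist":0},
    {"travel":[0,-0.86,1.45],"twist":0},
    {"travel":[0,-0.71,1.53],"twist":0},
    {"travel":[0,-0.55,1.59],"twist":0},
    {"travel":[0,0,0.2],"twist":0},
    {"travel":[0,0,0],"twist":0}
  ]
}}

```text
time: 41.95
eef_pos: [0.4961, 0.0109, 0.0889]
eef_rot: [0.71, 0.704, 0.0, -0.001]
ft_force: [-1.1, 4.2, -1.7]
grip_width: 0.0103
```

```bash
python3 look.py scene m5 290,90,450,210; python3 look.py wrist m6
```

```text
scale 5.0 41.95 [0.4961 0.0109 0.0889] psi 89.46933386322506 j [ 0.6273  0.5473 -0.8684  2.0289  0.5699  0.8239 -0.5826] F [-1.1492  4.2354 -1.6724] w 0.010346841133288208
scale 1.25 42.0 [0.4961 0.0109 0.0891] psi 89.46933651736205 j [ 0.6276  0.5469 -0.8688  2.029   0.5698  0.824  -0.5825] F [-1.3085  4.5    -2.0996] w 0.0107231706179098
```

View pics/m5.png

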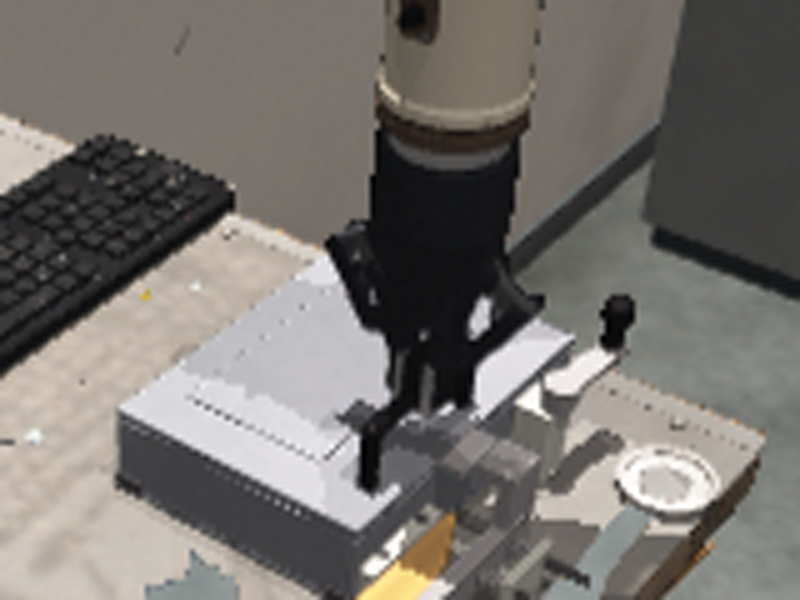

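View pics/m6.png

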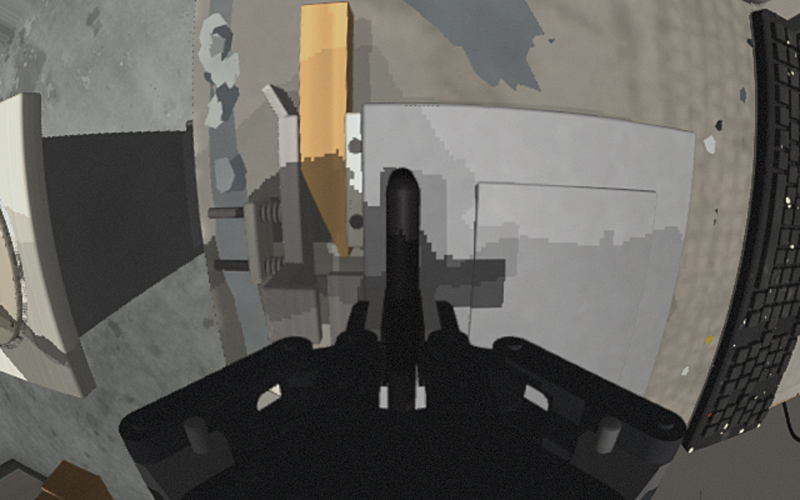

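Emit:
{"method": "step_arm", "body": {
  "increments": [
    {"travel":[0,0,0.3],"twist":0},
    {"travel":[0,0,0],"twist":0},
    {"travel":[0,0,0],"twist":0}
  ],
  "force": 80
}}

```text
time: 42.35
eef_pos: [0.4956, 0.0109, 0.0872]
eef_rot: [0.71, 0.704, -0.0, -0.0]
ft_force: [-6.3, 5.1, 9.6]
grip_width: 0.0089
```

Emit:
{"method": "step_arm", "body": {
  "increments": [
    {"travel":[0,0,0.3],"twist":0},
    {"travel":[0,0,0],"twist":0}
  ]
}}

```text
time: 42.55
eef_pos: [0.4957, 0.0109, 0.0866]
eef_rot: [0.71, 0.704, -0.001, 0.001]
ft_force: [-16.7, 2.3, 39.9]
grip_width: 0.0092
```

Emit:
{"method": "step_arm", "body": {
  "increments": [
    {"travel":[0,0,-0.3],"twist":0},
    {"travel":[0,0,0],"twist":0}
  ]
}}

```text
time: 42.75
eef_pos: [0.4956, 0.0109, 0.0872]
eef_rot: [0.71, 0.704, 0.0, 0.0]
ft_force: [-7.5, 5.4, 8.2]
grip_width: 0.0092
```

Emit:
{"method": "step_arm", "body": {
  "increments": [
    {"travel":[0,0,0],"twist":0},
    {"travel":[0,0,0],"twist":0},
    {"travel":[0,0,0],"twist":0},
    {"travel":[0,0,0],"twist":0},
    {"travel":[0,0,-2],"twist":0},
    {"travel":[0,0,-3],"twist":0},
    {"travel":[0,0,-3],"twist":0},
    {"travel":[0,0,-4],"twist":0},
    {"travel":[0,0,0],"twist":0},
    {"travel":[0,0,0],"twist":0}
  ],
  "grip": 50,
  "force": 40
}}

```text
time: 43.75
eef_pos: [0.4965, 0.0092, 0.2065]
eef_rot: [0.711, 0.703, 0.0, 0.001]
ft_force: [-0.1, -0.5, 0.0]
grip_width: 0.0423
```

```bash
python3 look.py scene m7 290,90,450,210; python3 look.py wrist m8
```

```text
scale 5.0 43.75 [0.4965 0.0092 0.2065] psi 89.37990409604859 j [ 0.7725  0.3764 -1.0176  1.9369  0.3752  1.0305 -0.4224] F [-0.1118 -0.5067  0.0125] w 0.04227540298399001
scale 1.25 43.8 [0.4955 0.0091 0.2054] psi 89.38350274397361 j [ 0.772   0.3777 -1.0168  1.9382  0.3753  1.0304 -0.4225] F [ 0.0055  0.382  -0.5782] w 0.04268947662936703
```

View pics/m7.png

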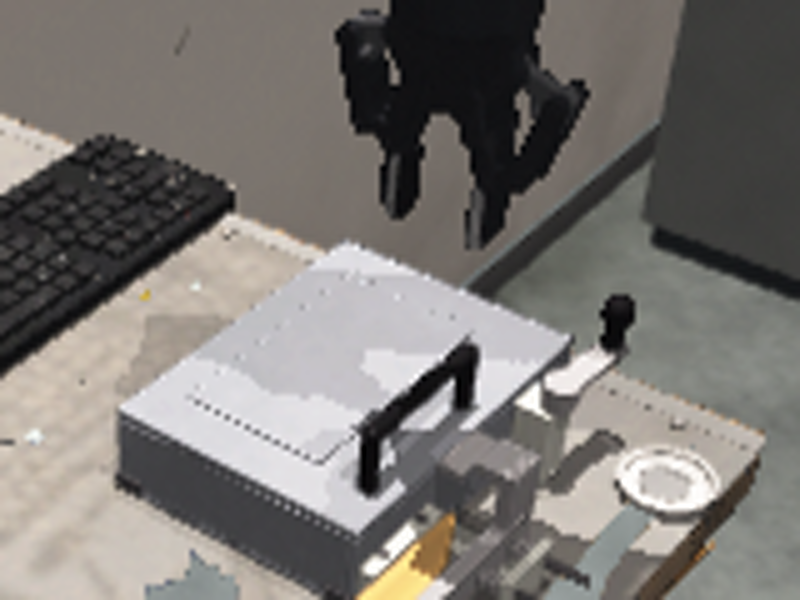

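View pics/m8.png

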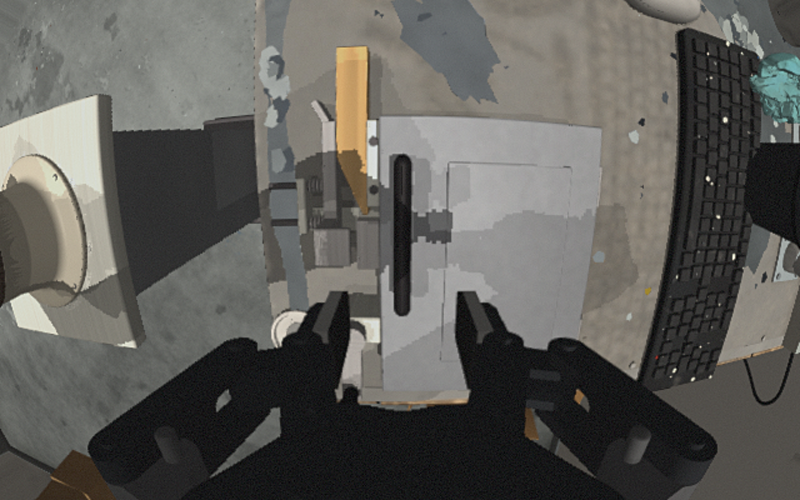

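Run:
```python
from h import *
a=cv2.imread('pics/a_scene.png');b=cv2.imread('pics/m7_raw.png')
a=a[145:200,310:390];b=b[145:200,310:390]
cv2.imwrite('pics/m9.png',cv2.resize(np.vstack([a,b]),None,fx=5,fy=5,interpolation=cv2.INTER_NEAREST))
for z in(.063,.068):print(proj("scene",(.4785,.0955,z)))
```

```text
[361.1054 196.2459]
[361.2239 194.9277]
```

View pics/m9.png

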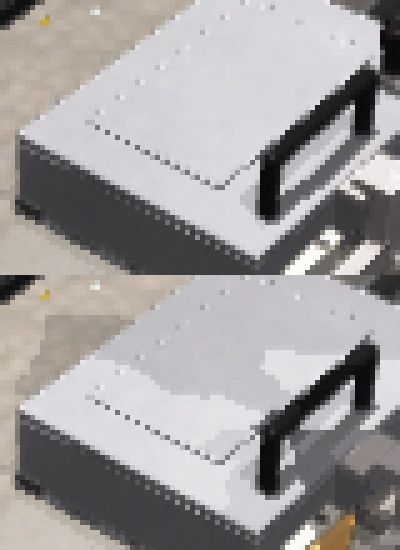

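```bash
python3 pix.py wrist m8 1.25 0 0 .03 337,48 368,47 366,212
```

```text
337,48 [0.4437 0.1555 0.03  ]
368,47 [0.4697 0.1549 0.03  ]
366,212 [0.4654 0.0142 0.03  ]
```

Emit:
{"method": "step_arm", "body": {
  "increments": [
    {"travel":[3.82,-1.39,0],"twist":0},
    {"travel":[3.82,-1.39,0],"twist":0},
    {"travel":[3.82,-1.39,0],"twist":0},
    {"travel":[0,0,4],"twist":0},
    {"travel":[0,0,4],"twist":0},
    {"travel":[0,0,4],"twist":0},
    {"travel":[0,0,3],"twist":0},
    {"travel":[0,0,0],"twist":0},
    {"travel":[0,0,0],"twist":0}
  ],
  "grip": 50
}}

```text
time: 44.75
eef_pos: [0.4541, 0.1253, 0.0552]
eef_rot: [0.71, 0.704, -0.001, -0.001]
ft_force: [-0.6, -0.1, 1.0]
grip_width: 0.0428
```

```bash
python3 look.py wrist n1 200,120,440,300; python3 look.py scene n2 290,130,410,220
```

```text
scale 3.3333333333333335 44.75 [0.4541 0.1253 0.0552] psi 89.49918284928165 j [ 0.3674  0.5724 -0.8425  2.1013  0.6366  0.7448 -0.8961] F [-0.5762 -0.1121  0.9611] w 0.04279508307169397
scale 6.666666666666667 44.8 [0.4553 0.1254 0.0563] psi 89.46693971689434 j [ 0.3683  0.5707 -0.8435  2.1003  0.6366  0.7448 -0.8962] F [ 0.214   0.2569 -0.4703] w 0.04262269208690413
```

View pics/n1.png

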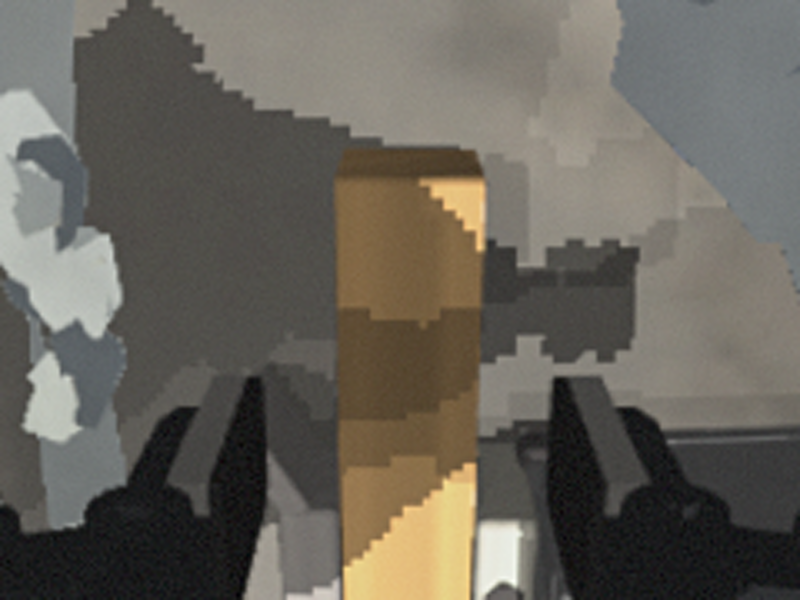

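View pics/n2.png

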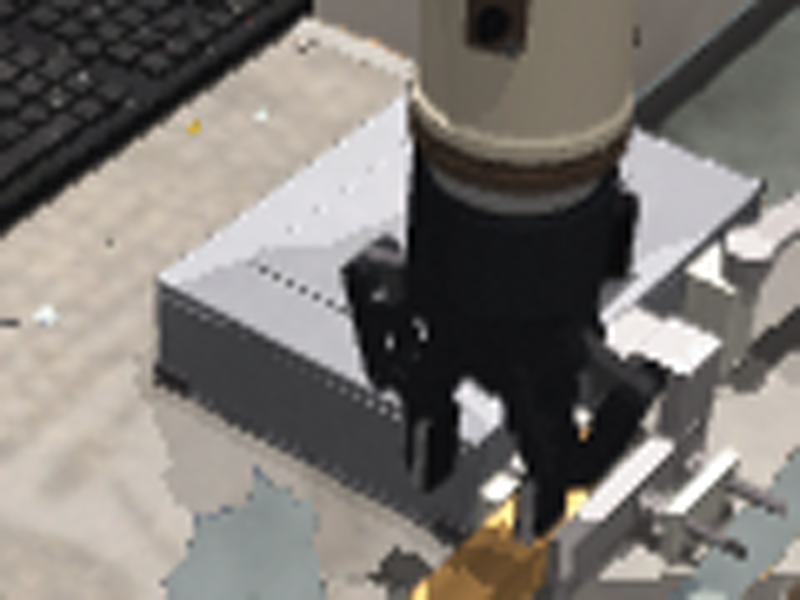

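Emit:
{"method": "step_arm", "body": {
  "increments": [
    {"travel":[0.4,0,2],"twist":0},
    {"travel":[0,0,2],"twist":0},
    {"travel":[0,0,0.8],"twist":0},
    {"travel":[0,0,0.4],"twist":0},
    {"travel":[0,0,0],"twist":0}
  ]
}}

```text
time: 45.35
eef_pos: [0.4558, 0.1289, 0.0044]
eef_rot: [0.711, 0.704, 0.0, 0.0]
ft_force: [-0.6, -0.1, 0.4]
grip_width: 0.0427
```

Emit:
{"method": "step_arm", "body": {
  "increments": [
    {"travel":[0,0,0],"twist":0},
    {"travel":[0,0,0],"twist":0},
    {"travel":[0,0,0],"twist":0},
    {"travel":[0,0,0],"twist":0}
  ],
  "grip": 20,
  "force": 100
}}

```text
time: 45.75
eef_pos: [0.4548, 0.1292, 0.005]
eef_rot: [0.711, 0.703, -0.0, 0.0]
ft_force: [-4.8, -0.0, 11.1]
grip_width: 0.024
```

Emit:
{"method": "step_arm", "body": {
  "increments": [
    {"travel":[0.8,0,-0.15],"twist":0},
    {"travel":[0.8,0,0],"twist":0},
    {"travel":[0.8,0,0],"twist":0},
    {"travel":[1,0,0],"twist":0},
    {"travel":[1,0,0],"twist":0},
    {"travel":[0,0,0],"twist":0}
  ]
}}

```text
time: 46.35
eef_pos: [0.4555, 0.1728, 0.0057]
eef_rot: [0.711, 0.704, -0.0, 0.0]
ft_force: [-1.1, -1.1, -0.0]
grip_width: 0.0235
```

```bash
python3 look.py scene n3 290,130,410,220
```

```text
scale 6.666666666666667 46.35 [0.4555 0.1728 0.0057] psi 89.43663813791694 j [ 0.1897  0.6705 -0.7471  2.0792  0.7406  0.6775 -1.0671] F [-1.144  -1.0798 -0.0435] w 0.023499201713591635
```

View pics/n3.png

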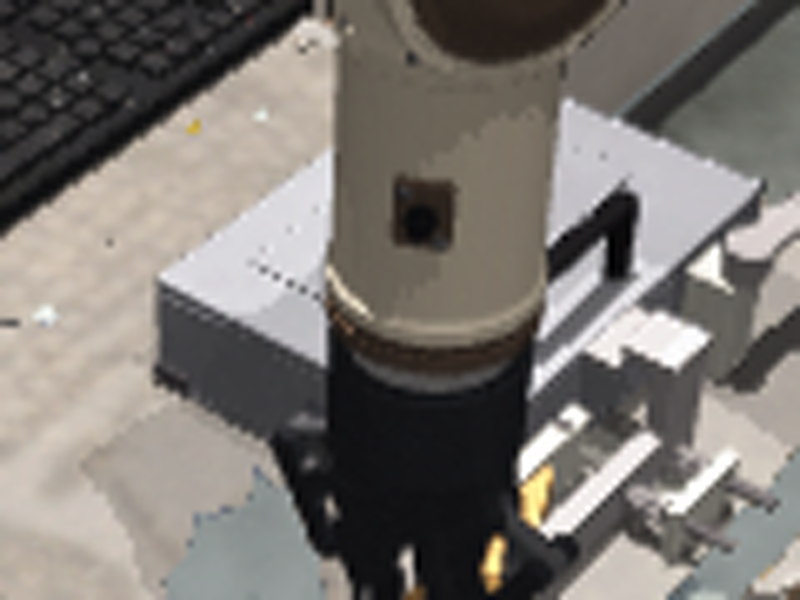

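Coming out and the catch is closing. Continue the pull by about 11 cm.

Emit:
{"method": "step_arm", "body": {
  "increments": [
    {"travel":[1,0,0],"twist":0},
    {"travel":[1,0,0],"twist":0},
    {"travel":[1.5,0,0],"twist":0},
    {"travel":[2,0,0],"twist":0},
    {"travel":[2,0,0],"twist":0},
    {"travel":[2,0,0],"twist":0},
    {"travel":[1.5,0,0],"twist":0},
    {"travel":[0,0,0.2],"twist":0},
    {"travel":[0,0,0],"twist":0},
    {"travel":[0,0,0],"twist":0}
  ]
}}

```text
time: 47.4
eef_pos: [0.4574, 0.2871, 0.0051]
eef_rot: [0.71, 0.704, 0.003, -0.001]
ft_force: [-1.9, 5.3, 7.7]
grip_width: 0.0239
```

Emit:
{"method": "step_arm", "body": {
  "increments": [
    {"travel":[0,0,0],"twist":0},
    {"travel":[0,0,0],"twist":0},
    {"travel":[0,0,0],"twist":0},
    {"travel":[0,0,0],"twist":0},
    {"travel":[0,0,-3],"twist":0},
    {"travel":[0,0,-4],"twist":0},
    {"travel":[0,0,-4],"twist":0},
    {"travel":[0,0,-4],"twist":0},
    {"travel":[0,0,0],"twist":0}
  ],
  "grip": 50,
  "force": 40
}}

```text
time: 48.3
eef_pos: [0.4596, 0.2851, 0.1583]
eef_rot: [0.711, 0.703, 0.004, 0.001]
ft_force: [1.0, -0.5, 0.0]
grip_width: 0.0429
```

```bash
python3 look.py scene n4 280,120,440,240; python3 look.py wrist n5
```

```text
scale 5.0 48.3 [0.4596 0.2851 0.1583] psi 89.41861092407156 j [ 0.1282  0.52   -0.9401  1.8847  0.5053  0.9851 -1.0464] F [ 1.0156 -0.4757  0.0473] w 0.04285284395156738
scale 1.25 48.35 [0.4586 0.2837 0.1559] psi 89.38930373433352 j [ 0.1274  0.5225 -0.9376  1.8875  0.5069  0.9837 -1.0475] F [ 0.8434 -0.3841 -0.9121] w 0.04289727068510878
```

View pics/n4.png

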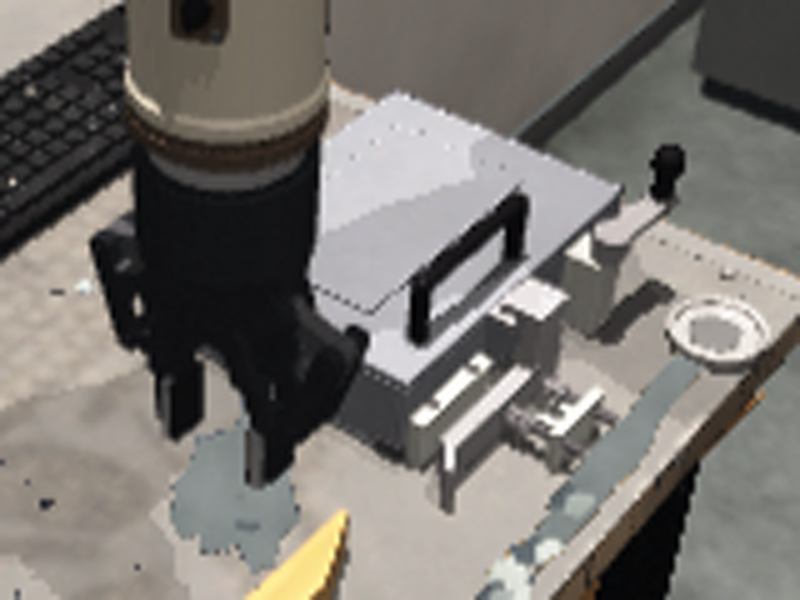

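View pics/n5.png

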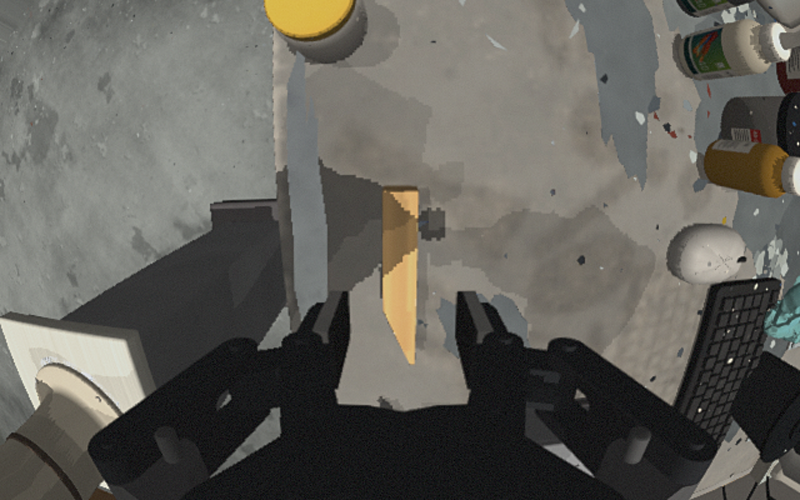

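Emit:
{"method": "step_arm", "body": {
  "increments": [
    {"travel":[0,0,0],"twist":-7.6},
    {"travel":[0,0,0],"twist":-7.6},
    {"travel":[0,0,0],"twist":-7.6},
    {"travel":[0,0,0],"twist":-7.6},
    {"travel":[0,0,0],"twist":-7.6},
    {"travel":[0,0,0],"twist":-7.6},
    {"travel":[-3.22,-3.41,0],"twist":0},
    {"travel":[-3.22,-3.41,0],"twist":0},
    {"travel":[-3.22,-3.41,0],"twist":0},
    {"travel":[-3.22,-3.41,0],"twist":0},
    {"travel":[-3.22,-3.41,0],"twist":0},
    {"travel":[-3.22,-3.41,0],"twist":0},
    {"travel":[-3.22,-3.41,0],"twist":0},
    {"travel":[-3.22,-3.41,0],"twist":0},
    {"travel":[-3.22,-3.41,0],"twist":0},
    {"travel":[0,0,0],"twist":0},
    {"travel":[0,0,0],"twist":0}
  ],
  "grip": 36
}}

```text
time: 50.1
eef_pos: [0.4436, -0.1401, 0.1519]
eef_rot: [0.384, 0.923, 0.001, -0.001]
ft_force: [-0.3, 0.6, 0.0]
grip_width: 0.0308
```

```bash
python3 look.py wrist p1
```

```text
scale 1.25 50.1 [ 0.4436 -0.1401  0.1519] psi 134.8124469825338 j [ 1.2518  0.5533 -1.2506  2.0509  0.6309  1.0023  0.4587] F [-0.2822  0.6458  0.0389] w 0.03078043437254121
```

View pics/p1.png

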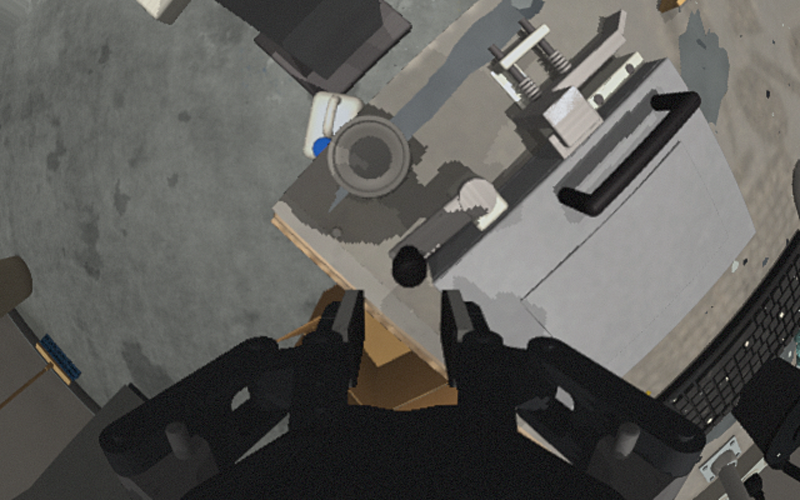

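```bash
python3 pix.py wrist p1 1.25 0 0 .108 409,265; python3 pix.py wrist p1 1.25 0 0 .072 480,200; python3 -c "
from h import *
o=robot.get_obs();print(o['eef_pos'],o['time'])"
```

```text
409,265 [ 0.4451 -0.1366  0.108 ]
480,200 [ 0.4555 -0.0852  0.072 ]
[ 0.4439 -0.1386  0.1522] 50.15
```

Emit:
{"method": "step_arm", "body": {
  "increments": [
    {"travel":[0,0.2,3],"twist":0},
    {"travel":[0,0,2.5],"twist":0},
    {"travel":[0,0,1.3],"twist":0},
    {"travel":[0,0,0],"twist":0},
    {"travel":[-0.97,1.35,0],"twist":0},
    {"travel":[-0.97,1.35,0],"twist":0},
    {"travel":[-0.17,0.93,0],"twist":0},
    {"travel":[-0.17,0.93,0],"twist":0},
    {"travel":[0.15,0.95,0],"twist":0},
    {"travel":[0.15,0.95,0],"twist":0},
    {"travel":[0.47,0.86,0],"twist":0},
    {"travel":[0.47,0.86,0],"twist":0},
    {"travel":[0.42,0.37,0],"twist":0},
    {"travel":[0.42,0.37,0],"twist":0},
    {"travel":[0,0,0],"twist":0},
    {"travel":[0,0,0],"twist":0}
  ]
}}

```text
time: 51.75
eef_pos: [0.5095, -0.0792, 0.085]
eef_rot: [0.383, 0.924, -0.003, -0.0]
ft_force: [-1.5, -8.5, 2.4]
grip_width: 0.0309
```

```bash
python3 look.py wrist p2
```

```text
scale 1.25 51.75 [ 0.5095 -0.0792  0.085 ] psi 134.92460353059374 j [ 0.9169  0.699  -1.0694  1.9802  0.7761  0.9468  0.2288] F [-1.4959 -8.5027  2.3932] w 0.03091122069957988
```

View pics/p2.png

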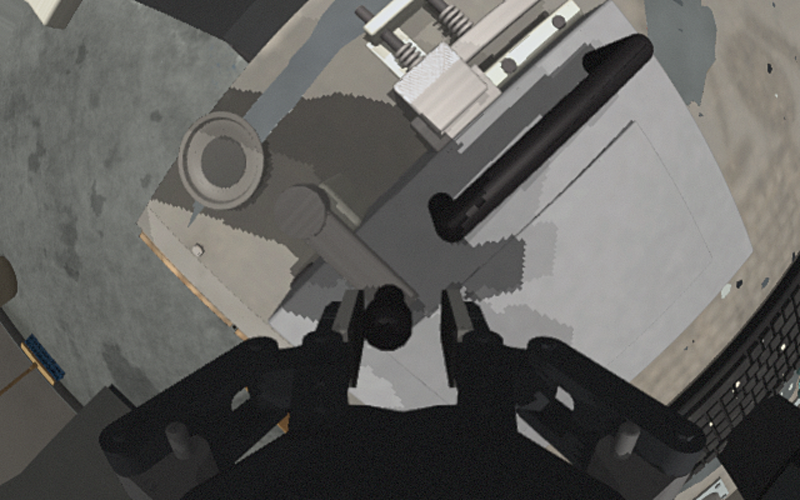

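Emit:
{"method": "step_arm", "body": {
  "increments": [
    {"travel":[0,-0.4,0],"twist":0},
    {"travel":[0,0,0],"twist":0},
    {"travel":[0,0,-2],"twist":0},
    {"travel":[0,0,-3],"twist":0},
    {"travel":[0,0,-4],"twist":0},
    {"travel":[0,0,-4],"twist":0},
    {"travel":[3,-2,-2],"twist":0},
    {"travel":[3,-2,0],"twist":0},
    {"travel":[3,-2,0],"twist":0},
    {"travel":[3,-2,0],"twist":0},
    {"travel":[0,0,0],"twist":0},
    {"travel":[0,0,0],"twist":0}
  ]
}}

```text
time: 53.0
eef_pos: [0.377, -0.0549, 0.2344]
eef_rot: [0.38, 0.925, -0.008, -0.011]
ft_force: [-0.3, -0.8, 0.1]
grip_width: 0.0309
```

```bash
python3 look.py scene p3 200,120,440,300; python3 look.py top p4 220,140,480,290; python3 look.py wrist p5
```

```text
scale 3.3333333333333335 53.0 [ 0.377  -0.0549  0.2344] psi 135.30276416995486 j [ 1.4918  0.0833 -1.4459  2.1229  0.1038  1.0373  0.782 ] F [-0.3282 -0.7604  0.1172] w 0.030908204912901256
scale 3.076923076923077 53.05 [ 0.3775 -0.0544  0.2343] psi 135.34788677413695 j [ 1.4908  0.0884 -1.4454  2.1219  0.1044  1.0374  0.782 ] F [-1.0662 -0.8119  0.1233] w 0.030507538215158458
scale 1.25 53.1 [ 0.3777 -0.0538  0.2342] psi 135.38787647677108 j [ 1.4902  0.0919 -1.4451  2.1215  0.1041  1.0375  0.7825] F [ 1.0219  0.5386 -0.0753] w 0.03074148515620783
```

View pics/p3.png

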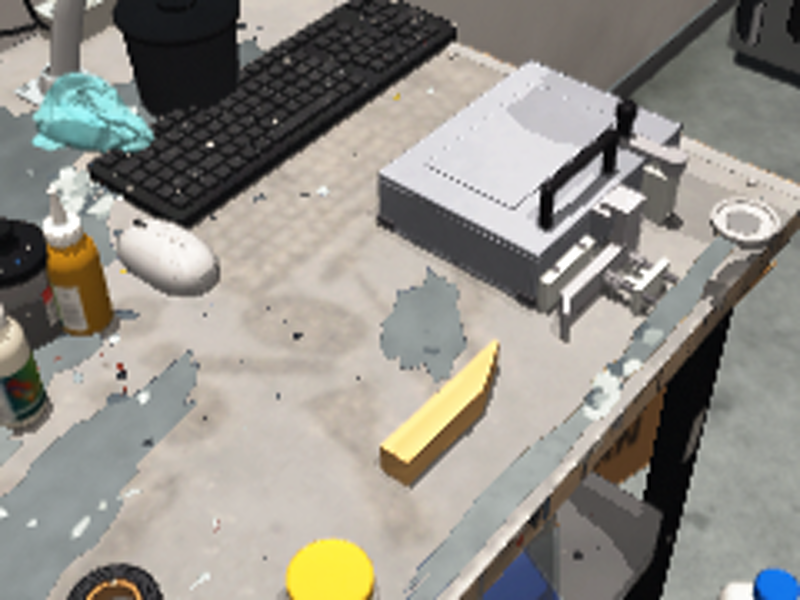

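View pics/p4.png

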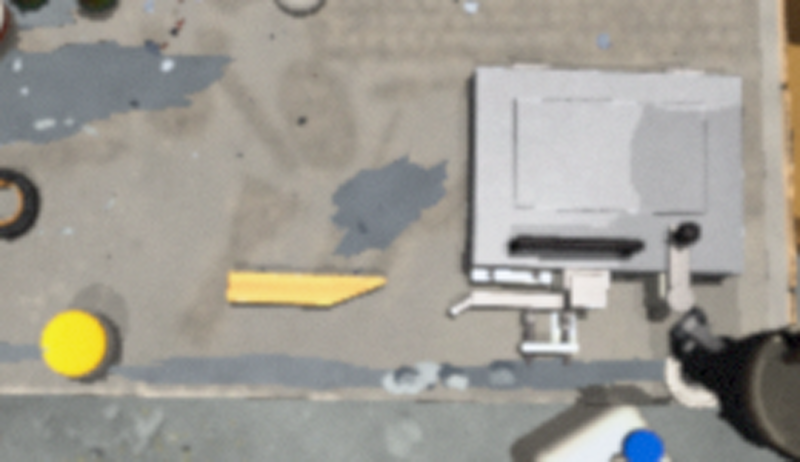

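View pics/p5.png

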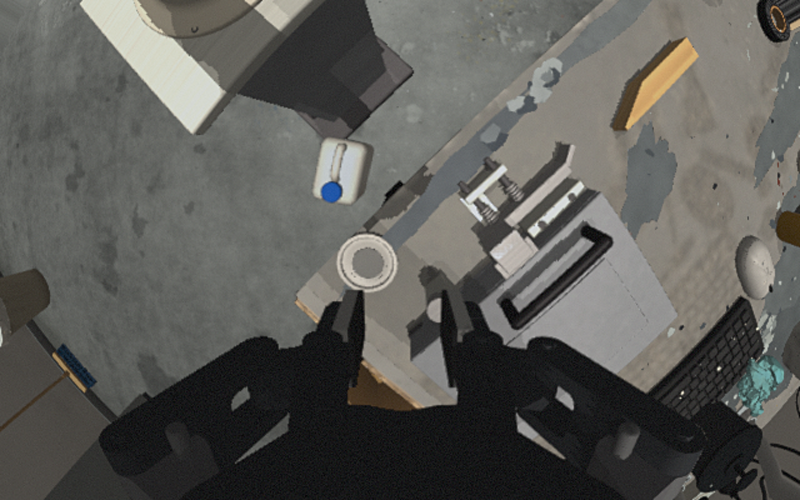

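```bash
python3 pix.py top p4 3.0769 220 140 .108 686,232; python3 pix.py top p4 3.0769 220 140 .072 680,297; echo wedge; python3 pix.py top p4 3.0769 220 140 .03 228,272 228,301 385,278;python3 -c "
from h import *
o=robot.get_obs();print(o['time'],o['qd'],o['ft_force'])"
```

```text
686,232 [ 0.508  -0.0795  0.108 ]
680,297 [ 0.4545 -0.0839  0.072 ]
wedge
228,272 [0.4719 0.3155 0.03  ]
228,301 [0.4455 0.3148 0.03  ]
385,278 [0.469  0.1721 0.03  ]
53.15 [-0.0032  0.0296  0.0015 -0.0016 -0.011   0.003   0.0099] [ 0.3007 -0.6165 -0.1782]
```

```bash
python3 -c "
from plant import robot
print(robot.sign_off())"
```

```text
the job is handed in; nothing more can be done
None
```

The job is handed in at about 53 s of the 210 s limit. The kit case is packed and locked again. Sign-off gave no verdict, so the checks below are mine, from the camera images.

**What I did:**
- I swung the lever off the lid, drove the wedge in so the catch stayed open by itself, and opened the lid.
- I laid the screwdriver and the cutter inside. I saw no marker on the bench in any view, so I treated those two as all the tools present.
- I shut the lid with the catch still wedged, pulled the wedge out, left it on the bench and swung the lever back.

**What the last checks showed:**
- **Lid:** its edges sat in the same pixels as in the first picture, after I pressed it down with up to 40 N on the wrist sensor.
- **Catch:** it looks fully home, with the nose over the lid.
- **Lever:** within about 0.1 rad of closed. It met its stop with about 8 N.
- **Wedge:** lying flat, its origin about 255 mm to the left of the case's middle.
- **Bystanders:** they look unmoved, and the hand was clear of everything.
- **Tools:** I saw both inside through the open lid. They are not visible now that it is shut.

**What disagreed:** the fingertips were close to TCP height, not 25 mm ahead of it as stated. My first grasp on the wedge therefore closed just above it. I went lower by sight and force and repeated it.

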